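# Charge a grinding jar from the tip-out ball bin

## Robot

A 6-joint arm with a two-finger parallel gripper is mounted at the origin on a cart in front of the work surface, level with it; the furniture and walls round the work are solid. World frame = base frame: x ahead of the robot, y to its left, z up, the work surface at z = 0. Lengths are in m, angles in rad, forces in N, time in s.
With the tool pointing down it reaches from about 0.35 to 0.8 m from the base axis. Payload 7.3 kg.
Tool frame: the origin (TCP) lies on the mounting face of the last link; the fingertips stand robot.finger_overhang ahead of it and the grasp point (between the pads) lies 155 mm ahead of it (robot.finger_overhang is the distance from the TCP to the fingertips, in m); z points along the fingers, y is the direction in which the jaws open and shut (so a half turn about z gives the same grasp; the last joint's range is limited). The gripper opens to 85 mm and grips with 20 to 120 N. Pads are 22 mm wide; open, the fingers measure 114 mm over their backs; the gripper's body (76 mm by 85 mm) begins 54 mm behind the grasp point. The pads swing forward as they close: fully open they stand 13 mm farther back than shut.
Start: joints at [1.203, 0.342, 1.524, -0, 1.275, -0.146], TCP at [0.115, 0.512, 0.405] pointing down, gripper open.
Joint ranges: [-2.53, 2.53], [-0.77, 2.02], [0.04, 2.7], [-1, 4.14], [0.28, 2.66], [-3.11, 3.11]. Speed limits (rad/s): [2.57, 2.57, 3.14, 3.14, 3.14, 3.14].

## Interface

Orientations are given as a rotation vector (axis times angle).
In Python, from plant import robot gives the robot as it stands.
- The arm moves only by the tool carry_out, never from a script. Its argument "moves" is a list of rows, each an object with "slide": the shift along the tool's x, y, z in m, a list of three; "twist": the turn about the tool's z in rad. In form: [{"slide": [dx, dy, dz], "twist": twist}, ...]. A call has 1 to 8 rows; each row shifts and turns the pose as measured when the row begins, along the tool's axes as they then stand; what a row does not reach is not made up. A row lasts 1/10 s, in which the tool goes at most 50 mm and 8.59 degrees, less where a joint would pass 70% of its speed; a pose out of reach is approached as far as the arm can. A call with a gripper value outside its range is refused whole. "grip" is the opening, from 0 (shut) to 1 (fully open), set as the call begins (left out, the last holds). The fingers move at their own pace and stop on an object; the grip force is fixed at half the most. Time passes only in rows, so rows that do not move let the fingers close. It gives the time, the measured TCP pose, the force and the opening at its end, in the units of the state.
- robot.sense(): the state, without advancing time (a new reading comes with each control period).
- robot.snapshot(name): name is "side" or "top" or "wrist"; returns the picture (384x512x3 uint8, red, green, blue); there is no depth.
- robot.camera_params(name): a dict with "K" (3x3 intrinsics, pixels), "world_to_cam" (4x4, takes a point from world to camera coordinates); the wrist camera has in their place "hand_eye" (4x4, takes a point from camera to tool coordinates, whose origin is the TCP and whose axes are the flange's). Camera axes: x right, y down, z forward; pixel columns grow to the right and rows downward; lengths in m; the calibration is good to about 2 mm. A picture is of the moment at which its call begins: read the wrist's pose just before it. camera_params takes no time and is no camera call.
- robot.finish_job(): hands the job in, once; it reports no verdict.
The state is a dict: "time": time; "joint_pos": joint angles; "qd": joint speeds; "joint_efforts": joint torques, N m; "tcp_pos": TCP position; "ee_rot": TCP orientation; "force": force on the tool from outside, world axes, zero at the start; "wrist_torque": the same for the moment, N m; "grip_width": finger opening in m.
Only numpy, scipy, OpenCV 4.12 (cv2) and the standard library are available. Lean on these libraries where they do the work, as an engineer would, in place of code of your own. Each camera call takes 0.05 s, during which the arm holds its last target.

## Task

Charge the open grinding jar: pull the tip-out bin forward right to its stop so that all five grinding balls run into the scoop standing under it, and ease the bin back home without letting it slam. Then carry the scoop to the open jar, tip it so that all the balls run down its spout into the jar, and stand the empty scoop upright on the worktop. Leave the jars and the other loose things on the bench where they stand.

Things in the scene. Friction and masses are not known exactly. Their poses are not given: they have to be found in the camera images.
- bin_stand: Grey sheet-metal stand, fixed, 335 mm high; origin on the worktop below the bin's pivot; +x to its back (away from the robot), +y to its left. Cheeks at y = +-50 mm, up to 171 mm high, carry the bin. An upper shelf overhangs it (200 mm wide, front edge x = +87 mm, underside 308 mm up, 75 mm over the pull): reach in with the hand leaning 30 to 45 degrees back toward the robot.
- bin (a joint): Tip-out bin of plain sheet metal, 90 mm wide, open on top, sloping front with a pouring lip. Hinge about the stand's y axis through point bin_pivot: 0 = home (upright), grows as the top is pulled forward toward the robot, 1.40 rad = its stop. 0.3 to 0.6 kg, light pivot. The balls run out between 0.9 rad and the stop. Let go, it falls back home and slams.
- bin_pivot (a point): Point on the bin's hinge axis, midway between the cheeks, 120 mm above the worktop; its axes are those of the stand.
- bin_knob (a point): Centre of the bin's pull: black roller, 22 mm in diameter, 30 mm long along the stand's y axis, flat ends, on a 10 mm stem 38 mm above the bin's back edge. At home 76 mm behind (+x) and 113 mm above the pivot; it turns with the bin at 136 mm from the pivot. Held by its flat ends it can turn between the fingers.
- bin_lip (a point): Middle of the bin's pouring lip, at home 50 mm in front of (-x) and 25 mm above the pivot; at the stop 75 mm above the worktop, over the scoop.
- ball_0_center (a point): Centre of steel grinding ball 0, 16 mm in diameter, 17 g; it starts on the floor of the bin.
- ball_1_center (a point): Centre of steel grinding ball 1, 16 mm in diameter, 17 g; it starts on the floor of the bin.
- ball_2_center (a point): Centre of steel grinding ball 2, 16 mm in diameter, 17 g; it starts on the floor of the bin.
- ball_3_center (a point): Centre of steel grinding ball 3, 16 mm in diameter, 17 g; it starts on the floor of the bin.
- ball_4_center (a point): Centre of steel grinding ball 4, 16 mm in diameter, 17 g; it starts on the floor of the bin.
- scoop: White scoop, loose, 160 g, 190 x 130 mm, standing crosswise under the bin's lip, its spout to the right. Origin on its underside; +x to its closed back (at +100 mm), -x to its spout, +y toward the robot, z up. Flat pan from x = -20 to +100 mm; beyond, the floor rises at 15 degrees to the spout and the sides narrow. Walls 50 mm high. It empties when tipped 45 to 50 degrees spout-down.
- scoop_grip (a point): Centre of the scoop's handle: an upright black plate 12 mm thick (along the scoop's x), 64 mm wide (y), 30 mm high, on a steel bail over the scoop, at x = -30, z = 82 mm in the scoop's frame. Axes as the scoop's. The bin's lip is near: lean the hand a little back toward the robot.
- scoop_spout (a point): Middle of the edge of the scoop's spout, on its floor: x = -90, z = 21 mm in the scoop's frame; the spout is 46 mm wide inside. Balls can jam there, bridging the spout; rock the scoop back and tip it again. Axes as the scoop's.
- jar: The open grinding jar: steel, 82 mm in diameter, 62 mm high, loose, 0.75 kg. Origin at the centre of its underside. It may stand on either side of the closed jar. Behind the jars, 0.57 m ahead of the robot's base, is the face of a high ledge; between them and the scoop is a bench clamp, 62 mm high.
- jar_mouth (a point): Centre of the open jar's rim, 62 mm above the worktop; the mouth is 58 mm wide inside, the inner floor 10 mm above the worktop.
- closed_jar: A second jar of the same kind with its dark lid on, 93 mm high; to be left alone. Origin at the centre of its underside.
- jar_lid: The open jar's dark lid lying on the worktop, 82 mm in diameter, 31 mm high; to be left alone.
- petri_stack: Stack of clear dishes, 93 mm in diameter, 44 mm high; to be left alone.
- beaker: Glass beaker, 68 mm in diameter, 80 mm high; to be left alone.

How it is judged:
On the way, in this order (a step that is already met when the one before it is completed fails the run):
1. the bin is tipped forward to its stop (1.34 rad or more of 1.40) (value of joint bin above 1.34 rad), for 0.2 s.
2. all five balls lie in the scoop and the bin is back home (0.08 rad or less) (x of ball_0_center in the frame of scoop between -0.095 and 0.1 m and y of ball_0_center in the frame of scoop between -0.065 and 0.065 m and z of ball_0_center in the frame of scoop between 0 and 0.05 m and x of ball_1_center in the frame of scoop between -0.095 and 0.1 m and y of ball_1_center in the frame of scoop between -0.065 and 0.065 m and z of ball_1_center in the frame of scoop between 0 and 0.05 m and x of ball_2_center in the frame of scoop between -0.095 and 0.1 m and y of ball_2_center in the frame of scoop between -0.065 and 0.065 m and z of ball_2_center in the frame of scoop between 0 and 0.05 m and x of ball_3_center in the frame of scoop between -0.095 and 0.1 m and y of ball_3_center in the frame of scoop between -0.065 and 0.065 m and z of ball_3_center in the frame of scoop between 0 and 0.05 m and x of ball_4_center in the frame of scoop between -0.095 and 0.1 m and y of ball_4_center in the frame of scoop between -0.065 and 0.065 m and z of ball_4_center in the frame of scoop between 0 and 0.05 m and value of joint bin below 0.08 rad), for 0.2 s.
3. all five balls are in the open jar (horizontal distance between each of ball_0_center, ball_1_center, ball_2_center, ball_3_center, ball_4_center and jar_mouth below 0.032 m and height (world z) of ball_0_center between 0 and 0.054 m and height (world z) of ball_1_center between 0 and 0.054 m and height (world z) of ball_2_center between 0 and 0.054 m and height (world z) of ball_3_center between 0 and 0.054 m and height (world z) of ball_4_center between 0 and 0.054 m), for 0.2 s.
At the end, for the whole second after the job is handed in: All five balls lie in the open jar (within 32 mm of its axis, below 54 mm); the jar stands upright within 50 mm of where it stood; the bin is home (0.08 rad or less); the scoop stands upright (within 0.08 rad) and at rest on the worktop (underside within 6 mm of it) (all of step 3 and angle between jar's own z axis and vertical below 0.1 rad and distance of jar from where it was at the start of the episode below 0.05 m and value of joint bin below 0.08 rad and angle between scoop's own z axis and vertical below 0.08 rad and height (world z) of scoop between -0.004 and 0.006 m and linear speed of scoop below 0.01 m/s and linear speed of jar below 0.05 m/s); the robot touches nothing.
It fails at once if the bin slams back (falls toward home faster than 3 rad/s) (velocity of joint bin below -3 rad/s).
It fails at once if a bystander (closed jar, jar lid, dishes, beaker) is moved more than 30 mm (distance of any of closed_jar, jar_lid, petri_stack, beaker from where it was at the start of the episode above 0.03 m).
It also fails if it takes over 69 s, if anything falls off the work surface, if the arm or the gripper's body presses on something with over 40 N, if the wrist force passes 120 N, or if a joint passes its speed limit or range.

## Working session

There is one attempt and no reset: what is moved stays moved. The work goes in short steps, Python scripts to look and compute and a tool call to move; the robot and the scene stay as the last step left them, time stands still between calls to the robot, and variables do not carry over. Pictures are saved under pics/ and viewed, and the job is handed in when it is done.

Besides the shell and the picture viewer there is one more tool, called after "Emit:" as name(argument=value, ...), one argument or row to a line, values as JSON. carry_out: Moves the arm, as the interface text tells. Its arguments: {"type":"object","properties":{"moves":{"type":"array","items":{"type":"object","properties":{"slide":{"type":"array","items":{"type":"number"}},"twist":{"type":"number"}}}},"grip":{"type":"number"}},"required":["moves"]}

```bash
ls -la; mkdir -p pics; python3 - <<'E'
from plant import robot
import cv2
print([a for a in dir(robot) if a[0]!='_'], robot.finger_overhang)
print(robot.sense())
for n in ("side","top","wrist"):
    print(n, robot.camera_params(n))
    cv2.imwrite(f"pics/{n}0.png", robot.snapshot(n)[:,:,::-1])
E
```

```text
total 12
drwxr-xr-x  3 agent agent 4096 Dec  7 05:57 .
drwxr-xr-x 23 root  root  4096 Dec  7 05:57 ..
drwxr-xr-x  2 agent agent 4096 Dec  7 05:57 pics
['IKError', 'camera_params', 'finger_overhang', 'finish_job', 'sense', 'snapshot'] 0.1734
{'time': 0.0, 'joint_pos': array([ 1.20301166e+00,  3.42723677e-01,  1.52504337e+00, -4.97837794e-06,
        1.27538500e+00, -1.45985834e-01]), 'qd': array([-0.00024661, -0.00151505,  0.00085751, -0.00169007, -0.00121472,
        0.00055702]), 'joint_efforts': array([-1.92882610e-03, -4.33702433e+01, -2.45996350e+01, -3.58130319e-04,
        8.06070690e-03,  3.03778234e-05]), 'tcp_pos': array([0.11541239, 0.51201252, 0.40401605]), 'ee_rot': array([-3.47641384e-01, -3.12190390e+00,  2.37071724e-03]), 'force': array([ 0.18744486,  0.1131177 , -0.02918884]), 'wrist_torque': array([-0.02469914,  0.003088  , -0.01307626]), 'grip_width': 0.0856063489738962}
side {'K': array([[394.07367017,   0.        , 256.88236999],
       [  0.        , 394.07367017, 192.08811717],
       [  0.        ,   0.        ,   1.        ]]), 'world_to_cam': array([[-0.92818
[... 477 characters left out ...]
  [-0.9860095 ,  0.02381741, -0.16497878,  0.50794058],
       [ 0.1645006 , -0.02081952, -0.98615724,  1.51213839],
       [ 0.        ,  0.        ,  0.        ,  1.        ]])}
wrist {'K': array([[302.04489898,   0.        , 257.01172501],
       [  0.        , 302.04489898, 195.95496621],
       [  0.        ,   0.        ,   1.        ]]), 'hand_eye': array([[-3.81514343e-04, -9.47188079e-01, -3.20678340e-01,
         8.27866044e-02],
       [ 9.99999876e-01, -2.58331544e-04, -4.26675953e-04,
         7.09973987e-05],
       [ 3.21301045e-04, -3.20678463e-01,  9.47188060e-01,
         3.12183520e-02],
       [ 0.00000000e+00,  0.00000000e+00,  0.00000000e+00,
         1.00000000e+00]])}
```

View pics/side0.png

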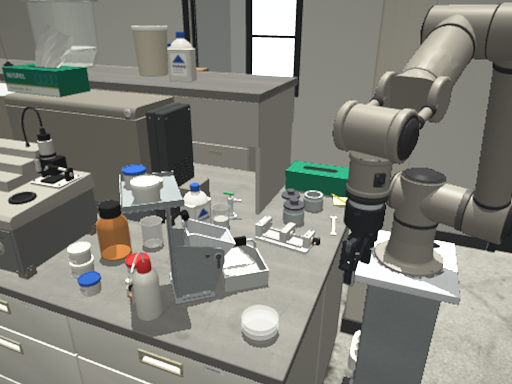

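View pics/top0.png

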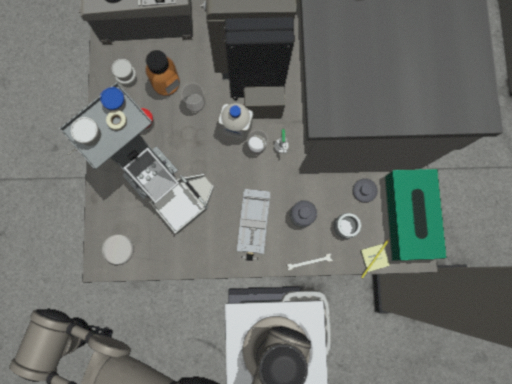

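View pics/wrist0.png

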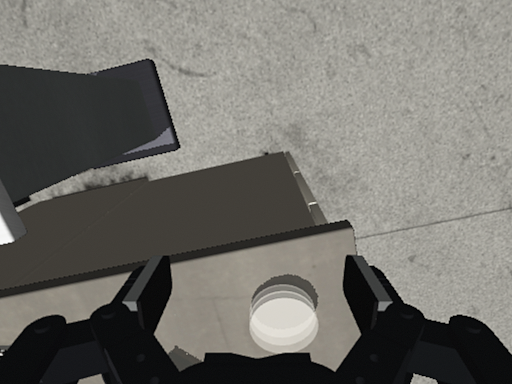

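```bash
cat > h.py <<'E'
import numpy as np, cv2
from plant import robot
from scipy.spatial.transform import Rotation as R
def w2c(n):
    p=robot.camera_params(n); return np.array(p['K']),np.array(p['world_to_cam'])
def wristcam():
    p=robot.camera_params('wrist'); s=robot.sense()
    T=np.eye(4);T[:3,:3]=R.from_rotvec(s['ee_rot']).as_matrix();T[:3,3]=s['tcp_pos']
    return np.array(p['K']),np.linalg.inv(T@p['hand_eye'])
def proj(KT,P):
    K,T=KT; c=(T[:3,:3]@np.atleast_2d(P).T).T+T[:3,3]; u=(K@c.T).T; return u[:,:2]/u[:,2:]
def back(KT,uv,z):
    K,T=KT; d=T[:3,:3].T@np.linalg.inv(K)@np.array([uv[0],uv[1],1.]); o=-T[:3,:3].T@T[:3,3]
    return o+d*(z-o[2])/d[2]
def tri(obs):
    A=[];b=[]
    for KT,uv in obs:
        K,T=KT; d=T[:3,:3].T@np.linalg.inv(K)@np.array([uv[0],uv[1],1.]);d/=np.linalg.norm(d);o=-T[:3,:3].T@T[:3,3]
        M=np.eye(3)-np.outer(d,d);A.append(M);b.append(M@o)
    return np.linalg.lstsq(np.vstack(A),np.hstack(b),rcond=None)[0]
def save(n,f,box=None,s=1):
    im=robot.snapshot(n)[:,:,::-1]
    if box: im=im[box[1]:box[3],box[0]:box[2]]
    cv2.imwrite('pics/'+f,cv2.resize(im,None,fx=s,fy=s,interpolation=cv2.INTER_CUBIC))
def crop(src,f,box,s):
    im=cv2.imread('pics/'+src)[box[1]:box[3],box[0]:box[2]]
    cv2.imwrite('pics/'+f,cv2.resize(im,None,fx=s,fy=s,interpolation=cv2.INTER_CUBIC))
def st():
    s=robot.sense(); Rm=R.from_rotvec(s['ee_rot']).as_matrix()
    print('t',round(s['time'],2),'q',np.round(s['joint_pos'],3),'tcp',np.round(s['tcp_pos'],4),'gp',np.round(s['tcp_pos']+.155*Rm[:,2],4))
    print('x',np.round(Rm[:,0],3),'y',np.round(Rm[:,1],3),'z',np.round(Rm[:,2],3),'F',np.round(s['force'],1),'w',round(s['grip_width'],4))
    return s,Rm
E
python3 - <<'E'
from h import *
crop('top0.png','t1.png',(60,75,230,275),3.9 and 3)
crop('side0.png','s1.png',(110,150,310,310),4)
crop('top0.png','t2.png',(230,120,400,280),4)
E
```

```text
(no output)
```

View pics/t1.png

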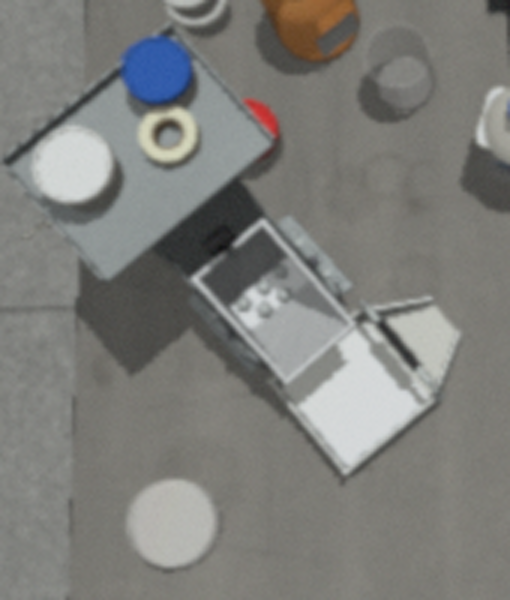

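View pics/s1.png

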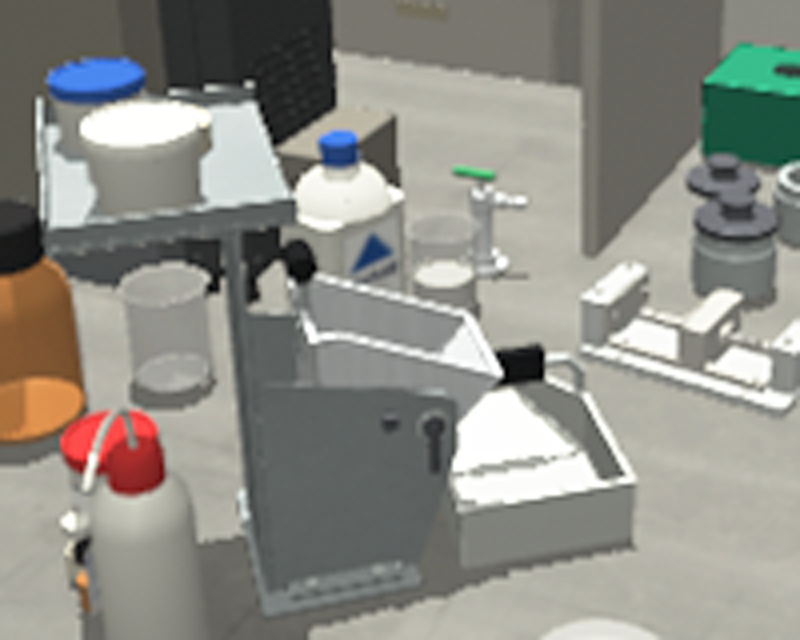

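View pics/t2.png

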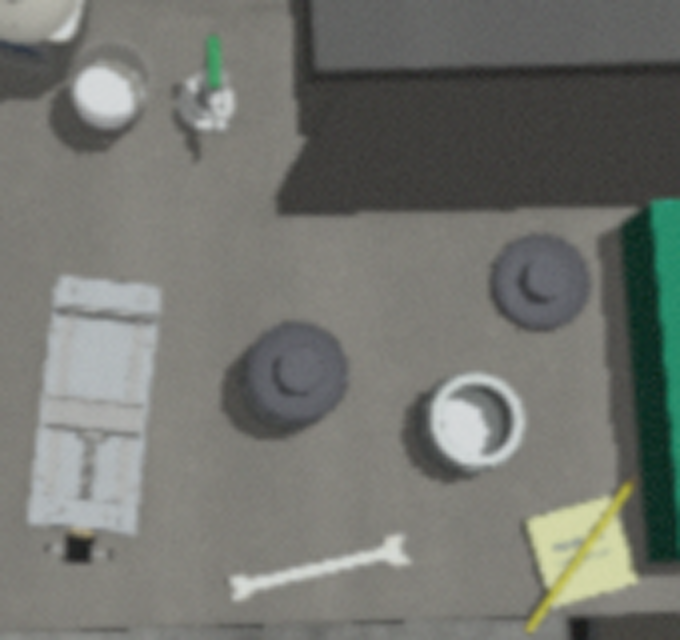

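```bash
python3 - <<'E'
from h import *
T=w2c('top');S=w2c('side')
knob=tri([(T,(132.3,154.3)),(S,(185.3,215))]);print('knob',knob, proj(T,knob),proj(S,knob))
h=tri([(T,(191.7,189.3)),(S,(240.3,241))]);print('handle',h,proj(T,h),proj(S,h))
for n,uv,z in [('jarmouth',(349,225),.062),('closedlid',(230+300/4,120+370/4),.093),('lid',(230+543/4,120+280/4),.031),('petri',(60+172/3,75+523/3),.044)]:
    print(n,back(T,uv,z))
t=lambda a,b:(60+a/3,75+b/3)
# bin rim back corners z=.195, front lip z .145
for uv,z in [((192,280),.195),((265,222),.195),((357,325),.145),((285,383),.145),((345,477),.05),((437,402),.05),((460,335),.02),((432,298),.07),((272,138),.335),((108,279),.335)]:
    print(uv,z,back(T,t(*uv),z))
# clamp corners z .02-.06
for uv in [(60,280),(160,290),(135,532),(30,522),(80,550)]:
    print('clamp',back(T,(230+uv[0]/4,120+uv[1]/4),.03))
E
```

```text
knob [0.58965624 0.40764215 0.2336697 ] [[132.65208353 155.02658242]] [[184.47317047 214.77349961]]
handle [0.50347054 0.25209518 0.0866062 ] [[192.47209633 191.5615346 ]] [[237.9333735 240.4886865]]
jarmouth [ 0.38722082 -0.24361397  0.062     ]
closedlid [ 0.42725906 -0.10055177  0.093     ]
lid [ 0.50420972 -0.31301547  0.031     ]
petri [0.33013288 0.49621467 0.044     ]
(192, 280) 0.195 [0.55960559 0.44154152 0.195     ]
(265, 222) 0.195 [0.616679  0.3705927 0.195    ]
(357, 325) 0.145 [0.52007296 0.28663123 0.145     ]
(285, 383) 0.145 [0.46238462 0.35906209 0.145     ]
(345, 477) 0.05 [0.37367888 0.31247511 0.05      ]
(437, 402) 0.05 [0.45162202 0.21393894 0.05      ]
(460, 335) 0.02 [0.52940858 0.19017962 0.02      ]
(432, 298) 0.07 [0.56157219 0.21650981 0.07      ]
(272, 138) 0.335 [0.65746114 0.33683847 0.335     ]
(108, 279) 0.335 [0.53120673 0.47993445 0.335     ]
clamp [0.51400031 0.0856472  0.03      ]
clamp [0.50367437 0.00360886 0.03      ]
clamp [0.30677405 0.03025665 0.03      ]
clamp [0.31698951 0.11459242 0.03      ]
clamp [0.29359156 0.07491533 0.03      ]
```

Emit:
carry_out(
  moves=[
    {"slide": [0,0,-0.05]},
    {"slide": [0,0,-0.05]},
    {"slide": [0,0,-0.05]},
    {"slide": [0,0,-0.05]},
    {"slide": [0,0,-0.05]},
    {"slide": [0,0,-0.05]},
  ],
)

```text
invalid input
```

```bash
python3 -c "
from h import *
st()"
```

```text
t 0.15 q [ 1.203  0.343  1.525 -0.     1.275 -0.146] tcp [0.1155 0.512  0.4042] gp [0.1154 0.5119 0.2492]
x [-0.976  0.22   0.   ] y [ 0.22   0.976 -0.001] z [-0.    -0.001 -1.   ] F [ 0.7 -0.2  0.4] w 0.0857
```

Emit:
carry_out(
  moves=[
    {"slide": [0,0,-0.05],"twist": 0},
    {"slide": [0,0,-0.05],"twist": 0},
    {"slide": [0,0,-0.05],"twist": 0},
    {"slide": [0,0,-0.05],"twist": 0},
  ],
)

```text
time: 0.55
tcp_pos: [0.1159, 0.5131, 0.6]
ee_rot: [-0.347, -3.116, 0.035]
force: [0.7, 2.0, 0.3]
grip_width: 0.0852
```

```bash
python3 -c "
from h import *
st()"
```

```text
t 0.55 q [ 1.203  0.285  1.081  0.     1.798 -0.146] tcp [0.1159 0.5131 0.6   ] gp [0.1146 0.5098 0.445 ]
x [-0.975  0.22   0.003] y [ 0.22   0.975 -0.023] z [-0.008 -0.022 -1.   ] F [0.7 2.  0.3] w 0.0852
```

Emit:
carry_out(
  moves=[
    {"slide": [0,0,-0.05],"twist": 0},
    {"slide": [0,0,-0.05],"twist": 0},
    {"slide": [0,0,-0.05],"twist": 0},
    {"slide": [0,0,-0.05],"twist": 0},
    {"slide": [0,0,-0.05],"twist": 0},
    {"slide": [0,0,-0.05],"twist": 0},
  ],
)

```text
time: 1.15
tcp_pos: [0.1099, 0.4684, 0.8254]
ee_rot: [-0.344, -3.097, 0.09]
force: [-27.2, -73.1, -5.5]
grip_width: 0.0854
```

```bash
python3 -c "
from h import *
st()"
```

```text
t 1.15 q [ 1.179  0.51   0.036  0.016  2.658 -0.157] tcp [0.1099 0.4684 0.8254] gp [0.1052 0.46   0.6707]
x [-0.975  0.22   0.018] y [ 0.219  0.974 -0.06 ] z [-0.031 -0.055 -0.998] F [-27.2 -73.1  -5.5] w 0.0854
```

```bash
cat > kin.py <<'E'
import numpy as np
from scipy.spatial.transform import Rotation as R
H,A2,A3,D6,OFF=.35,.455,.38,.10,.0763
S4=1
def rot(q,s4=None):
    s4=S4 if s4 is None else s4
    return (R.from_euler('z',q[0])*R.from_euler('y',q[1]+q[2])*R.from_euler('z',s4*q[3])*R.from_euler('y',q[4])*R.from_euler('z',q[5]+np.pi/2)).as_matrix()
E
python3 - <<'E'
from kin import *
from h import *
s,Rm=st()
for s4 in (1,-1): print(np.round(rot(s['joint_pos'],s4).T@Rm,4).tolist())
E
```

```text
t 1.15 q [ 1.179  0.51   0.036  0.016  2.658 -0.157] tcp [0.1099 0.4684 0.8254] gp [0.1052 0.46   0.6707]
x [-0.975  0.22   0.018] y [ 0.219  0.974 -0.06 ] z [-0.031 -0.055 -0.998] F [-27.2 -73.1  -5.5] w 0.0854
[[1.0, 0.0, 0.0], [-0.0, 1.0, -0.0], [-0.0, 0.0, 1.0]]
[[0.9995, 0.0282, 0.0147], [-0.0283, 0.9996, 0.0021], [-0.0146, -0.0025, 0.9999]]
```

```bash
cat >> kin.py <<'E'
def pos(q,p):
    H,A2,A3,D6,OFF=p
    r1=R.from_euler('z',q[0])
    v=np.array([A2*np.sin(q[1])+A3*np.sin(q[1]+q[2]),OFF,H+A2*np.cos(q[1])+A3*np.cos(q[1]+q[2])])
    return r1.apply(v)+D6*rot(q)[:,2]
E
python3 - <<'E'
from kin import *
from scipy.optimize import least_squares
Q=[[1.20301166e+00,3.42723677e-01,1.52504337e+00,0,1.27538500e+00,-1.45985834e-01],[ 1.203,0.285,1.081,0.,1.798,-0.146],[1.179,0.51,0.036,0.016,2.658,-0.157]]
P=[[0.11541239,0.51201252,0.40401605],[0.1159,0.5131,0.6],[0.1099,0.4684,0.8254]]
f=lambda p:np.concatenate([pos(q,p)-np.array(x) for q,x in zip(Q,P)])
r=least_squares(f,[.35,.45,.38,.1,.076]);print(r.x,r.fun.round(4))
E
```

```text
[-0.89583195  0.42080097  0.39207081 -1.01723387  0.07919798] [-0.0031 -0.0003 -0.001  -0.001   0.0052  0.0047  0.0043 -0.0043 -0.0037]
```

Emit:
carry_out(
  moves=[
    {"slide": [-0.005,-0.005,0.02],"twist": 0},
    {"slide": [-0.015,-0.015,0.025],"twist": 0},
    {"slide": [-0.025,-0.024,0.02],"twist": 0},
    {"slide": [-0.027,-0.026,0.008],"twist": 0},
    {"slide": [-0.027,-0.026,0.008],"twist": 0},
    {"slide": [-0.027,-0.026,0.008],"twist": 0},
    {"slide": [-0.027,-0.026,0.008],"twist": 0},
    {"slide": [-0.027,-0.026,0.008],"twist": 0},
  ],
)

```text
time: 1.95
tcp_pos: [0.2433, 0.2514, 0.7343]
ee_rot: [-0.332, -3.101, 0.071]
force: [0.3, 0.3, 0.8]
grip_width: 0.0853
```

```bash
python3 -c "
from h import *
st()"
```

```text
t 1.95 q [ 0.59  -0.01   1.07  -0.024  2.128 -0.78 ] tcp [0.2433 0.2514 0.7343] gp [0.2391 0.2447 0.5795]
x [-0.977  0.212  0.017] y [ 0.211  0.976 -0.048] z [-0.027 -0.043 -0.999] F [0.3 0.3 0.8] w 0.0853
```

Emit:
carry_out(
  moves=[
    {"slide": [-0.03,-0.03,0],"twist": 0},
    {"slide": [-0.03,-0.03,0],"twist": 0},
    {"slide": [-0.03,-0.03,0],"twist": 0},
    {"slide": [-0.03,-0.03,0],"twist": 0},
    {"slide": [-0.03,-0.03,0],"twist": 0},
    {"slide": [-0.03,-0.03,0],"twist": 0},
    {"slide": [-0.02,-0.04,0],"twist": 0},
    {"slide": [-0.01,-0.04,0],"twist": 0},
  ],
)

```text
time: 2.75
tcp_pos: [0.3988, -0.0606, 0.7399]
ee_rot: [-0.327, -3.096, 0.07]
force: [0.1, 1.1, -0.4]
grip_width: 0.0854
```

Emit:
carry_out(
  moves=[
    {"slide": [0,-0.04,0],"twist": -0.05},
    {"slide": [0,-0.04,0],"twist": -0.05},
    {"slide": [0,-0.04,0],"twist": -0.05},
    {"slide": [0,-0.04,0],"twist": -0.05},
    {"slide": [0,-0.04,0],"twist": -0.05},
    {"slide": [0,-0.03,0],"twist": -0.05},
    {"slide": [0,-0.02,0],"twist": -0.05},
  ],
)

```text
time: 3.45
tcp_pos: [0.3789, -0.3228, 0.7478]
ee_rot: [0.23, -3.092, 0.054]
force: [0.6, -0.5, -0.6]
grip_width: 0.085
```

```bash
python3 -c "
from h import *
st()"
```

```text
t 3.45 q [-0.845  0.315  0.633 -0.065  2.189 -2.602] tcp [ 0.3789 -0.3228  0.7478] gp [ 0.3731 -0.3286  0.593 ]
x [-0.988 -0.147  0.043] y [-0.148  0.988 -0.032] z [-0.038 -0.038 -0.999] F [ 0.6 -0.5 -0.6] w 0.085
```

Emit:
carry_out(
  moves=[
    {"slide": [0,0,0],"twist": -0.12},
    {"slide": [0,0,0],"twist": -0.12},
    {"slide": [0,0,0],"twist": -0.12},
    {"slide": [0,0,0],"twist": -0.12},
    {"slide": [0,0,0],"twist": -0.12},
    {"slide": [0,0,0],"twist": -0.12},
  ],
)

```text
time: 4.05
tcp_pos: [0.4232, -0.2795, 0.7343]
ee_rot: [1.181, -2.865, 0.018]
force: [-0.4, -0.4, 0.1]
grip_width: 0.0855
```

```bash
python3 -c "
from h import *
st()"
```

```text
t 4.05 q [-0.723  0.325  0.658 -0.053  2.166 -3.105] tcp [ 0.4232 -0.2795  0.7343] gp [ 0.4177 -0.2837  0.5794]
x [-0.709 -0.704  0.044] y [-0.704  0.71   0.006] z [-0.035 -0.027 -0.999] F [-0.4 -0.4  0.1] w 0.0855
```

```bash
cat >> kin.py <<'E'
LO=np.array([-2.53,-.77,.04,-1,.28,-3.11])+.005; HI=np.array([2.53,2.02,2.7,4.14,2.66,3.11])-.005
PAR=[.205,.43,.39,.085,.077]
from scipy.optimize import least_squares
def ik(q0,p,Rt,w=1.,par=None):
    par=par or PAR
    f=lambda q:np.concatenate([pos(q,par)-p, w*R.from_matrix(Rt@rot(q).T).as_rotvec(), 1e-4*(q-q0)])
    return least_squares(f,np.clip(q0,LO+1e-6,HI-1e-6),bounds=(LO,HI)).x
def row(q,slide,tw,w=1.):
    Rm=rot(q); return ik(q,pos(q,PAR)+Rm@np.array(slide),Rm@R.from_euler('z',tw).as_matrix(),w)
def info(q):
    Rm=rot(q);z=Rm[:,2]
    return 'q',np.round(q,2),'tcp',np.round(pos(q,PAR),3),'lean',round(np.degrees(np.arccos(-z[2])),1),'az',round(np.degrees(np.arctan2(z[1],z[0])),1)
E
python3 - <<'E'
from kin import *
# calibrate w with observation
for w in (.3,1,3):
    q=np.array([-.845,.315,.633,-.065,2.189,-2.602])
    for i in range(6): q=row(q,[0,0,0],-.12,w)
    print(w,info(q))
for q23 in (1.9,2.1,2.3):
  for w in (.3,1):
    q=np.array([2.5,.3,q23-.3,0,np.pi-q23,-3.0])
    print('start',info(q))
    for i in range(14):
        q=row(q,[0,0,0],-.15,w)
        if i%4==1: print(w,info(q))
E
```

```text
0.3 ('q', array([-0.8 ,  0.33,  0.62,  0.02,  2.2 , -3.1 ]), 'tcp', array([ 0.371, -0.271,  0.756]), 'lean', np.float64(0.8), 'az', np.float64(43.7))
1 ('q', array([-0.68,  0.32,  0.65, -0.04,  2.17, -3.1 ]), 'tcp', array([ 0.402, -0.228,  0.748]), 'lean', np.float64(2.0), 'az', np.float64(-135.0))
3 ('q', array([-0.64,  0.31,  0.68, -0.06,  2.16, -3.1 ]), 'tcp', array([ 0.41 , -0.213,  0.744]), 'lean', np.float64(2.9), 'az', np.float64(-134.6))
start ('q', array([ 2.5 ,  0.3 ,  1.6 ,  0.  ,  1.24, -3.  ]), 'tcp', array([-0.444,  0.235,  0.405]), 'lean', np.float64(0.0), 'az', np.float64(135.1))
0.3 ('q', array([ 2.52,  0.3 ,  1.6 , -0.06,  1.23, -3.1 ]), 'tcp', array([-0.447,  0.229,  0.403]), 'lean', np.float64(3.4), 'az', np.float64(58.8))
0.3 ('q', array([ 2.52,  0.3 ,  1.67, -0.28,  1.14, -3.1 ]), 'tcp', array([-0.432,  0.238,  0.38 ]), 'lean', np.float64(14.7), 'az', np.float64(63.5))
0.3 ('q', array([ 2.52,  0.32,  1.81, -0.58,  0.98, -3.1 ]), 'tcp', array([-0.41 ,  0.244,  0.335]), 'lean', np.float64(28.0), 'az', np.float64(69.0))
0.3 ('q', array([ 2.52,  0.35,  1.96, -0.99, 
[... 3372 characters left out ...]
, np.float64(4.8), 'az', np.float64(61.9))
1 ('q', array([ 2.52,  0.56,  2.29, -0.66,  0.31, -3.1 ]), 'tcp', array([-0.317,  0.15 ,  0.114]), 'lean', np.float64(11.1), 'az', np.float64(70.2))
1 ('q', array([ 2.52,  0.65,  2.33, -0.99,  0.29, -3.1 ]), 'tcp', array([-0.296,  0.14 ,  0.081]), 'lean', np.float64(13.6), 'az', np.float64(55.6))
1 ('q', array([ 2.52,  0.75,  2.36, -0.99,  0.29, -3.1 ]), 'tcp', array([-0.274,  0.124,  0.049]), 'lean', np.float64(15.3), 'az', np.float64(27.7))kin.py:24: RuntimeWarning: invalid value encountered in arccos
  return 'q',np.round(q,2),'tcp',np.round(pos(q,PAR),3),'lean',round(np.degrees(np.arccos(-z[2])),1),'az',round(np.degrees(np.arctan2(z[1],z[0])),1)
```

```bash
python3 - <<'E'
from kin import *
for w in (.4,.5,.6,.7):
    q=np.array([-.845,.315,.633,-.065,2.189,-2.602])
    for i in range(6): q=row(q,[0,0,0],-.12,w)
    print(w,np.round(q,3))
w=.55
for th in (.7,1.0,1.3,1.6):
  for ang in (-40,0,30,60):
    q=np.array([.6,th,.06,0,min(np.pi-th-.06,2.65),-1.57])
    # tool: want outward world dir
    for i in range(16):
        Rm=rot(q); az=q[0]
        d=.05*np.array([np.cos(az)*np.cos(np.radians(ang)),np.sin(az)*np.cos(np.radians(ang)),np.sin(np.radians(ang))])
        q=row(q,Rm.T@d,0,w)
    print(th,ang,info(q))
E
```

```text
0.4 [-7.730e-01  3.270e-01  6.190e-01  3.000e-03  2.196e+00 -3.105e+00]
0.5 [-0.748  0.327  0.623 -0.009  2.192 -3.105]
0.6 [-0.727  0.326  0.63  -0.019  2.187 -3.105]
0.7 [-0.71   0.324  0.637 -0.027  2.183 -3.105]
0.7 -40 ('q', array([ 0.56,  1.54,  0.05,  0.01,  1.47, -1.61]), 'tcp', array([0.661, 0.505, 0.131]), 'lean', np.float64(5.3), 'az', np.float64(38.7))
0.7 0 ('q', array([ 0.51,  1.2 ,  0.05,  0.02,  1.74, -1.65]), 'tcp', array([0.644, 0.454, 0.402]), 'lean', np.float64(9.3), 'az', np.float64(37.9))
0.7 30 ('q', array([ 0.49,  0.89,  0.05,  0.03,  2.04, -1.67]), 'tcp', array([0.548, 0.38 , 0.623]), 'lean', np.float64(9.8), 'az', np.float64(38.0))
0.7 60 ('q', array([ 0.46,  0.57,  0.05,  0.05,  2.39, -1.68]), 'tcp', array([0.385, 0.277, 0.803]), 'lean', np.float64(8.4), 'az', np.float64(39.2))
1.0 -40 ('q', array([ 0.54,  1.71,  0.05,  0.02,  1.25, -1.63]), 'tcp', array([ 0.662,  0.491, -0.012]), 'lean', np.float64(7.9), 'az', np.float64(38.0))
1.0 0 ('q', array([ 0.51,  1.33,  0.05,  0.03,  1.57, -1.65]), 'tcp', array([0.672, 0.471, 0.3  ]), 'lean', np.float64(11.2), 'az'
[... 831 characters left out ...]
-1.64]), 'tcp', array([0.506, 0.375, 0.668]), 'lean', np.float64(9.6), 'az', np.float64(38.3))
1.6 -40 ('q', array([ 0.52,  2.  ,  0.05,  0.03,  0.92, -1.67]), 'tcp', array([ 0.616,  0.441, -0.235]), 'lean', np.float64(10.4), 'az', np.float64(37.6))
1.6 0 ('q', array([ 0.51,  1.57,  0.05,  0.03,  1.31, -1.66]), 'tcp', array([0.69 , 0.481, 0.102]), 'lean', np.float64(12.4), 'az', np.float64(37.1))
1.6 30 ('q', array([ 0.52,  1.25,  0.05,  0.03,  1.64, -1.65]), 'tcp', array([0.656, 0.466, 0.36 ]), 'lean', np.float64(11.5), 'az', np.float64(37.4))
1.6 60 ('q', array([ 0.53,  0.96,  0.05,  0.02,  1.98, -1.63]), 'tcp', array([0.56 , 0.421, 0.575]), 'lean', np.float64(8.7), 'az', np.float64(38.2))
```

```bash
python3 - <<'E'
from kin import *
c,s=np.cos(np.radians(40)),np.sin(np.radians(40))
xs=np.array([c,s,0]);ys=np.array([-s,c,0]);up=np.array([0,0,1.])
knob=np.array([.5897,.4076,.234]);piv=knob-.076*xs-np.array([0,0,.113])
hand=np.array([.5035,.2521,.082]);jar=np.array([.387,-.244,.062])
for al in (40,45):
  a=np.radians(al);z=np.sin(a)*xs-np.cos(a)*up
  for sg in (1,-1):
    y=sg*ys;Rt=np.column_stack([np.cross(y,z),y,z])
    q=np.array([.6,.5,1.2,0,1.0,-sg*1.57])
    print('---',al,sg)
    for th in (0,.5,1.0,1.4):
        k=piv+ (np.cos(-th)*.076+0)*0+ (xs*(.076*np.cos(th)-.113*np.sin(th))+up*(.113*np.cos(th)+.076*np.sin(th)))
        q=ik(q,k-.155*z,Rt); e=np.linalg.norm(pos(q,PAR)-k+.155*z); print('knob',th,np.round(k,3),np.round(q,2),round(e,3))
    q=ik(q,hand-.155*z,Rt);print('scoop',np.round(q,2))
    q=ik(q,hand+[0,0,.2]-.155*z,Rt);print('lift',np.round(q,2))
    m=np.array([.42,-.24,.28])
    for f in np.linspace(0,1,6)[1:]:
        q=ik(q,(hand+[0,0,.2])*(1-f)+m*f-.155*z,Rt)
    print('at jar untwist',np.round(q,2),np.linalg.norm(pos(q,PAR)-m+.155*z).round(3))
    for psi in (20,40,60,70,80):
        Rw=Rt@R.from_euler('z',psi,degrees=True).as_matrix()
        q=ik(q,m-.155*z,Rw);print(psi,np.round(q,2),np.linalg.norm(pos(q,PAR)-m+.155*z).round(3))
    m=np.array([.415,-.247,.155])
    q=ik(q,m-.155*z,Rw);print('low',psi,np.round(q,2),np.linalg.norm(pos(q,PAR)-m+.155*z).round(3))
E
```

```text
--- 40 1
knob 0 [0.59  0.408 0.234] [ 0.44  0.5   1.51  0.36  0.48 -2.09] 0.0
knob 0.5 [0.541 0.367 0.257] [ 0.41  0.34  1.68  0.41  0.48 -2.16] 0.0
knob 1.0 [0.49  0.324 0.246] [ 0.37  0.21  1.88  0.53  0.43 -2.32] 0.0
knob 1.4 [0.456 0.295 0.215] [ 0.33  0.16  2.04  0.72  0.36 -2.55] 0.0
scoop [ 0.23  0.4   2.    1.18  0.31 -3.1 ]
lift [ 0.19  0.13  1.88  0.6   0.58 -2.49]
at jar untwist [-0.78  0.21  1.52  0.68  1.39 -3.1 ] 0.146
20 [-0.98  0.21  1.73  0.71  1.35 -3.1 ] 0.025
40 [-1.01  0.22  1.78  0.71  1.33 -2.83] 0.0
60 [-1.01  0.22  1.78  0.71  1.33 -2.48] 0.0
70 [-1.01  0.22  1.78  0.71  1.33 -2.3 ] 0.0
80 [-1.01  0.22  1.78  0.71  1.33 -2.13] 0.0
low 80 [-1.03  0.39  1.93  0.79  1.11 -2.37] 0.0
--- 40 -1
knob 0 [0.59  0.408 0.234] [0.44 0.5  1.51 0.36 0.48 1.05] 0.0
knob 0.5 [0.541 0.367 0.257] [0.41 0.34 1.68 0.41 0.48 0.98] 0.0
knob 1.0 [0.49  0.324 0.246] [0.37 0.21 1.88 0.53 0.43 0.82] 0.0
knob 1.4 [0.456 0.295 0.215] [0.33 0.16 2.04 0.72 0.36 0.59] 0.0
scoop [ 0.19  0.46  2.09  1.71  0.32 -0.54]
lift [0.19 0.13 1.88 0.6  0.58 0.65]
at jar untwist [-1.01  0.22  1.78  0.7
[... 985 characters left out ...]
.86  1.16 -2.45] 0.0
--- 45 -1
knob 0 [0.59  0.408 0.234] [0.43 0.48 1.58 0.54 0.36 0.87] 0.0
knob 0.5 [0.541 0.367 0.257] [0.4  0.32 1.75 0.61 0.37 0.78] 0.0
knob 1.0 [0.49  0.324 0.246] [0.35 0.2  1.95 0.79 0.34 0.56] 0.0
knob 1.4 [0.456 0.295 0.215] [0.31 0.15 2.1  1.09 0.3  0.22] 0.0
scoop [ 0.17  0.47  2.14  2.02  0.4  -0.87]
lift [0.17 0.11 1.94 0.8  0.52 0.45]
at jar untwist [-1.05  0.23  1.8   0.79  1.36 -0.45] 0.0
20 [-1.05  0.23  1.8   0.79  1.36 -0.1 ] 0.0
40 [-1.05  0.23  1.8   0.79  1.36  0.25] 0.0
60 [-1.05  0.23  1.8   0.79  1.36  0.6 ] 0.0
70 [-1.05  0.23  1.8   0.79  1.36  0.77] 0.0
80 [-1.05  0.23  1.8   0.79  1.36  0.95] 0.0
low 80 [-1.07  0.41  1.94  0.86  1.16  0.69] 0.0
```

```bash
cat >> h.py <<'E'
def plan(Rm,steps):
    out=[]
    for d,tw in steps:
        sl=Rm.T@np.array(d,float); out.append({"slide":[round(float(v),3) for v in sl],"twist":tw})
        Rm=Rm@R.from_euler('z',tw).as_matrix()
    import json; 
    for i in range(0,len(out),8): print(json.dumps(out[i:i+8]))
E
python3 - <<'E'
from h import *
s,Rm=st()
pts=[]
for i in range(25):
    f=i/24;az=-.583+f*(.64+.583);r=.507+f*(.0); pts.append([r*np.cos(az),r*np.sin(az),.734])
pts=np.array(pts);plan(Rm,[(d,.145) for d in np.diff(pts,axis=0)])
E
```

```text
t 4.05 q [-0.723  0.325  0.658 -0.053  2.166 -3.105] tcp [ 0.4232 -0.2795  0.7343] gp [ 0.4177 -0.2837  0.5794]
x [-0.709 -0.704  0.044] y [-0.704  0.71   0.006] z [-0.035 -0.027 -0.999] F [-0.4 -0.4  0.1] w 0.0855
[{"slide": [-0.025, 0.006, -0.001], "twist": 0.145}, {"slide": [-0.023, 0.011, -0.001], "twist": 0.145}, {"slide": [-0.021, 0.015, -0.001], "twist": 0.145}, {"slide": [-0.018, 0.019, -0.001], "twist": 0.145}, {"slide": [-0.014, 0.022, -0.001], "twist": 0.145}, {"slide": [-0.009, 0.024, -0.001], "twist": 0.145}, {"slide": [-0.004, 0.025, -0.001], "twist": 0.145}, {"slide": [0.001, 0.026, -0.001], "twist": 0.145}]
[{"slide": [0.006, 0.025, -0.001], "twist": 0.145}, {"slide": [0.011, 0.024, -0.001], "twist": 0.145}, {"slide": [0.015, 0.021, -0.001], "twist": 0.145}, {"slide": [0.019, 0.018, -0.001], "twist": 0.145}, {"slide": [0.022, 0.014, -0.001], "twist": 0.145}, {"slide": [0.024, 0.009, -0.001], "twist": 0.145}, {"slide": [0.025, 0.004, -0.001], "twist": 0.145}, {"slide": [0.026, -0.001, -0.0], "twist": 0.145}]
[{"slide": [0.025, -0.006, -0.0], "twist": 0.145}, {"slide": [0.024, -0.011, -0.0], "twist": 0.145}, {"slide": [0.021, -0.015, -0.0], "twist": 0.145}, {"slide": [0.018, -0.019, -0.0], "twist": 0.145}, {"slide": [0.014, -0.022, -0.0], "twist": 0.145}, {"slide": [0.009, -0.024, -0.0], "twist": 0.145}, {"slide": [0.004, -0.025, -0.0], "twist": 0.145}, {"slide": [-0.001, -0.026, -0.0], "twist": 0.145}]
```

Emit:
carry_out(
  moves=[
    {"slide": [-0.025,0.006,0],"twist": 0.145},
    {"slide": [-0.023,0.011,0],"twist": 0.145},
    {"slide": [-0.021,0.015,0],"twist": 0.145},
    {"slide": [-0.018,0.019,0],"twist": 0.145},
    {"slide": [-0.014,0.022,0],"twist": 0.145},
    {"slide": [-0.009,0.024,0],"twist": 0.145},
    {"slide": [-0.004,0.025,0],"twist": 0.145},
    {"slide": [0.001,0.026,0],"twist": 0.145},
  ],
)

```text
time: 4.85
tcp_pos: [0.5068, -0.0832, 0.722]
ee_rot: [-0.637, -3.038, 0.048]
force: [0.2, -0.5, -0.0]
grip_width: 0.0857
```

Emit:
carry_out(
  moves=[
    {"slide": [0.006,0.025,0],"twist": 0.145},
    {"slide": [0.011,0.024,0],"twist": 0.145},
    {"slide": [0.015,0.021,0],"twist": 0.145},
    {"slide": [0.019,0.018,0],"twist": 0.145},
    {"slide": [0.022,0.014,0],"twist": 0.145},
    {"slide": [0.024,0.009,0],"twist": 0.145},
    {"slide": [0.025,0.004,0],"twist": 0.145},
    {"slide": [0.026,-0.001,0],"twist": 0.145},
  ],
)

```text
time: 5.65
tcp_pos: [0.5136, 0.1314, 0.7133]
ee_rot: [-2.254, -2.159, 0.081]
force: [0.5, 0.1, 0.0]
grip_width: 0.0851
```

```bash
python3 -c "
from h import *
st()"
```

```text
t 5.65 q [ 0.11   0.373  0.648 -0.02   2.174  0.142] tcp [0.5136 0.1314 0.7133] gp [0.5058 0.128  0.5585]
x [ 0.042  0.999 -0.024] y [ 0.998 -0.043 -0.049] z [-0.05  -0.022 -0.998] F [0.5 0.1 0. ] w 0.0851
```

```bash
python3 - <<'E'
from h import *
s,Rm=st()
plan(Rm,[((-.014,.032,0),.13)]*7+[((-.014,.03,0),0)])
E
```

```text
t 5.65 q [ 0.11   0.373  0.648 -0.02   2.174  0.142] tcp [0.5136 0.1314 0.7133] gp [0.5058 0.128  0.5585]
x [ 0.042  0.999 -0.024] y [ 0.998 -0.043 -0.049] z [-0.05  -0.022 -0.998] F [0.5 0.1 0. ] w 0.0851
[{"slide": [0.031, -0.015, 0.0], "twist": 0.13}, {"slide": [0.029, -0.019, 0.0], "twist": 0.13}, {"slide": [0.026, -0.023, 0.0], "twist": 0.13}, {"slide": [0.023, -0.026, 0.0], "twist": 0.13}, {"slide": [0.02, -0.029, 0.0], "twist": 0.13}, {"slide": [0.016, -0.031, 0.0], "twist": 0.13}, {"slide": [0.011, -0.033, 0.0], "twist": 0.13}, {"slide": [0.006, -0.033, 0.0], "twist": 0}]
```

Emit:
carry_out(
  moves=[
    {"slide": [0.031,-0.015,0],"twist": 0.13},
    {"slide": [0.029,-0.019,0],"twist": 0.13},
    {"slide": [0.026,-0.023,0],"twist": 0.13},
    {"slide": [0.023,-0.026,0],"twist": 0.13},
    {"slide": [0.02,-0.029,0],"twist": 0.13},
    {"slide": [0.016,-0.031,0],"twist": 0.13},
    {"slide": [0.011,-0.033,0],"twist": 0.13},
    {"slide": [0.006,-0.033,0],"twist": 0},
  ],
)

```text
time: 6.45
tcp_pos: [0.4046, 0.397, 0.7095]
ee_rot: [3.005, 0.884, -0.097]
force: [0.4, 0.1, 1.3]
grip_width: 0.0851
```

```bash
python3 -c "
from h import *
st()"
```

```text
t 6.45 q [0.637 0.472 0.5   0.018 2.23  1.647] tcp [0.4046 0.397  0.7095] gp [0.3957 0.3932 0.5548]
x [ 0.839  0.541 -0.061] y [ 0.541 -0.841 -0.01 ] z [-0.057 -0.025 -0.998] F [0.4 0.1 1.3] w 0.0851
```

Emit:
carry_out(
  moves=[
    {"slide": [0.03,-0.003,0],"twist": 0},
    {"slide": [0.025,-0.003,0],"twist": 0},
    {"slide": [0.02,-0.003,0],"twist": 0},
    {"slide": [0.02,-0.003,0],"twist": 0},
    {"slide": [0.03,-0.004,0],"twist": 0},
    {"slide": [0.05,-0.006,0],"twist": 0},
    {"slide": [0.05,-0.006,0],"twist": 0},
  ],
)

```text
time: 7.15
tcp_pos: [0.5093, 0.4866, 0.6261]
ee_rot: [-2.988, -0.892, 0.012]
force: [0.5, 0.5, -0.0]
grip_width: 0.0853
```

```bash
python3 -c "
from h import *
st()"
```

```text
t 7.15 q [0.649 0.842 0.037 0.032 2.261 1.66 ] tcp [0.5093 0.4866 0.6261] gp [0.5072 0.4897 0.4712]
x [ 0.837  0.548 -0.001] y [ 0.548 -0.836 -0.024] z [-0.014  0.02  -1.   ] F [ 0.5  0.5 -0. ] w 0.0853
```

Emit:
carry_out(
  moves=[
    {"slide": [0.044,-0.006,-0.022],"twist": 0},
    {"slide": [0.044,-0.006,-0.022],"twist": 0},
    {"slide": [0.044,-0.006,-0.022],"twist": 0},
    {"slide": [0.044,-0.006,-0.022],"twist": 0},
    {"slide": [0.044,-0.006,-0.022],"twist": 0},
    {"slide": [0.044,-0.006,-0.022],"twist": 0},
    {"slide": [0.044,-0.006,-0.022],"twist": 0},
    {"slide": [0.044,-0.006,-0.022],"twist": 0},
  ],
)

```text
time: 7.95
tcp_pos: [0.5476, 0.4966, 0.6319]
ee_rot: [-2.862, -0.846, -0.334]
force: [0.0, 0.5, 0.4]
grip_width: 0.0851
```

```bash
python3 -c "
from h import *
st()"
```

```text
t 7.95 q [0.622 0.841 0.037 0.063 2.007 1.652] tcp [0.5476 0.4966 0.6319] gp [0.5743 0.5267 0.4822]
x [0.817 0.519 0.25 ] y [ 0.55  -0.833 -0.069] z [ 0.172  0.194 -0.966] F [0.  0.5 0.4] w 0.0851
```

Emit:
carry_out(
  moves=[
    {"slide": [0.043,0.012,-0.022],"twist": 0},
    {"slide": [0.043,0.012,-0.022],"twist": 0},
    {"slide": [0.043,0.012,-0.022],"twist": 0},
    {"slide": [0.043,0.012,-0.022],"twist": 0},
    {"slide": [0.043,0.012,-0.022],"twist": 0},
    {"slide": [0.043,0.012,-0.022],"twist": 0},
    {"slide": [0.043,0.008,-0.022],"twist": 0},
    {"slide": [0.043,0.008,-0.022],"twist": 0},
  ],
)

```text
time: 8.75
tcp_pos: [0.6114, 0.382, 0.7051]
ee_rot: [-2.722, -0.79, -0.674]
force: [0.0, -0.5, -0.5]
grip_width: 0.085
```

```bash
python3 -c "
from h import *
st()"
```

```text
t 8.75 q [0.422 0.752 0.037 0.164 1.852 1.513] tcp [0.6114 0.382  0.7051] gp [0.668  0.434  0.5705]
x [0.749 0.448 0.488] y [ 0.553 -0.829 -0.088] z [ 0.365  0.335 -0.868] F [ 0.  -0.5 -0.5] w 0.085
```

```bash
cat > fit.py <<'E'
from kin import *
D=[([1.20301166,.342723677,1.52504337,0,1.275385,-.145985834],[.11541239,.51201252,.40401605]),
([.649,.842,.037,.032,2.261,1.66],[.5093,.4866,.6261]),([.622,.841,.037,.063,2.007,1.652],[.5476,.4966,.6319]),([.422,.752,.037,.164,1.852,1.513],[.6114,.382,.7051]),
([.59,-.01,1.07,-.024,2.128,-.78],[.2433,.2514,.7343]),([.11,.373,.648,-.02,2.174,.142],[.5136,.1314,.7133]),([-.845,.315,.633,-.065,2.189,-2.602],[.3789,-.3228,.7478])]
f=lambda p:np.concatenate([pos(np.array(q),p)-np.array(x) for q,x in D])
r=least_squares(f,[.35,.45,.38,.1,.076],loss='soft_l1',f_scale=.002)
print(r.x.round(4).tolist(),f(r.x).reshape(-1,3).round(4).tolist())
E
python3 fit.py
```

```text
[0.1737, 0.5178, 0.4044, 0.152, 0.0763] [[0.0149, 0.0384, -0.013], [-0.0017, -0.001, -0.0015], [0.0006, 0.001, -0.0015], [-0.0027, 0.0011, -0.0003], [-0.0011, -0.0011, 0.0031], [0.0005, -0.0003, 0.0021], [-0.003, 0.0021, 0.0023]]
```

```bash
cat >> kin.py <<'E'
def pos(q,p):
    H,A2,A3,D6,OFF,E,X0=p
    r1=R.from_euler('z',q[0]); t=q[1]+q[2]
    v=np.array([X0+A2*np.sin(q[1])+A3*np.sin(t)+E*np.cos(t),OFF,H+A2*np.cos(q[1])+A3*np.cos(t)-E*np.sin(t)])
    return r1.apply(v)+D6*rot(q)[:,2]
E
sed -i "s/\[.35,.45,.38,.1,.076\],loss/[.17,.45,.38,.15,.076,0,0],loss/" fit.py; python3 fit.py
```

```text
[0.2225, 0.5066, 0.3795, 0.14, 0.0764, 0.0465, -0.0001] [[-0.0, 0.0, 0.0001], [0.0001, 0.0001, 0.0001], [0.0002, 0.0, -0.0003], [-0.0003, 0.0002, 0.0002], [0.0001, 0.0001, -0.0001], [0.0, -0.0001, -0.0002], [-0.0002, 0.0, 0.0002]]
```

Kinematics now fit to 0.3 mm. Recheck the later poses for several leans.

```bash
sed -i "s/^PAR=.*/PAR=[0.2225, 0.5066, 0.3795, 0.14, 0.0764, 0.0465, 0.0]/" kin.py; cat > chk.py <<'E'
from kin import *
c,s=np.cos(np.radians(40)),np.sin(np.radians(40))
xs=np.array([c,s,0]);ys=np.array([-s,c,0]);up=np.array([0,0,1.])
knob=np.array([.5897,.4076,.234]);piv=knob-.076*xs-np.array([0,0,.113])
hand=np.array([.5035,.2521,.082])
for al in (30,35,40,45):
    a=np.radians(al);z=np.sin(a)*xs-np.cos(a)*up
    y=-ys;Rt=np.column_stack([np.cross(y,z),y,z])
    q=np.array([.6,.5,1.2,0,1.0,1.57])
    print('---',al)
    for th in (0,.5,1.0,1.4):
        k=piv+(xs*(.076*np.cos(th)-.113*np.sin(th))+up*(.113*np.cos(th)+.076*np.sin(th)))
        q=ik(q,k-.155*z,Rt); e=np.linalg.norm(pos(q,PAR)-k+.155*z); print('knob',th,np.round(k,3),np.round(q,2),round(e,3))
    q=ik(q,hand-.155*z,Rt);print('scoop',np.round(q,2),np.linalg.norm(pos(q,PAR)-hand+.155*z).round(3))
    q=ik(q,hand+[0,0,.2]-.155*z,Rt);print('lift',np.round(q,2))
    m=np.array([.42,-.24,.28])
    for f in np.linspace(0,1,6)[1:]:
        q=ik(q,(hand+[0,0,.2])*(1-f)+m*f-.155*z,Rt)
    print('at jar untwist',np.round(q,2),np.linalg.norm(pos(q,PAR)-m+.155*z).round(3))
    for psi in (70,90):
        Rw=Rt@R.from_euler('z',psi,degrees=True).as_matrix()
        q=ik(q,m-.155*z,Rw);print(psi,np.round(q,2),np.linalg.norm(pos(q,PAR)-m+.155*z).round(3))
    m=np.array([.415,-.247,.155])
    q=ik(q,m-.155*z,Rw);print('low',psi,np.round(q,2),np.linalg.norm(pos(q,PAR)-m+.155*z).round(3))
E
python3 chk.py
```

```text
--- 30
knob 0 [0.59  0.408 0.234] [0.45 0.47 1.48 0.2  0.69 1.2 ] 0.0
knob 0.5 [0.541 0.367 0.257] [0.41 0.34 1.62 0.22 0.68 1.15] 0.0
knob 1.0 [0.49  0.324 0.246] [0.37 0.23 1.81 0.28 0.62 1.06] 0.0
knob 1.4 [0.456 0.295 0.215] [0.34 0.2  1.96 0.37 0.52 0.93] 0.0
scoop [0.2  0.47 2.05 1.02 0.29 0.13] 0.0
lift [0.2  0.16 1.8  0.36 0.75 0.86]
at jar untwist [-1.    0.22  1.72  0.54  1.31 -0.3 ] 0.0
70 [-1.    0.22  1.72  0.54  1.31  0.93] 0.0
90 [-1.    0.22  1.72  0.54  1.31  1.27] 0.0
low 90 [-1.02  0.39  1.89  0.61  1.04  1.06] 0.0
--- 35
knob 0 [0.59  0.408 0.234] [0.44 0.45 1.56 0.29 0.56 1.11] 0.0
knob 0.5 [0.541 0.367 0.257] [0.4  0.32 1.7  0.32 0.56 1.05] 0.0
knob 1.0 [0.49  0.324 0.246] [0.36 0.21 1.88 0.41 0.5  0.92] 0.0
knob 1.4 [0.456 0.295 0.215] [0.31 0.18 2.03 0.56 0.41 0.73] 0.0
scoop [ 0.17  0.48  2.11  1.56  0.29 -0.43] 0.0
lift [0.17 0.13 1.87 0.49 0.65 0.73]
at jar untwist [-1.05  0.23  1.75  0.62  1.33 -0.38] 0.0
70 [-1.05  0.23  1.75  0.62  1.33  0.85] 0.0
90 [-1.05  0.23  1.75  0.62  1.33  1.19] 0.0
low 90 [-1.06  0.41  1.9   0.69  1.08  0.96] 0.0
--- 40
knob 0 
[... 383 characters left out ...]
0.45] 0.0
70 [-1.09  0.25  1.77  0.7   1.36  0.77] 0.0
90 [-1.09  0.25  1.77  0.7   1.36  1.12] 0.0
low 90 [-1.11  0.44  1.92  0.77  1.12  0.87] 0.0
--- 45
knob 0 [0.59  0.408 0.234] [0.42 0.42 1.71 0.7  0.31 0.7 ] 0.0
knob 0.5 [0.541 0.367 0.257] [0.38 0.29 1.85 0.76 0.33 0.61] 0.0
knob 1.0 [0.49  0.324 0.246] [0.32 0.19 2.02 0.99 0.32 0.33] 0.0
knob 1.4 [0.456 0.295 0.215] [ 0.27  0.18  2.17  1.37  0.3  -0.1 ] 0.0
scoop [ 0.12  0.53  2.23  2.2   0.5  -1.13] 0.0
lift [0.12 0.11 2.01 0.91 0.51 0.29]
at jar untwist [-1.13  0.28  1.79  0.77  1.39 -0.53] 0.0
70 [-1.13  0.28  1.79  0.77  1.39  0.69] 0.0
90 [-1.13  0.28  1.79  0.77  1.39  1.04] 0.0
low 90 [-1.15  0.47  1.93  0.83  1.17  0.79] 0.0
```

Emit:
carry_out(
  moves=[
    {"slide": [0.043,0.006,-0.022],"twist": 0},
    {"slide": [0.043,0.006,-0.022],"twist": 0},
    {"slide": [0.043,0.006,-0.022],"twist": 0},
    {"slide": [0.043,0.006,-0.022],"twist": 0},
    {"slide": [0.043,0,-0.022],"twist": 0},
    {"slide": [0.043,0,-0.022],"twist": 0},
    {"slide": [0.03,0,-0.01],"twist": 0},
  ],
)

```text
time: 9.45
tcp_pos: [0.5893, 0.3271, 0.7926]
ee_rot: [-2.585, -0.737, -0.959]
force: [0.1, 0.0, 0.5]
grip_width: 0.0853
```

```bash
python3 -c "
from h import *
st()"
```

```text
t 9.45 q [0.346 0.64  0.036 0.23  1.748 1.487] tcp [0.5893 0.3271 0.7926] gp [0.6704 0.3933 0.6783]
x [0.648 0.363 0.67 ] y [ 0.553 -0.828 -0.087] z [ 0.523  0.427 -0.738] F [0.1 0.  0.5] w 0.0853
```

```bash
python3 - <<'E'
from h import *
s,Rm=st()
plan(Rm,[((-.02,-.004,-.01),0)]+[((-.036,-.008,-.018),-.043)]*3+[((0,0,-.035),0)]*8)
E
```

```text
t 9.45 q [0.346 0.64  0.036 0.23  1.748 1.487] tcp [0.5893 0.3271 0.7926] gp [0.6704 0.3933 0.6783]
x [0.648 0.363 0.67 ] y [ 0.553 -0.828 -0.087] z [ 0.523  0.427 -0.738] F [0.1 0.  0.5] w 0.0853
[{"slide": [-0.021, -0.007, -0.005], "twist": 0}, {"slide": [-0.038, -0.012, -0.009], "twist": -0.043}, {"slide": [-0.038, -0.013, -0.009], "twist": -0.043}, {"slide": [-0.037, -0.015, -0.009], "twist": -0.043}, {"slide": [-0.024, 0.0, 0.026], "twist": 0}, {"slide": [-0.024, 0.0, 0.026], "twist": 0}, {"slide": [-0.024, 0.0, 0.026], "twist": 0}, {"slide": [-0.024, 0.0, 0.026], "twist": 0}]
[{"slide": [-0.024, 0.0, 0.026], "twist": 0}, {"slide": [-0.024, 0.0, 0.026], "twist": 0}, {"slide": [-0.024, 0.0, 0.026], "twist": 0}, {"slide": [-0.024, 0.0, 0.026], "twist": 0}]
```

Emit:
carry_out(
  moves=[
    {"slide": [-0.021,-0.007,-0.005],"twist": 0},
    {"slide": [-0.038,-0.012,-0.009],"twist": -0.043},
    {"slide": [-0.038,-0.013,-0.009],"twist": -0.043},
    {"slide": [-0.037,-0.015,-0.009],"twist": -0.043},
    {"slide": [-0.024,0,0.026],"twist": 0},
    {"slide": [-0.024,0,0.026],"twist": 0},
    {"slide": [-0.024,0,0.026],"twist": 0},
    {"slide": [-0.024,0,0.026],"twist": 0},
  ],
)

```text
time: 10.25
tcp_pos: [0.4745, 0.3067, 0.6006]
ee_rot: [-2.547, -0.896, -1.025]
force: [0.6, 1.0, 0.4]
grip_width: 0.0855
```

```bash
python3 -c "
from h import *
st()"
```

```text
t 10.25 q [0.387 0.16  1.345 0.259 0.909 1.2  ] tcp [0.4745 0.3067 0.6006] gp [0.5579 0.3745 0.489 ]
x [0.563 0.45  0.694] y [ 0.627 -0.779 -0.004] z [ 0.538  0.438 -0.72 ] F [0.6 1.  0.4] w 0.0855
```

Emit:
carry_out(
  moves=[
    {"slide": [-0.026,0,0.024],"twist": 0},
    {"slide": [-0.026,0,0.024],"twist": 0},
    {"slide": [-0.026,0,0.024],"twist": 0},
    {"slide": [-0.026,0,0.024],"twist": 0},
    {"slide": [-0.02,0,0.02],"twist": 0},
  ],
)

```text
time: 10.75
tcp_pos: [0.4637, 0.302, 0.425]
ee_rot: [-2.545, -0.897, -1.03]
force: [-0.5, 0.5, 0.6]
grip_width: 0.0856
```

```bash
python3 -c "
from h import *
st()
save('wrist','w1.png',None,1.5)
save('side','s2.png',(100,150,300,310),4)
save('top','t3.png',(60,75,230,275),3)"
```

```text
t 10.75 q [0.387 0.235 1.733 0.464 0.47  0.94 ] tcp [0.4637 0.302  0.425 ] gp [0.5475 0.37   0.3137]
x [0.56  0.449 0.696] y [ 0.628 -0.778 -0.003] z [ 0.54   0.439 -0.718] F [-0.5  0.5  0.6] w 0.0856
```

View pics/w1.png

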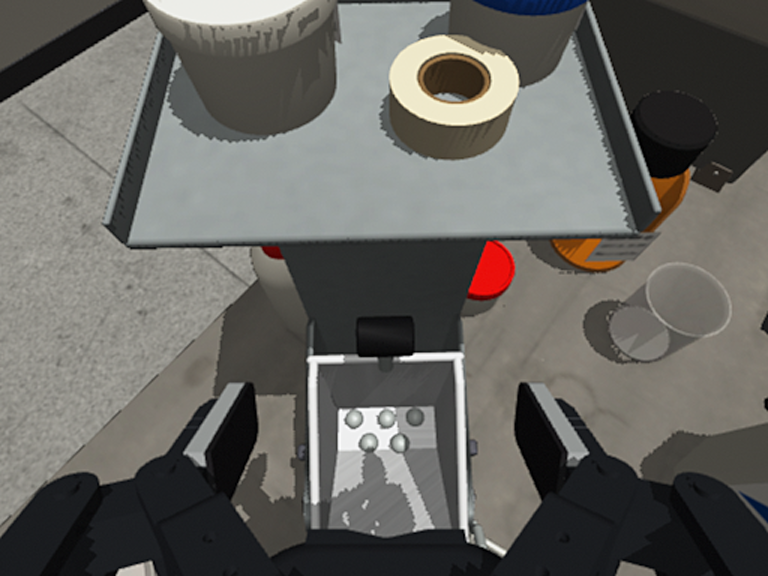

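View pics/s2.png

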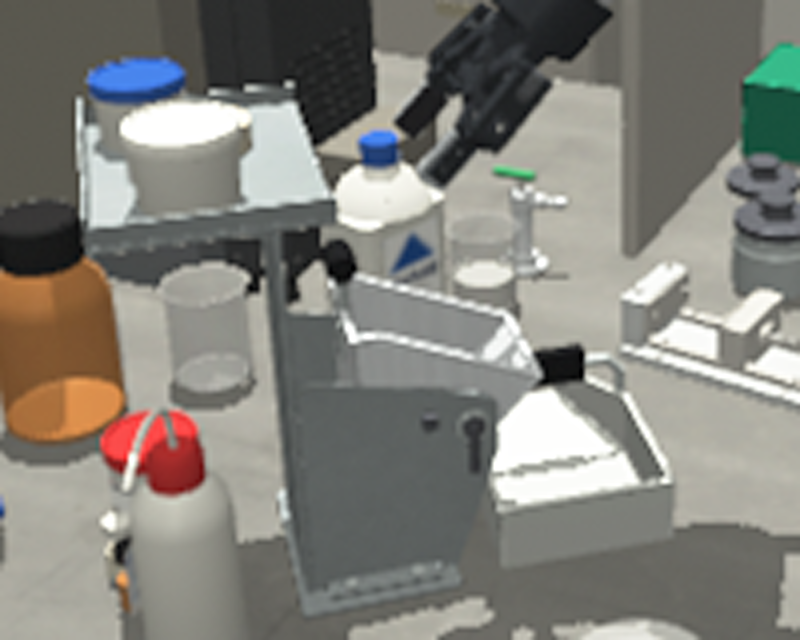

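```bash
python3 - <<'E'
from h import *
s,Rm=st()
T=w2c('top');S=w2c('side');W=wristcam()
obs=[(T,(132.3,154.3)),(S,(185.2,215.2)),(W,(385/1.5,336/1.5))]
k=tri(obs);print(k,[proj(o[0],k).round(1).tolist() for o in obs])
k2=tri(obs[1:]);print(k2)
gp=s['tcp_pos']+.155*Rm[:,2]
print('delta tool',(Rm.T@(k-gp)).round(4),(Rm.T@(k2-gp)).round(4))
# bin rim back edge left/right & orient
for uv in [(308,357),(463,356)]: print(back(W,(uv[0]/1.5,uv[1]/1.5),.195))
E
```

```text
t 10.9 q [0.387 0.236 1.729 0.461 0.474 0.944] tcp [0.4643 0.3022 0.4257] gp [0.5478 0.3702 0.3143]
x [0.562 0.449 0.695] y [ 0.628 -0.778 -0.004] z [ 0.539  0.439 -0.719] F [0.4 0.4 1.8] w 0.0853
[0.5904424  0.40692691 0.23257113] [[[133.0, 154.8]], [[184.4, 215.0]], [[255.3, 223.7]]]
[0.59005504 0.40562044 0.23170172]
delta tool [-0.0163 -0.0015  0.0978] [-0.0177 -0.0007  0.0976]
[0.56149608 0.44269693 0.195     ]
[0.62108342 0.36956407 0.195     ]
```

Emit:
carry_out(
  moves=[
    {"slide": [-0.017,-0.001,0.01],"twist": 0},
    {"slide": [0,0,0.025],"twist": 0},
    {"slide": [0,0,0.025],"twist": 0},
    {"slide": [0,0,0.02],"twist": 0},
    {"slide": [0,0,0.012],"twist": 0},
  ],
)

```text
time: 11.4
tcp_pos: [0.5087, 0.3392, 0.362]
ee_rot: [-2.528, -0.894, -1.064]
force: [0.7, -0.2, 1.0]
grip_width: 0.0856
```

```bash
python3 -c "
from h import *
s,Rm=st()
print((Rm.T@(np.array([.590,.406,.232])-s['tcp_pos']-.155*Rm[:,2])).round(4))
save('wrist','w2.png',None,1.5)"
```

```text
t 11.4 q [0.421 0.405 1.684 0.598 0.327 0.814] tcp [0.5087 0.3392 0.362 ] gp [0.595  0.4086 0.2535]
x [0.544 0.44  0.715] y [ 0.628 -0.778  0.002] z [ 0.557  0.448 -0.7  ] F [ 0.7 -0.2  1. ] w 0.0856
[-0.0193 -0.0011  0.0111]
```

View pics/w2.png

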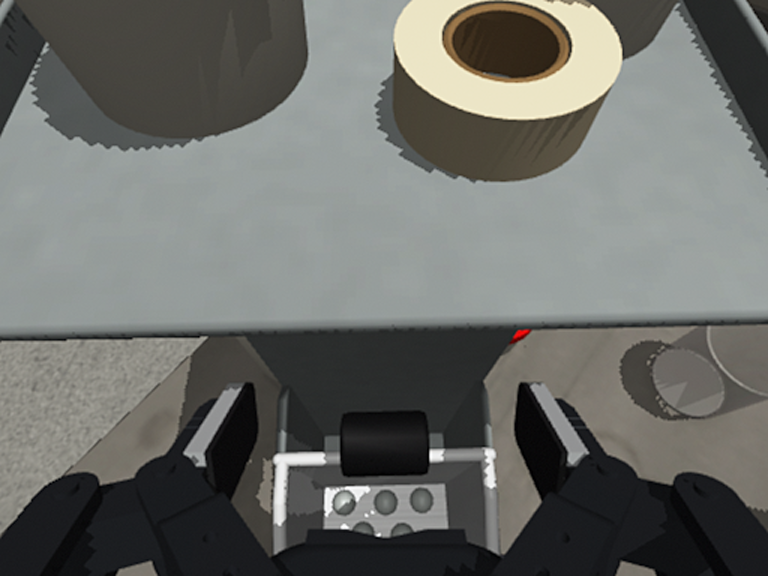

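Emit:
carry_out(
  moves=[
    {"slide": [-0.01,-0.001,0.004],"twist": 0},
    {"slide": [-0.008,0,0.005],"twist": 0},
    {"slide": [0,0,0],"twist": 0},
  ],
)

```text
time: 11.75
tcp_pos: [0.5047, 0.3373, 0.3462]
ee_rot: [-2.522, -0.894, -1.072]
force: [-0.3, -0.4, 0.2]
grip_width: 0.0855
```

```bash
python3 -c "
from h import *
s,Rm=st()
print((Rm.T@(np.array([.590,.406,.232])-s['tcp_pos']-.155*Rm[:,2])).round(4))"
```

```text
t 11.75 q [0.42  0.417 1.718 0.706 0.286 0.701] tcp [0.5047 0.3373 0.3462] gp [0.5916 0.4072 0.2386]
x [0.539 0.438 0.72 ] y [ 0.629 -0.778  0.003] z [ 0.561  0.451 -0.694] F [-0.3 -0.4  0.2] w 0.0855
[-0.0061 -0.0001  0.0031]
```

```bash
cat > sim.py <<'E'
from kin import *
c,s=np.cos(np.radians(39.2)),np.sin(np.radians(39.2))
xs=np.array([c,s,0]);up=np.array([0,0,1.])
knob=np.array([.590,.406,.232]);piv=knob-.076*xs-np.array([0,0,.113])
def kpt(th): return piv+(xs*(.076*np.cos(th)-.113*np.sin(th))+up*(.113*np.cos(th)+.076*np.sin(th)))
def gpt(q): return pos(q,PAR)+.155*rot(q)[:,2]
if __name__=='__main__':
    q=np.array([.42,.417,1.718,.706,.286,.701])
    print(info(q),gpt(q).round(4))
    for i,th in enumerate(np.linspace(0,1.42,36)):
        d=kpt(th)-gpt(q); qn=row(q,rot(q).T@d,0,.6); dq=np.abs(qn-q).max(); q=qn
        if i%5==0: print(round(th,2),info(q),'err',np.linalg.norm(gpt(q)-kpt(th)).round(4),'dq',dq.round(3))
E
python3 sim.py
```

```text
('q', array([0.42, 0.42, 1.72, 0.71, 0.29, 0.7 ]), 'tcp', array([0.505, 0.337, 0.346]), 'lean', np.float64(46.0), 'az', np.float64(38.8)) [0.5917 0.4071 0.2386]
0.0 ('q', array([0.42, 0.42, 1.72, 0.74, 0.29, 0.67]), 'tcp', array([0.505, 0.335, 0.342]), 'lean', np.float64(45.8), 'az', np.float64(39.1)) err 0.0023 dq 0.033
0.2 ('q', array([0.4 , 0.37, 1.78, 0.75, 0.29, 0.65]), 'tcp', array([0.485, 0.32 , 0.353]), 'lean', np.float64(45.8), 'az', np.float64(39.1)) err 0.0 dq 0.011
0.41 ('q', array([0.39, 0.31, 1.83, 0.78, 0.3 , 0.6 ]), 'tcp', array([0.464, 0.304, 0.361]), 'lean', np.float64(45.8), 'az', np.float64(39.1)) err 0.0 dq 0.012
0.61 ('q', array([0.37, 0.26, 1.9 , 0.84, 0.3 , 0.53]), 'tcp', array([0.443, 0.286, 0.363]), 'lean', np.float64(45.8), 'az', np.float64(39.1)) err 0.0 dq 0.018
0.81 ('q', array([0.35, 0.22, 1.97, 0.94, 0.3 , 0.41]), 'tcp', array([0.422, 0.269, 0.36 ]), 'lean', np.float64(45.8), 'az', np.float64(39.1)) err 0.0 dq 0.026
1.01 ('q', array([0.32, 0.19, 2.04, 1.08, 0.29, 0.25]), 'tcp', array([0.402, 0.253, 0.351]), 'lean', np.float64(45.8), 'az', np.float64(39.1)) err 0.0 dq 0.036
1.22 ('q', array([0.3 , 0.18, 2.12, 1.27, 0.29, 0.04]), 'tcp', array([0.383, 0.237, 0.338]), 'lean', np.float64(45.8), 'az', np.float64(39.1)) err 0.0001 dq 0.048
1.42 ('q', array([ 0.28,  0.18,  2.19,  1.52,  0.29, -0.24]), 'tcp', array([0.367, 0.224, 0.319]), 'lean', np.float64(45.8), 'az', np.float64(39.2)) err 0.0 dq 0.058
```

Emit:
carry_out(
  moves=[
    {"slide": [-0.006,0,0.004],"twist": 0},
    {"slide": [-0.002,0,0.001],"twist": 0},
  ],
)

```text
time: 11.95
tcp_pos: [0.5057, 0.3355, 0.3431]
ee_rot: [-2.518, -0.895, -1.072]
force: [0.3, -0.0, 0.1]
grip_width: 0.0854
```

```bash
python3 -c "
from h import *
s,Rm=st()
print((Rm.T@(np.array([.590,.406,.232])-s['tcp_pos']-.155*Rm[:,2])).round(4))
save('wrist','w3.png',None,1.5)"
```

```text
t 11.95 q [0.415 0.421 1.723 0.746 0.284 0.656] tcp [0.5057 0.3355 0.3431] gp [0.5924 0.406  0.2357]
x [0.537 0.438 0.721] y [ 0.631 -0.776  0.001] z [ 0.56   0.455 -0.693] F [ 0.3 -0.   0.1] w 0.0854
[-0.0039 -0.0016  0.0012]
```

View pics/w3.png

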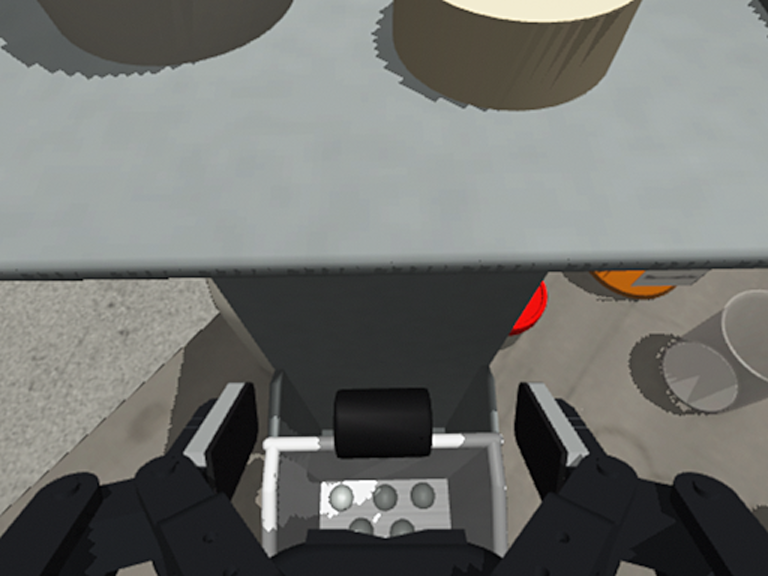

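Emit:
carry_out(
  moves=[
    {"slide": [-0.002,0,0.001],"twist": 0},
    {"slide": [0,0,0],"twist": 0},
    {"slide": [0,0,0],"twist": 0},
    {"slide": [0,0,0],"twist": 0},
    {"slide": [0,0,0],"twist": 0},
    {"slide": [0,0,0],"twist": 0},
  ],
  grip=0,
)

```text
time: 12.6
tcp_pos: [0.5051, 0.3358, 0.3449]
ee_rot: [-2.512, -0.898, -1.074]
force: [1.4, -0.7, -1.0]
grip_width: 0.0286
```

```bash
python3 -c "
from h import *
s,Rm=st()
print((Rm.T@(np.array([.590,.406,.232])-s['tcp_pos']-.155*Rm[:,2])).round(4))
save('wrist','w4.png',None,1.5)"
```

```text
t 12.6 q [0.415 0.418 1.722 0.754 0.287 0.647] tcp [0.5051 0.3358 0.3449] gp [0.5918 0.4068 0.2379]
x [0.534 0.438 0.723] y [ 0.634 -0.773 -0.   ] z [ 0.559  0.458 -0.691] F [ 1.4 -0.7 -1. ] w 0.0286
[-0.0055 -0.0005  0.0027]
```

View pics/w4.png

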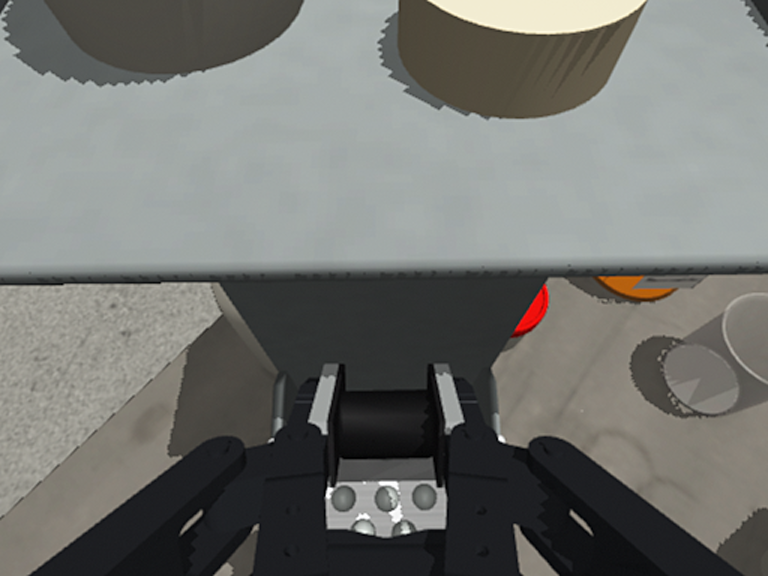

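```bash
cat > arc.py <<'E'
import sys
from h import *
from sim import kpt
T0=np.array([0.5051,0.3358,0.3449])
def go(ths):
    s,Rm=st()
    d=s['tcp_pos']-T0
    # estimate theta
    g=np.linspace(-.1,1.6,1701); P=np.array([kpt(t)-kpt(0) for t in g]); e=np.linalg.norm(P-d,axis=1); i=e.argmin()
    print('theta est',g[i].round(3),'radial err',e[i].round(4),'tau',np.round(s['wrist_torque'],1))
    cur=d; steps=[]
    for t in ths:
        n=kpt(t)-kpt(0); steps.append((n-cur,0)); cur=n
    plan(Rm,steps)
if __name__=='__main__':
    a,b,n=float(sys.argv[1]),float(sys.argv[2]),int(sys.argv[3]); go(np.linspace(a,b,n+1)[1:])
E
python3 arc.py 0 .32 8
```

```text
t 12.65 q [0.415 0.418 1.722 0.755 0.287 0.647] tcp [0.5051 0.3357 0.3449] gp [0.5918 0.4068 0.2378]
x [0.535 0.438 0.723] y [ 0.634 -0.774 -0.   ] z [ 0.559  0.458 -0.691] F [-0.7 -0.9  0.6] w 0.0294
theta est 0.0 radial err 0.0001 tau [-0.2  0.4  0.2]
[{"slide": [-0.001, -0.0, -0.005], "twist": 0}, {"slide": [-0.001, -0.0, -0.005], "twist": 0}, {"slide": [-0.001, -0.0, -0.005], "twist": 0}, {"slide": [-0.002, -0.0, -0.005], "twist": 0}, {"slide": [-0.002, -0.0, -0.005], "twist": 0}, {"slide": [-0.002, -0.0, -0.005], "twist": 0}, {"slide": [-0.002, -0.0, -0.005], "twist": 0}, {"slide": [-0.002, -0.0, -0.005], "twist": 0}]
```

Emit:
carry_out(
  moves=[
    {"slide": [-0.001,0,-0.005],"twist": 0},
    {"slide": [-0.001,0,-0.005],"twist": 0},
    {"slide": [-0.001,0,-0.005],"twist": 0},
    {"slide": [-0.002,0,-0.005],"twist": 0},
    {"slide": [-0.002,0,-0.005],"twist": 0},
    {"slide": [-0.002,0,-0.005],"twist": 0},
    {"slide": [-0.002,0,-0.005],"twist": 0},
    {"slide": [-0.002,0,-0.005],"twist": 0},
  ],
)

```text
time: 13.45
tcp_pos: [0.474, 0.3096, 0.3627]
ee_rot: [-2.515, -0.898, -1.072]
force: [3.3, -0.2, -7.7]
grip_width: 0.0289
```

```bash
python3 arc.py .35 .75 8
```

```text
t 13.45 q [0.391 0.329 1.806 0.768 0.306 0.619] tcp [0.474  0.3096 0.3627] gp [0.5605 0.3803 0.2553]
x [0.536 0.439 0.721] y [ 0.633 -0.774  0.   ] z [ 0.558  0.456 -0.693] F [ 3.3 -0.2 -7.7] w 0.0289
theta est 0.328 radial err 0.001 tau [-0.5  0.1  0.1]
[{"slide": [-0.004, -0.001, -0.009], "twist": 0}, {"slide": [-0.004, -0.0, -0.006], "twist": 0}, {"slide": [-0.004, -0.0, -0.005], "twist": 0}, {"slide": [-0.004, -0.0, -0.005], "twist": 0}, {"slide": [-0.005, -0.0, -0.005], "twist": 0}, {"slide": [-0.005, -0.0, -0.005], "twist": 0}, {"slide": [-0.005, -0.0, -0.005], "twist": 0}, {"slide": [-0.005, -0.0, -0.004], "twist": 0}]
```

Works smoothly; continue.

Emit:
carry_out(
  moves=[
    {"slide": [-0.003,0,-0.006],"twist": 0},
    {"slide": [-0.004,0,-0.006],"twist": 0},
    {"slide": [-0.004,0,-0.005],"twist": 0},
    {"slide": [-0.004,0,-0.005],"twist": 0},
    {"slide": [-0.005,0,-0.005],"twist": 0},
    {"slide": [-0.005,0,-0.005],"twist": 0},
    {"slide": [-0.005,0,-0.005],"twist": 0},
    {"slide": [-0.005,0,-0.004],"twist": 0},
  ],
)

```text
time: 14.25
tcp_pos: [0.4289, 0.2719, 0.3659]
ee_rot: [-2.517, -0.898, -1.073]
force: [6.1, 3.0, -8.1]
grip_width: 0.0286
```

```bash
python3 arc.py .72 1.12 8
```

```text
t 14.25 q [0.347 0.227 1.945 0.904 0.306 0.45 ] tcp [0.4289 0.2719 0.3659] gp [0.5156 0.3423 0.2585]
x [0.536 0.439 0.721] y [ 0.632 -0.775  0.002] z [ 0.559  0.454 -0.693] F [ 6.1  3.  -8.1] w 0.0286
theta est 0.765 radial err 0.0014 tau [-0.3 -0.1 -0. ]
[{"slide": [-0.0, -0.001, -0.0], "twist": 0}, {"slide": [-0.006, -0.0, -0.004], "twist": 0}, {"slide": [-0.006, -0.0, -0.004], "twist": 0}, {"slide": [-0.006, -0.0, -0.003], "twist": 0}, {"slide": [-0.006, -0.0, -0.003], "twist": 0}, {"slide": [-0.006, -0.0, -0.003], "twist": 0}, {"slide": [-0.006, -0.0, -0.002], "twist": 0}, {"slide": [-0.007, -0.0, -0.002], "twist": 0}]
```

Emit:
carry_out(
  moves=[
    {"slide": [-0.006,0,-0.004],"twist": 0},
    {"slide": [-0.006,0,-0.004],"twist": 0},
    {"slide": [-0.006,0,-0.003],"twist": 0},
    {"slide": [-0.006,0,-0.003],"twist": 0},
    {"slide": [-0.006,0,-0.003],"twist": 0},
    {"slide": [-0.006,0,-0.002],"twist": 0},
    {"slide": [-0.006,0,-0.002],"twist": 0},
  ],
)

```text
time: 14.95
tcp_pos: [0.3926, 0.2417, 0.3506]
ee_rot: [-2.517, -0.895, -1.078]
force: [9.2, 5.0, -11.3]
grip_width: 0.0288
```

```bash
python3 arc.py 1.12 1.41 7
```

```text
t 14.95 q [0.303 0.171 2.078 1.159 0.294 0.157] tcp [0.3926 0.2417 0.3506] gp [0.4799 0.312  0.2435]
x [0.535 0.437 0.723] y [ 0.63  -0.777  0.003] z [ 0.563  0.454 -0.691] F [  9.2   5.  -11.3] w 0.0288
theta est 1.129 radial err 0.0027 tau [-0.1 -0.   0. ]
[{"slide": [-0.005, -0.002, 0.001], "twist": 0}, {"slide": [-0.006, 0.0, -0.001], "twist": 0}, {"slide": [-0.006, 0.0, -0.001], "twist": 0}, {"slide": [-0.006, -0.0, -0.001], "twist": 0}, {"slide": [-0.006, -0.0, -0.001], "twist": 0}, {"slide": [-0.006, -0.0, -0.0], "twist": 0}, {"slide": [-0.006, -0.0, -0.0], "twist": 0}]
```

Emit:
carry_out(
  moves=[
    {"slide": [-0.005,-0.001,0.001],"twist": 0},
    {"slide": [-0.006,0,-0.001],"twist": 0},
    {"slide": [-0.006,0,0],"twist": 0},
    {"slide": [-0.006,0,0],"twist": 0},
    {"slide": [-0.006,0,0],"twist": 0},
  ],
)

```text
time: 15.45
tcp_pos: [0.378, 0.2302, 0.3378]
ee_rot: [-2.502, -0.888, -1.109]
force: [5.9, 4.1, -3.6]
grip_width: 0.0283
```

```bash
python3 arc.py 1.35 1.42 3; python3 -c "
from h import *
save('side','s3.png',(110,170,290,310),4)"
```

```text
t 15.45 q [ 0.282  0.163  2.147  1.44   0.288 -0.144] tcp [0.378  0.2302 0.3378] gp [0.4676 0.3016 0.2334]
x [0.521 0.427 0.739] y [ 0.628 -0.778  0.007] z [ 0.578  0.461 -0.674] F [ 5.9  4.1 -3.6] w 0.0283
theta est 1.292 radial err 0.0027 tau [ 0.2 -0.3  0.4]
[{"slide": [-0.011, -0.002, 0.001], "twist": 0}, {"slide": [-0.003, -0.0, -0.0], "twist": 0}, {"slide": [-0.003, -0.0, -0.0], "twist": 0}]
```

View pics/s3.png

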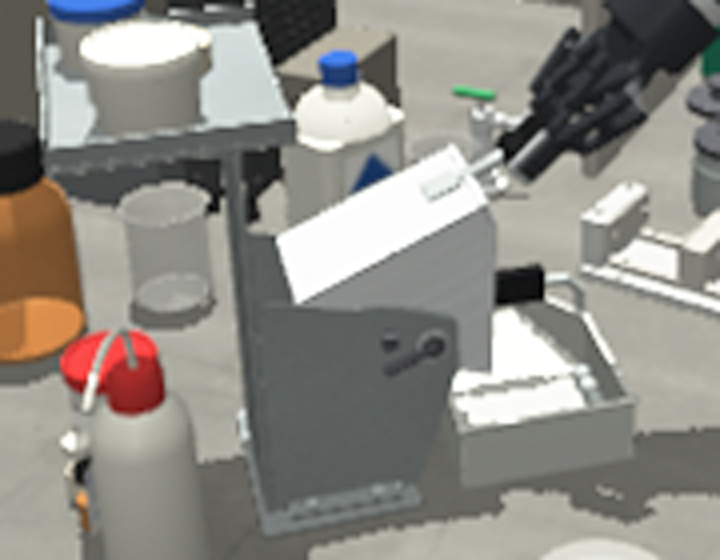

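Emit:
carry_out(
  moves=[
    {"slide": [-0.006,0,0],"twist": 0},
    {"slide": [-0.006,0,0],"twist": 0},
    {"slide": [-0.006,0,0],"twist": 0},
    {"slide": [-0.006,0,0],"twist": 0},
  ],
)

```text
time: 15.9
tcp_pos: [0.3666, 0.2207, 0.325]
ee_rot: [-2.491, -0.884, -1.128]
force: [7.2, 6.0, -3.3]
grip_width: 0.0285
```

```bash
cat >> arc.py <<'E'
def th_gp():
    s,Rm=st(); g=s['tcp_pos']+.155*Rm[:,2]-np.array([.5918,.4068,.2379])
    t=np.linspace(-.1,1.6,1701); P=np.array([kpt(a)-kpt(0) for a in t]); e=np.linalg.norm(P-g,axis=1); i=e.argmin()
    print('theta_gp',t[i].round(3),e[i].round(4)); return s,Rm,g
E
python3 -c "
from arc import *
th_gp()"
```

```text
t 15.9 q [ 0.262  0.166  2.204  1.673  0.305 -0.398] tcp [0.3666 0.2207 0.325 ] gp [0.4575 0.2931 0.2224]
x [0.512 0.42  0.75 ] y [ 0.628 -0.778  0.008] z [ 0.587  0.467 -0.662] F [ 7.2  6.  -3.3] w 0.0285
theta_gp 1.39 0.0048
```

Emit:
carry_out(
  moves=[
    {"slide": [-0.005,0,0],"twist": 0},
    {"slide": [-0.004,0,0],"twist": 0},
  ],
)

```text
time: 16.1
tcp_pos: [0.3628, 0.2174, 0.3202]
ee_rot: [-2.485, -0.883, -1.135]
force: [10.7, 6.7, -8.1]
grip_width: 0.0287
```

```bash
python3 -c "
from arc import *
th_gp()
save('side','s4.png',(110,170,290,310),4)
save('top','t4.png',(100,120,220,240),5)"
```

```text
t 16.1 q [ 0.254  0.168  2.224  1.756  0.317 -0.489] tcp [0.3628 0.2174 0.3202] gp [0.4542 0.2903 0.2184]
x [0.507 0.417 0.754] y [ 0.628 -0.778  0.008] z [ 0.59   0.47  -0.657] F [10.7  6.7 -8.1] w 0.0287
theta_gp 1.432 0.0051
```

View pics/s4.png

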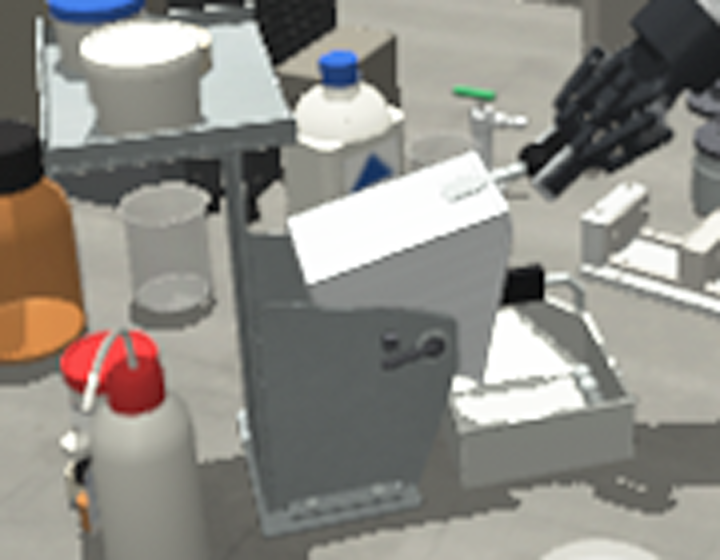

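View pics/t4.png

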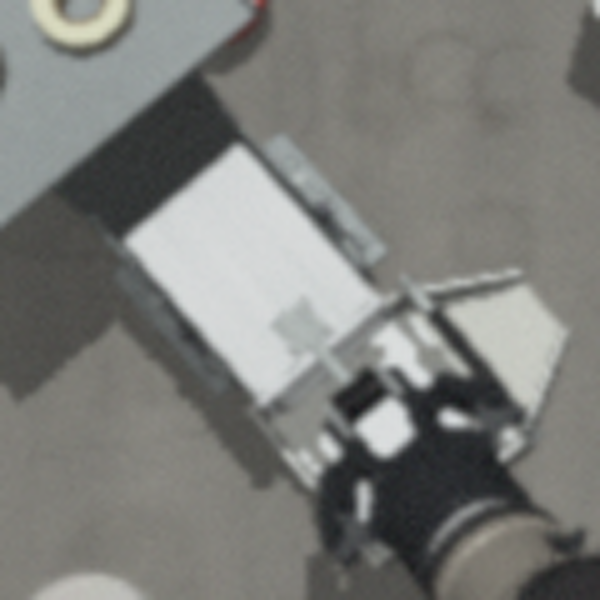

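Emit:
carry_out(
  moves=[
    {"slide": [-0.004,0,0.001],"twist": 0},
    {"slide": [-0.004,0,0.001],"twist": 0},
  ],
)

```text
time: 16.4
tcp_pos: [0.3608, 0.2157, 0.3171]
ee_rot: [-2.475, -0.882, -1.15]
force: [-3.5, -3.1, 9.9]
grip_width: 0.0284
```

```bash
python3 -c "
from arc import *
th_gp()"
```

```text
t 16.4 q [ 0.248  0.172  2.239  1.837  0.331 -0.577] tcp [0.3608 0.2157 0.3171] gp [0.4532 0.2894 0.2168]
x [0.499 0.413 0.762] y [ 0.629 -0.777  0.009] z [ 0.596  0.475 -0.647] F [-3.5 -3.1  9.9] w 0.0284
theta_gp 1.447 0.0051
```

Emit:
carry_out(
  moves=[
    {"slide": [-0.005,0,0],"twist": 0},
    {"slide": [-0.003,0,0],"twist": 0},
    {"slide": [-0.002,0,0],"twist": 0},
  ],
)

```text
time: 16.7
tcp_pos: [0.3577, 0.2129, 0.313]
ee_rot: [-2.464, -0.881, -1.164]
force: [10.2, 8.7, -9.5]
grip_width: 0.0285
```

```bash
python3 -c "
from arc import *
th_gp()
save('side','s5.png',(110,170,290,310),4)"
```

```text
t 16.7 q [ 0.24   0.177  2.258  1.917  0.352 -0.667] tcp [0.3577 0.2129 0.313 ] gp [0.4509 0.2874 0.2141]
x [0.49  0.408 0.77 ] y [ 0.631 -0.776  0.01 ] z [ 0.601  0.481 -0.638] F [10.2  8.7 -9.5] w 0.0285
theta_gp 1.476 0.0056
```

View pics/s5.png

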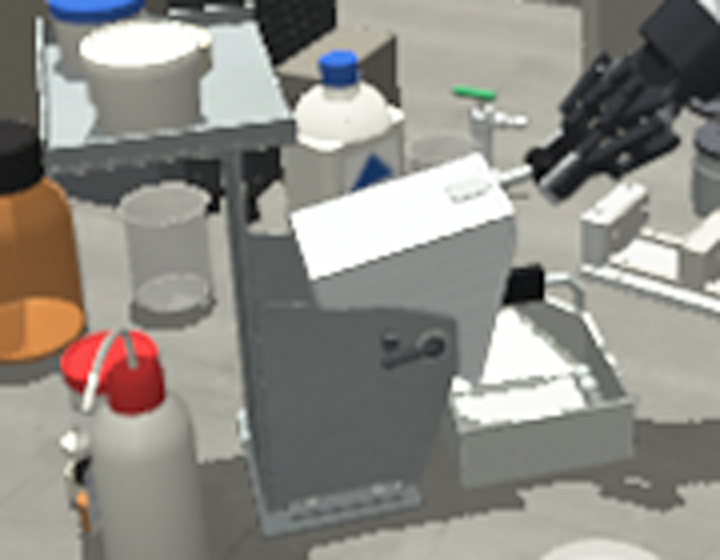

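```bash
python3 - <<'E'
from h import *
from sim import *
S=w2c('side');ys=np.array([-s,c,0])
pv=piv.copy();pv[2]=.12
for th in (1.2,1.3,1.35,1.4,1.45):
    f=lambda x,z,y: pv+xs*(x*np.cos(th)-z*np.sin(th))+up*(z*np.cos(th)+x*np.sin(th))+ys*y
    a,b=proj(S,[f(.076,.075,.045),f(.076,-.02,.045)]); k=proj(S,f(.076,.113,0))[0]; l=proj(S,f(-.05,.025,.045))[0]
    print(th,((a-[110,170])*4).round(0),((b-[110,170])*4).round(0),'ang',np.degrees(np.arctan2(*(a-b)[::-1])).round(1),'knob',((k-[110,170])*4).round(0),'lip',((l-[110,170])*4).round(0))
print('obs ang',np.degrees(np.arctan2(208-278,515-312)))
E
python3 - <<'E'
from h import *
crop('s5.png','s5b.png',(340,130,620,420),2)
E
```

```text
1.2 [485. 205.] [358. 268.] ang -26.4 knob [518. 152.] lip [488. 373.]
1.3 [499. 209.] [367. 261.] ang -21.5 knob [533. 160.] lip [482. 379.]
1.35 [506. 212.] [372. 258.] ang -19.1 knob [540. 165.] lip [479. 381.]
1.4 [512. 215.] [377. 255.] ang -16.7 knob [546. 170.] lip [476. 384.]
1.45 [518. 218.] [382. 252.] ang -14.2 knob [553. 176.] lip [473. 386.]
obs ang -19.025606037568682
```

View pics/s5b.png

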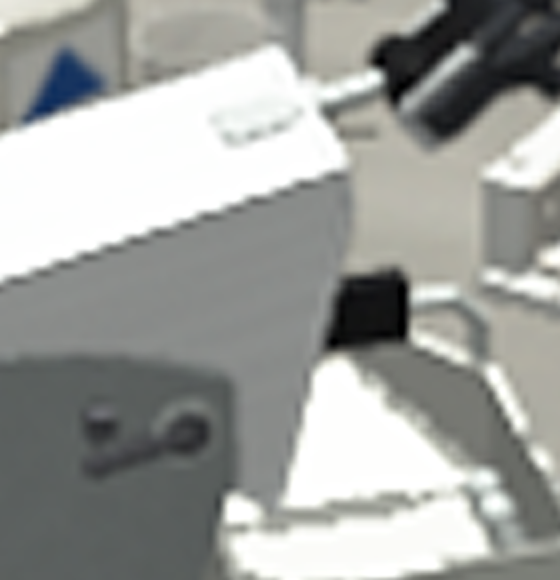

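```bash
python3 - <<'E'
from h import *
from sim import *
S=w2c('side');ys=np.array([-s,c,0])
pv=piv.copy();pv[2]=.12
for th in (0,1.2,1.3,1.35,1.4,1.45):
    P=pv+ys*.058
    a,b=proj(S,[P,P+.03*(xs*np.sin(th)-up*np.cos(th))]); print(th,((a-[110,170])*4).round(0),((b-a)*4).round(1),'ang',np.degrees(np.arctan2(*(b-a)[::-1])).round(1))
print('obs',np.degrees(np.arctan2(363-346,386-432)))
E
```

```text
0 [433. 348.] [ 1.4 36.5] ang 87.8
1.2 [433. 348.] [-39.5  20. ] ang 153.2
1.3 [433. 348.] [-41.   16.7] ang 157.9
1.35 [433. 348.] [-41.7  15. ] ang 160.2
1.4 [433. 348.] [-42.2  13.2] ang 162.6
1.45 [433. 348.] [-42.6  11.5] ang 164.9
obs 159.7174409110834
```

Emit:
carry_out(
  moves=[
    {"slide": [-0.006,0,-0.001],"twist": 0},
    {"slide": [-0.006,0,-0.001],"twist": 0},
  ],
)

```text
time: 16.95
tcp_pos: [0.3549, 0.2097, 0.3088]
ee_rot: [-2.448, -0.882, -1.18]
force: [34.3, 32.9, -16.2]
grip_width: 0.0286
```

```bash
python3 -c "
from arc import *
th_gp()
save('side','s6.png',(170,210,270,290),8)"
```

```text
t 16.95 q [ 0.228  0.183  2.278  1.991  0.382 -0.755] tcp [0.3549 0.2097 0.3088] gp [0.4491 0.2857 0.2119]
x [0.479 0.402 0.78 ] y [ 0.634 -0.773  0.009] z [ 0.607  0.49  -0.625] F [ 34.3  32.9 -16.2] w 0.0286
theta_gp 1.499 0.0062
```

View pics/s6.png

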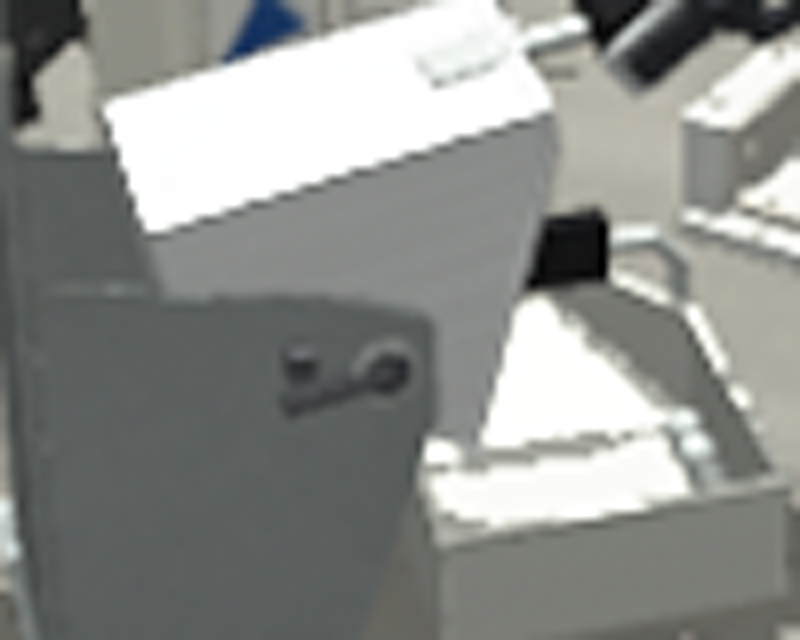

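Emit:
carry_out(
  moves=[
    {"slide": [-0.001,0,0.003],"twist": 0},
    {"slide": [-0.001,0,0.001],"twist": 0},
    {"slide": [-0.001,0,0.001],"twist": 0},
  ],
)

```text
time: 17.3
tcp_pos: [0.355, 0.2105, 0.3087]
ee_rot: [-2.438, -0.879, -1.199]
force: [-2.3, -3.7, 2.2]
grip_width: 0.0285
```

```bash
python3 -c "
from arc import *
th_gp()
save('side','s7.png',(170,210,270,290),8)
save('top','t5.png',(120,150,220,240),6)"
```

```text
t 17.3 q [ 0.23   0.186  2.283  2.042  0.393 -0.806] tcp [0.355  0.2105 0.3087] gp [0.4505 0.287  0.2135]
x [0.469 0.396 0.789] y [ 0.633 -0.774  0.012] z [ 0.616  0.494 -0.614] F [-2.3 -3.7  2.2] w 0.0285
theta_gp 1.481 0.0057
```

View pics/s7.png

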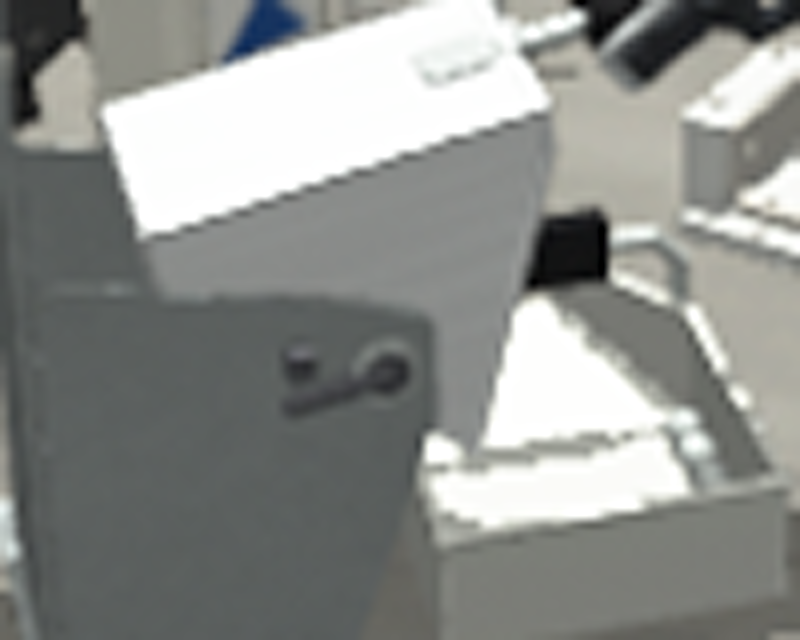

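View pics/t5.png

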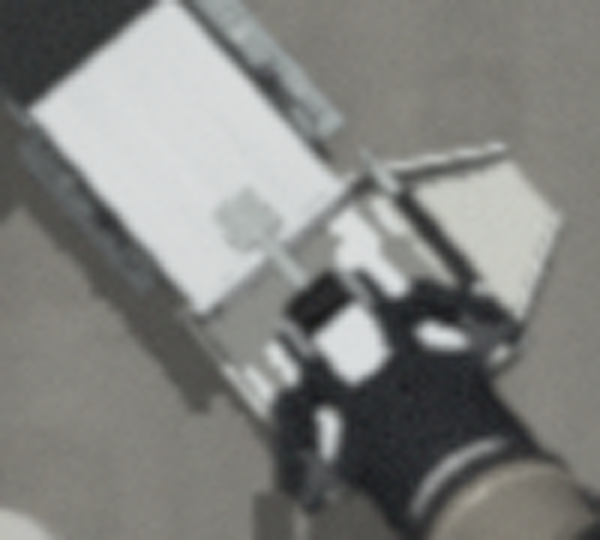

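Emit:
carry_out(
  moves=[
    {"slide": [-0.005,0,0.001],"twist": 0},
    {"slide": [-0.004,0,0.001],"twist": 0},
    {"slide": [-0.003,0,0],"twist": 0},
  ],
)

```text
time: 17.7
tcp_pos: [0.3522, 0.2079, 0.3041]
ee_rot: [-2.42, -0.875, -1.224]
force: [14.2, 14.6, -8.5]
grip_width: 0.0281
```

```bash
python3 - <<'E'
from arc import *
from sim import *
s_,Rm,g=th_gp()
save('side','s8.png',(170,210,270,290),8)
q=s_['joint_pos']
print(gpt(q))
off=gpt(q)-kpt(1.4)
for i,th in enumerate(np.linspace(1.4,0,36)):
    d=kpt(th)+off-gpt(q); qn=row(q,rot(q).T@d,0,.6); dq=np.abs(qn-q).max(); q=qn
    if i%5==0: print(round(th,2),info(q),'err',np.linalg.norm(gpt(q)-off-kpt(th)).round(4),'dq',dq.round(3))
E
```

```text
t 17.7 q [ 0.22   0.195  2.305  2.127  0.43  -0.902] tcp [0.3522 0.2079 0.3041] gp [0.4492 0.2859 0.2117]
x [0.454 0.386 0.803] y [ 0.634 -0.773  0.013] z [ 0.626  0.503 -0.596] F [14.2 14.6 -8.5] w 0.0281
theta_gp 1.499 0.0059
[0.44912739 0.285816   0.2117848 ]
1.4 ('q', array([ 0.22,  0.2 ,  2.3 ,  2.13,  0.43, -0.9 ]), 'tcp', array([0.352, 0.208, 0.304]), 'lean', np.float64(53.4), 'az', np.float64(38.8)) err 0.0 dq 0.0
1.2 ('q', array([ 0.25,  0.18,  2.23,  2.  ,  0.37, -0.74]), 'tcp', array([0.368, 0.221, 0.322]), 'lean', np.float64(53.4), 'az', np.float64(38.8)) err 0.0 dq 0.031
1.0 ('q', array([ 0.28,  0.19,  2.16,  1.89,  0.33, -0.59]), 'tcp', array([0.387, 0.236, 0.335]), 'lean', np.float64(53.4), 'az', np.float64(38.8)) err 0.0 dq 0.028
0.8 ('q', array([ 0.31,  0.22,  2.09,  1.79,  0.3 , -0.47]), 'tcp', array([0.407, 0.252, 0.343]), 'lean', np.float64(53.4), 'az', np.float64(38.8)) err 0.0 dq 0.022
0.6 ('q', array([ 0.33,  0.26,  2.03,  1.72,  0.29, -0.39]), 'tcp', array([0.428, 0.268, 0.346]), 'lean', np.float64(53.5), 'az', np.float64(39.1)) err 0.001 dq 0.013
0.4 ('q', array([ 0.34,  0.31,  1.96,  1.69,  0.29, -0.35]), 'tcp', array([0.45 , 0.283, 0.343]), 'lean', np.float64(53.7), 'az', np.float64(39.9)) err 0.0009 dq 0.012
0.2 ('q', array([ 0.36,  0.36,  1.91,  1.71,  0.29, -0.35]), 'tcp', array([0.471, 0.299, 0.335]), 'lean', np.float64(54.0), 'az', np.float64(40.6)) err 0.0007 dq 0.011
0.0 ('q', array([ 0.37,  0.42,  1.86,  1.75,  0.29, -0.39]), 'tcp', array([0.49 , 0.313, 0.321]), 'lean', np.float64(54.1), 'az', np.float64(41.1)) err 0.0005 dq 0.012
```

View pics/s8.png

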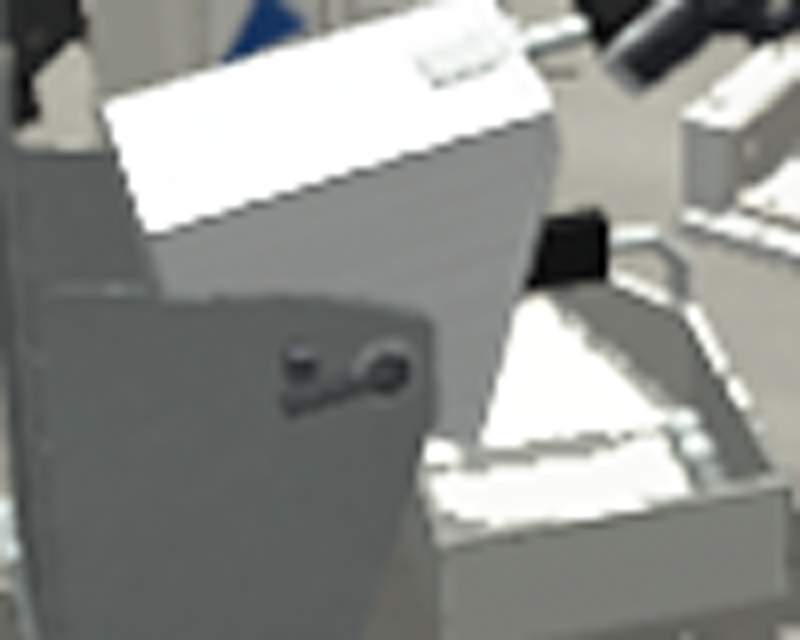

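```bash
cat > arc2.py <<'E'
import sys
from arc import *
G1=np.array([.4492,.2859,.2117]);G0=np.array([.5918,.4068,.2379])
def tgt(t):
    f=t/1.4; return kpt(t)+(G1-kpt(1.4))*f+(G0-kpt(0))*(1-f)
def go2(a,b,n):
    s,Rm=st(); g=s['tcp_pos']+.155*Rm[:,2]
    t=np.linspace(-.1,1.5,1601); P=np.array([tgt(x) for x in t]); e=np.linalg.norm(P-g,axis=1); i=e.argmin(); print('theta',t[i].round(3),'err',e[i].round(4), 'tool err',(Rm.T@(P[i]-g)).round(4))
    cur=P[i]; steps=[]
    th0=t[i] if a is None else a
    for x in np.linspace(th0,b,n+1)[1:]:
        steps.append((tgt(x)-cur,0)); cur=tgt(x)
    plan(Rm,steps)
if __name__=='__main__': go2(None,float(sys.argv[1]),int(sys.argv[2]))
E
python3 arc2.py 1.02 8; python3 -c "
from sim import *;from arc2 import *
print(G1-kpt(1.4),G0-kpt(0))"
```

```text
t 17.75 q [ 0.22   0.196  2.305  2.128  0.431 -0.903] tcp [0.3522 0.2079 0.3039] gp [0.4492 0.2859 0.2115]
x [0.454 0.386 0.803] y [ 0.634 -0.773  0.013] z [ 0.626  0.503 -0.596] F [1.9 3.7 5.5] w 0.0284
theta 1.401 err 0.0001 tool err [-0.     -0.     -0.0001]
[{"slide": [0.007, -0.0, 0.001], "twist": 0}, {"slide": [0.007, -0.0, 0.001], "twist": 0}, {"slide": [0.007, -0.0, 0.002], "twist": 0}, {"slide": [0.007, -0.0, 0.002], "twist": 0}, {"slide": [0.007, -0.0, 0.002], "twist": 0}, {"slide": [0.006, -0.0, 0.003], "twist": 0}, {"slide": [0.006, -0.0, 0.003], "twist": 0}, {"slide": [0.006, -0.0, 0.003], "twist": 0}]
[-0.00561999 -0.00984987 -0.00140047] [0.0018 0.0008 0.0059]
```

Emit:
carry_out(
  moves=[
    {"slide": [0.005,0,0.001],"twist": 0},
    {"slide": [0.007,0,0.001],"twist": 0},
    {"slide": [0.007,0,0.002],"twist": 0},
    {"slide": [0.007,0,0.002],"twist": 0},
    {"slide": [0.007,0,0.002],"twist": 0},
    {"slide": [0.006,0,0.003],"twist": 0},
    {"slide": [0.006,0,0.003],"twist": 0},
    {"slide": [0.006,0,0.003],"twist": 0},
  ],
)

```text
time: 18.55
tcp_pos: [0.3827, 0.2349, 0.3372]
ee_rot: [-2.427, -0.872, -1.223]
force: [-3.3, -2.2, -0.9]
grip_width: 0.0287
```

```bash
python3 arc2.py .65 8
```

```text
t 18.55 q [ 0.283  0.182  2.168  1.871  0.323 -0.575] tcp [0.3827 0.2349 0.3372] gp [0.4799 0.312  0.2443]
x [0.457 0.387 0.801] y [ 0.63  -0.776  0.015] z [ 0.627  0.498 -0.599] F [-3.3 -2.2 -0.9] w 0.0287
theta 1.048 err 0.0029 tool err [-0.0013 -0.0001  0.0026]
[{"slide": [0.006, -0.0, 0.003], "twist": 0}, {"slide": [0.006, -0.0, 0.004], "twist": 0}, {"slide": [0.006, -0.0, 0.004], "twist": 0}, {"slide": [0.006, -0.0, 0.004], "twist": 0}, {"slide": [0.006, -0.0, 0.005], "twist": 0}, {"slide": [0.005, -0.0, 0.005], "twist": 0}, {"slide": [0.005, -0.0, 0.005], "twist": 0}, {"slide": [0.005, -0.0, 0.005], "twist": 0}]
```

Emit:
carry_out(
  moves=[
    {"slide": [0.006,0,0.004],"twist": 0},
    {"slide": [0.006,0,0.004],"twist": 0},
    {"slide": [0.006,0,0.004],"twist": 0},
    {"slide": [0.006,0,0.004],"twist": 0},
    {"slide": [0.006,0,0.005],"twist": 0},
    {"slide": [0.005,0,0.005],"twist": 0},
    {"slide": [0.005,0,0.005],"twist": 0},
    {"slide": [0.005,0,0.005],"twist": 0},
  ],
)

```text
time: 19.35
tcp_pos: [0.4251, 0.2684, 0.3547]
ee_rot: [-2.411, -0.88, -1.224]
force: [-5.6, 0.6, 1.5]
grip_width: 0.0282
```

```bash
python3 arc2.py .28 8
```

```text
t 19.35 q [ 0.331  0.239  2.02   1.645  0.284 -0.308] tcp [0.4251 0.2684 0.3547] gp [0.5217 0.3474 0.2628]
x [0.45  0.386 0.805] y [ 0.64  -0.769  0.011] z [ 0.623  0.51  -0.593] F [-5.6  0.6  1.5] w 0.0282
theta 0.661 err 0.0055 tool err [-0.004  -0.0001  0.0038]
[{"slide": [0.005, -0.0, 0.005], "twist": 0}, {"slide": [0.004, -0.0, 0.005], "twist": 0}, {"slide": [0.004, -0.0, 0.006], "twist": 0}, {"slide": [0.004, -0.0, 0.006], "twist": 0}, {"slide": [0.004, -0.0, 0.006], "twist": 0}, {"slide": [0.003, -0.0, 0.006], "twist": 0}, {"slide": [0.003, -0.0, 0.006], "twist": 0}, {"slide": [0.003, -0.0, 0.006], "twist": 0}]
```

Emit:
carry_out(
  moves=[
    {"slide": [0.003,0,0.006],"twist": 0},
    {"slide": [0.003,0,0.006],"twist": 0},
    {"slide": [0.003,0,0.006],"twist": 0},
    {"slide": [0.004,0,0.006],"twist": 0},
    {"slide": [0.003,0,0.006],"twist": 0},
    {"slide": [0.003,0,0.006],"twist": 0},
    {"slide": [0.003,0,0.006],"twist": 0},
    {"slide": [0.003,0,0.006],"twist": 0},
  ],
)

```text
time: 20.15
tcp_pos: [0.4704, 0.302, 0.3492]
ee_rot: [-2.382, -0.889, -1.222]
force: [-5.3, 1.5, 0.9]
grip_width: 0.0286
```

```bash
python3 arc2.py 0 6
```

```text
t 20.15 q [ 0.363  0.339  1.891  1.592  0.283 -0.233] tcp [0.4704 0.302  0.3492] gp [0.5655 0.3845 0.2588]
x [0.441 0.382 0.812] y [ 0.655 -0.756  0.   ] z [ 0.614  0.532 -0.583] F [-5.3  1.5  0.9] w 0.0286
theta 0.275 err 0.0062 tool err [-0.0057 -0.      0.0022]
[{"slide": [0.002, 0.0, 0.006], "twist": 0}, {"slide": [0.002, 0.0, 0.006], "twist": 0}, {"slide": [0.002, 0.0, 0.006], "twist": 0}, {"slide": [0.001, 0.0, 0.006], "twist": 0}, {"slide": [0.001, 0.0, 0.006], "twist": 0}, {"slide": [0.001, 0.0, 0.006], "twist": 0}]
```

Emit:
carry_out(
  moves=[
    {"slide": [0,0,0.006],"twist": 0},
    {"slide": [0,0,0.006],"twist": 0},
    {"slide": [0,0,0.006],"twist": 0},
    {"slide": [0,0,0.006],"twist": 0},
    {"slide": [0,0,0.005],"twist": 0},
    {"slide": [0,0,0.004],"twist": 0},
  ],
)

```text
time: 20.75
tcp_pos: [0.4954, 0.3216, 0.3336]
ee_rot: [-2.364, -0.89, -1.232]
force: [-1.2, 4.3, 5.4]
grip_width: 0.0283
```

```bash
python3 arc2.py 0 2;  python3 -c "
from h import *
save('side','s9.png',(110,170,290,310),4)"
```

```text
t 20.75 q [ 0.379  0.413  1.83   1.693  0.283 -0.326] tcp [0.4954 0.3216 0.3336] gp [0.5907 0.4058 0.245 ]
x [0.431 0.376 0.821] y [ 0.661 -0.75  -0.003] z [ 0.615  0.544 -0.572] F [-1.2  4.3  5.4] w 0.0283
theta 0.033 err 0.0055 tool err [-0.0054 -0.0001  0.0006]
[{"slide": [0.0, 0.0, 0.002], "twist": 0}, {"slide": [0.0, 0.0, 0.002], "twist": 0}]
```

View pics/s9.png

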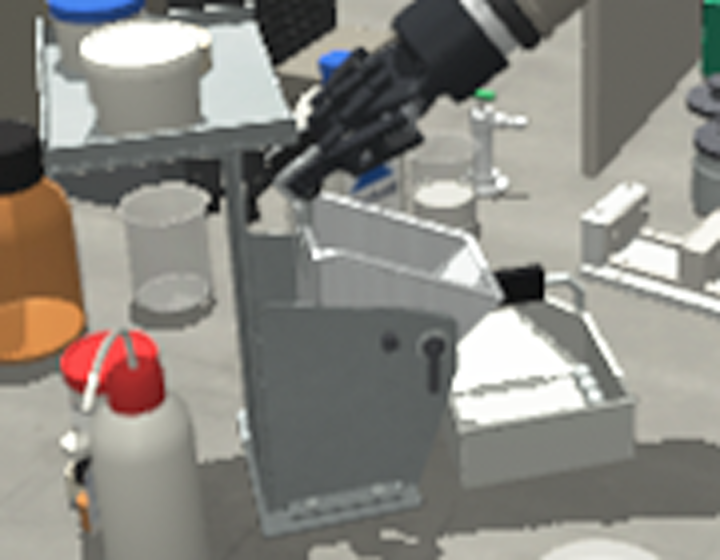

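Emit:
carry_out(
  moves=[
    {"slide": [-0.001,0,0.005],"twist": 0},
    {"slide": [-0.001,0,0.004],"twist": 0},
  ],
)

```text
time: 21.0
tcp_pos: [0.4991, 0.3249, 0.3298]
ee_rot: [-2.36, -0.889, -1.238]
force: [-70.7, -53.0, 55.8]
grip_width: 0.0288
```

```bash
python3 arc2.py 0 2;  python3 -c "
from h import *
save('side','s10.png',(150,190,270,290),6)"
```

```text
t 21.0 q [ 0.383  0.426  1.823  1.734  0.283 -0.365] tcp [0.4991 0.3249 0.3298] gp [0.5947 0.4094 0.2418]
x [0.427 0.374 0.823] y [ 0.661 -0.751 -0.002] z [ 0.617  0.545 -0.568] F [-70.7 -53.   55.8] w 0.0288
theta -0.01 err 0.0053 tool err [-0.0053  0.      0.0004]
[{"slide": [-0.0, -0.0, -0.001], "twist": 0}, {"slide": [-0.0, -0.0, -0.001], "twist": 0}]
```

View pics/s10.png

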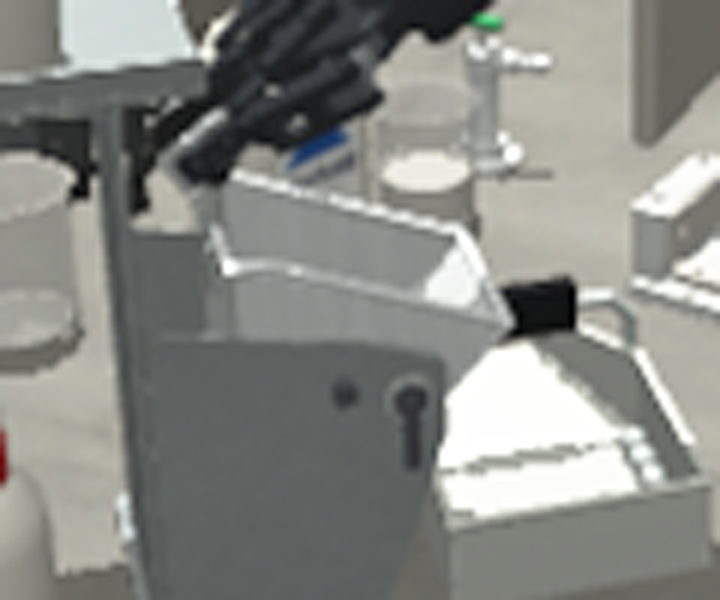

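Emit:
carry_out(
  moves=[
    {"slide": [0,0,-0.003],"twist": 0},
  ],
)

```text
time: 21.15
tcp_pos: [0.4962, 0.3225, 0.3322]
ee_rot: [-2.36, -0.888, -1.239]
force: [-0.6, 4.0, -2.1]
grip_width: 0.0285
```

Emit:
carry_out(
  moves=[
    {"slide": [0,0,0],"twist": 0},
    {"slide": [0,0,0],"twist": 0},
    {"slide": [0,0,0],"twist": 0},
    {"slide": [0,0,0],"twist": 0},
    {"slide": [0,0,-0.01],"twist": 0},
    {"slide": [0,0,-0.02],"twist": 0},
    {"slide": [0,0,-0.03],"twist": 0},
    {"slide": [0,0,-0.03],"twist": 0},
  ],
  grip=1,
)

```text
time: 21.95
tcp_pos: [0.441, 0.2708, 0.3793]
ee_rot: [-2.376, -0.884, -1.228]
force: [0.1, -0.1, 0.7]
grip_width: 0.0855
```

```bash
python3 -c "
from h import *
st()
save('wrist','w5.png',None,1.5)
save('side','s11.png',(150,190,270,290),6)"
```

```text
t 21.95 q [ 0.315  0.227  1.956  1.441  0.328 -0.1  ] tcp [0.441  0.2708 0.3793] gp [0.5365 0.3539 0.2898]
x [0.438 0.377 0.816] y [ 0.655 -0.756 -0.003] z [ 0.616  0.536 -0.578] F [ 0.1 -0.1  0.7] w 0.0855
```

View pics/w5.png

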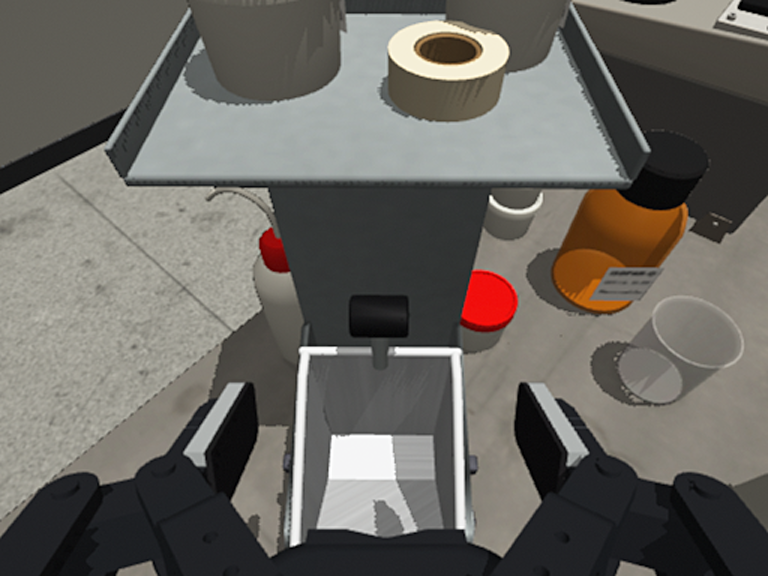

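View pics/s11.png

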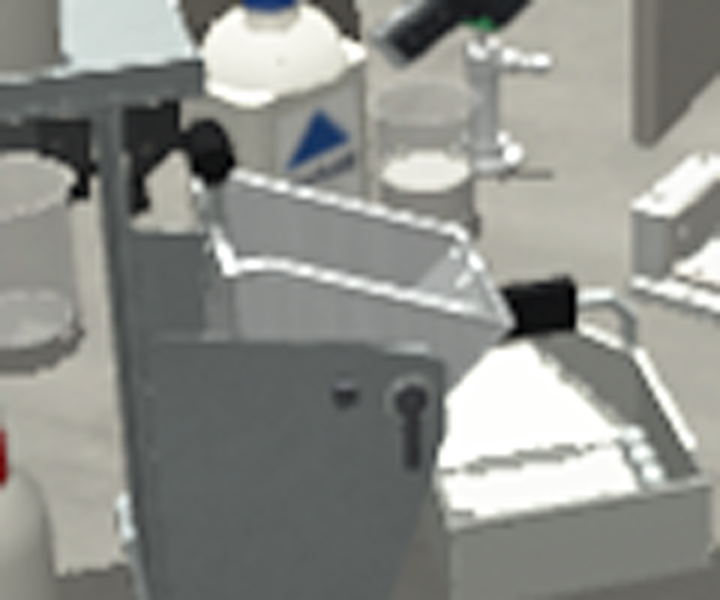

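```bash
python3 - <<'E'
from sim import *
from h import *
s_,Rm=st(); q=s_['joint_pos']
hnd=np.array([.503,.252,.084]);z=Rm[:,2]
wps=[(gpt(q)+[-.083,-.145,-.03],6),(gpt(q)+[-.083,-.145,-.12],4),(hnd-.08*z,3),(hnd,5),(hnd+[0,0,.02],2),(hnd+[-.05,-.04,.03],3),(hnd+[-.05,-.04,.2],6),(np.array([.47,0,.3]),8),(np.array([.42,-.24,.28]),8)]
for w,n in wps:
    g0=gpt(q)
    for i in range(n):
        t=g0+(w-g0)*(i+1)/n; q1=row(q,rot(q).T@(t-gpt(q)),0,.6); dq=np.abs(q1-q).max(); q=q1
    print(np.round(w,3),info(q),'err',np.linalg.norm(gpt(q)-w).round(4),'dq',dq.round(2))
E
```

```text
t 22.05 q [ 0.314  0.222  1.956  1.442  0.328 -0.102] tcp [0.4404 0.2703 0.3813] gp [0.5362 0.3535 0.2923]
x [0.435 0.375 0.819] y [ 0.655 -0.756 -0.001] z [ 0.618  0.536 -0.574] F [ 0.1  0.1 -0.4] w 0.0856
[0.453 0.208 0.262] ('q', array([-0.1 ,  0.05,  2.29,  1.53,  0.64, -0.5 ]), 'tcp', array([0.357, 0.125, 0.351]), 'lean', np.float64(54.9), 'az', np.float64(40.9)) err 0.0 dq 0.09
[0.453 0.208 0.172] ('q', array([-0.1 ,  0.3 ,  2.41,  2.  ,  0.71, -1.09]), 'tcp', array([0.357, 0.125, 0.261]), 'lean', np.float64(54.9), 'az', np.float64(40.9)) err 0.0 dq 0.14
[0.454 0.209 0.13 ] ('q', array([-0.1 ,  0.45,  2.45,  2.18,  0.81, -1.33]), 'tcp', array([0.358, 0.126, 0.219]), 'lean', np.float64(54.9), 'az', np.float64(40.9)) err 0.0 dq 0.07
[0.503 0.252 0.084] ('q', array([ 0.05,  0.62,  2.32,  2.37,  0.81, -1.4 ]), 'tcp', array([0.407, 0.169, 0.173]), 'lean', np.float64(54.9), 'az', np.float64(40.9)) err 0.0 dq 0.03
[0.503 0.252 0.104] ('q', array([ 0.05,  0.56,  2.31,  2.32,  0.76, -1.33]), 'tcp', array([0.407, 0.169, 0.193]), 'lean', np.float64(54.9), 'az', np.float64(40.9)) err 0.0 dq 0.04
[0.453 0.212 0.114] ('q', array([-0.08,  0.51,  2.46,  2.24,  0.85, -1.41]), 'tcp', array([0.357, 0.129, 0.203]), 'lean', np.float64(54.9), 'az', np.float64(40.9)) err 0.0 dq 0.05
[0.453 0.212 0.284] ('q', array([-0.08,  0.  ,  2.25,  1.43,  0.63, -0.35]), 'tcp', array([0.357, 0.129, 0.373]), 'lean', np.float64(54.9), 'az', np.float64(40.9)) err 0.0 dq 0.19
[0.47 0.   0.3 ] ('q', array([-0.74,  0.07,  2.12,  1.1 ,  1.15, -0.48]), 'tcp', array([ 0.374, -0.083,  0.389]), 'lean', np.float64(54.9), 'az', np.float64(40.9)) err 0.0 dq 0.06
[ 0.42 -0.24  0.28] ('q', array([-1.2 ,  0.34,  1.82,  0.89,  1.48, -0.67]), 'tcp', array([ 0.324, -0.323,  0.369]), 'lean', np.float64(54.9), 'az', np.float64(40.9)) err 0.0 dq 0.05
```

```bash
python3 - <<'E'
from h import *
s,Rm=st()
plan(Rm,[((-.0166,-.029,-.006),0)]*5+[((0,0,-.023),0)]*3)
E
```

```text
t 22.05 q [ 0.314  0.222  1.956  1.442  0.328 -0.102] tcp [0.4404 0.2703 0.3813] gp [0.5362 0.3535 0.2923]
x [0.435 0.375 0.819] y [ 0.655 -0.756 -0.001] z [ 0.618  0.536 -0.574] F [ 0.1  0.1 -0.4] w 0.0856
[{"slide": [-0.023, 0.011, -0.022], "twist": 0}, {"slide": [-0.023, 0.011, -0.022], "twist": 0}, {"slide": [-0.023, 0.011, -0.022], "twist": 0}, {"slide": [-0.023, 0.011, -0.022], "twist": 0}, {"slide": [-0.023, 0.011, -0.022], "twist": 0}, {"slide": [-0.019, 0.0, 0.013], "twist": 0}, {"slide": [-0.019, 0.0, 0.013], "twist": 0}, {"slide": [-0.019, 0.0, 0.013], "twist": 0}]
```

Emit:
carry_out(
  moves=[
    {"slide": [-0.023,0.011,-0.022],"twist": 0},
    {"slide": [-0.023,0.011,-0.022],"twist": 0},
    {"slide": [-0.023,0.011,-0.022],"twist": 0},
    {"slide": [-0.023,0.011,-0.022],"twist": 0},
    {"slide": [-0.023,0.011,-0.022],"twist": 0},
    {"slide": [-0.019,0,0.013],"twist": 0},
    {"slide": [-0.019,0,0.013],"twist": 0},
    {"slide": [-0.019,0,0.013],"twist": 0},
  ],
)

```text
time: 22.85
tcp_pos: [0.3572, 0.1194, 0.2818]
ee_rot: [-2.379, -0.884, -1.257]
force: [0.7, 0.8, 0.1]
grip_width: 0.0854
```

```bash
python3 -c "
from h import *
st()
save('wrist','w6.png',None,1.5)
save('side','s12.png',(190,200,310,300),6)"
```

```text
t 22.85 q [-0.116  0.233  2.399  1.922  0.688 -0.999] tcp [0.3572 0.1194 0.2818] gp [0.4553 0.201  0.1937]
x [0.425 0.377 0.823] y [ 0.647 -0.762  0.015] z [ 0.633  0.526 -0.568] F [0.7 0.8 0.1] w 0.0854
```

View pics/w6.png

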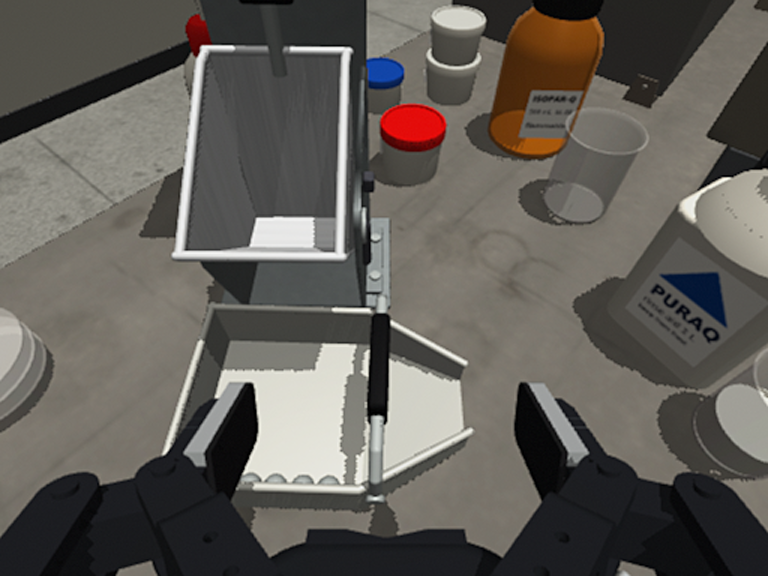

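View pics/s12.png

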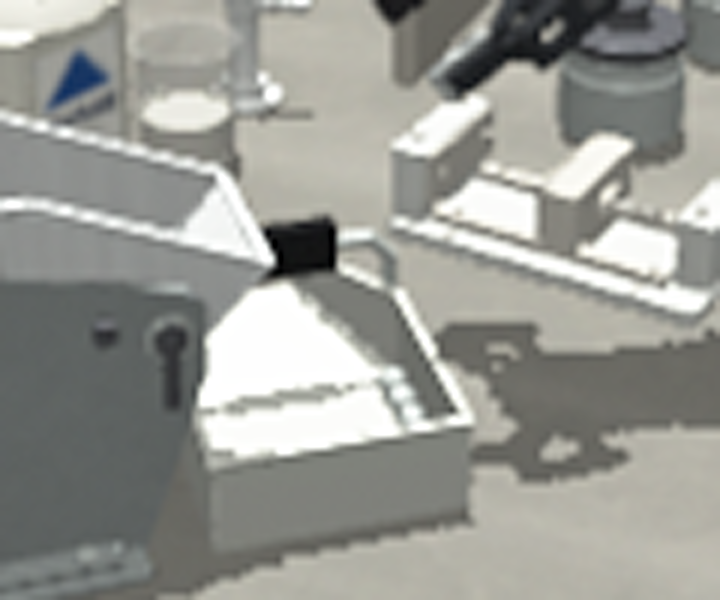

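```bash
python3 - <<'E'
from h import *
s,Rm=st()
W=wristcam();S=w2c('side')
k=tri([(W,(253,244.7)),(S,(240.3,241.2))]);print(k,proj(W,k),proj(S,k))
k2=back(W,(253,244.7),.084);print(k2)
gp=s['tcp_pos']+.155*Rm[:,2]
print((Rm.T@(k-gp)).round(4),(Rm.T@(k2-gp)).round(4))
a=back(W,(381/1.5,318/1.5),.09);b=back(W,(378/1.5,415/1.5),.09);d=a-b;print('plate len',np.linalg.norm(d),'az',np.degrees(np.arctan2(d[1],d[0])), 'tool x az',np.degrees(np.arctan2(Rm[1,2],Rm[0,2])),'tool y az+90',np.degrees(np.arctan2(Rm[1,1],Rm[0,1]))+90)
E
```

```text
t 22.95 q [-0.115  0.237  2.4    1.918  0.687 -0.993] tcp [0.3567 0.1197 0.2801] gp [0.454  0.2015 0.1914]
x [0.431 0.376 0.82 ] y [ 0.648 -0.762  0.008] z [ 0.628  0.528 -0.572] F [-0.4 -0.7  0.1] w 0.0855
[0.50149341 0.24852143 0.08492559] [[250.52002557 249.29566678]] [[238.98866445 240.53070852]]
[0.50672746 0.25012572 0.084     ]
[-0.0492 -0.0059  0.1156] [-0.0471 -0.0037  0.1202]
plate len 0.06366870356289919 az 39.219916046983855 tool x az 40.049149753498504 tool y az+90 40.38610501319578
```

Emit:
carry_out(
  moves=[
    {"slide": [-0.024,-0.002,0.01],"twist": 0},
    {"slide": [-0.024,-0.002,0.01],"twist": 0},
    {"slide": [0,0,0.02],"twist": 0},
    {"slide": [0,0,0.02],"twist": 0},
    {"slide": [0,0,0.015],"twist": 0},
    {"slide": [0,0,0],"twist": 0},
  ],
)

```text
time: 23.55
tcp_pos: [0.3852, 0.146, 0.1988]
ee_rot: [-2.375, -0.879, -1.251]
force: [-0.2, -0.2, 0.9]
grip_width: 0.0856
```

```bash
python3 -c "
from h import *
s,Rm=st()
save('wrist','w7.png',None,1.5)
k=np.array([.505,.250,.084])
print((Rm.T@(k-s['tcp_pos'])-[0,0,.155]).round(4))"
```

```text
t 23.55 q [-0.016  0.533  2.385  2.296  0.808 -1.377] tcp [0.3852 0.146  0.1988] gp [0.4827 0.2283 0.1108]
x [0.428 0.372 0.823] y [ 0.649 -0.761  0.007] z [ 0.629  0.531 -0.568] F [-0.2 -0.2  0.9] w 0.0856
[-0.0045 -0.0023  0.0408]
```

View pics/w7.png

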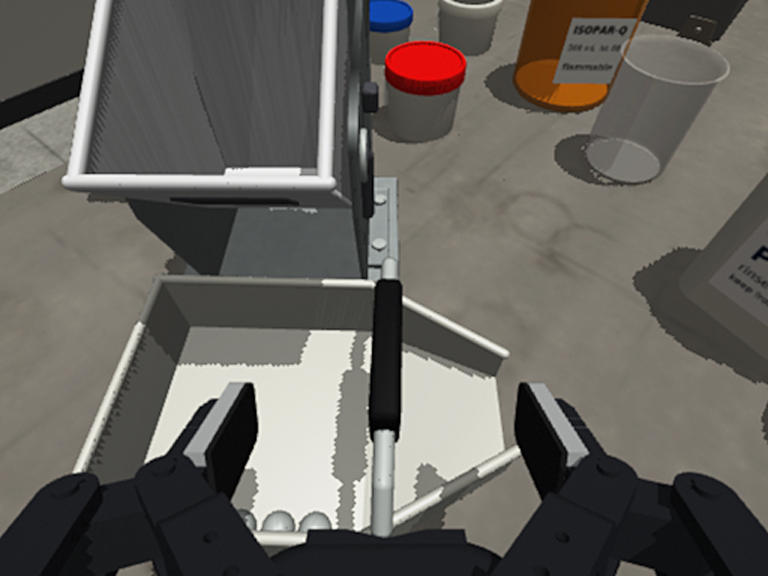

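```bash
python3 -c "
from h import *
s,Rm=st()
W=wristcam()
for zz in (.08,.084,.088):
    k=back(W,(257,238.7),zz); print(k.round(4),(Rm.T@(k-s['tcp_pos'])-[0,0,.155]).round(4))"
```

```text
t 23.6 q [-0.017  0.532  2.387  2.295  0.809 -1.377] tcp [0.3846 0.1457 0.1992] gp [0.4822 0.228  0.1112]
x [0.428 0.372 0.823] y [ 0.649 -0.761  0.007] z [ 0.629  0.531 -0.568] F [ 1.6 -0.7  0.1] w 0.0855
[0.5105 0.252  0.08  ] [-0.0047 -0.0001  0.0482]
[0.5088 0.2506 0.084 ] [-0.0026 -0.0001  0.0441]
[0.5071 0.2492 0.088 ] [-0.0005 -0.0001  0.0401]
```

Emit:
carry_out(
  moves=[
    {"slide": [-0.002,0,0.018],"twist": 0},
    {"slide": [-0.001,0,0.015],"twist": 0},
    {"slide": [0,0,0.01],"twist": 0},
    {"slide": [0,0,0],"twist": 0},
  ],
)

```text
time: 24.0
tcp_pos: [0.4113, 0.1682, 0.1742]
ee_rot: [-2.371, -0.879, -1.255]
force: [-0.1, 0.2, -0.5]
grip_width: 0.0853
```

```bash
python3 -c "
from h import *
s,Rm=st()
save('wrist','w8.png',None,1.5)
k=np.array([.5088,.2506,.084])
print((Rm.T@(k-s['tcp_pos'])-[0,0,.155]).round(4))"
```

```text
t 24.0 q [ 0.053  0.622  2.313  2.384  0.812 -1.407] tcp [0.4113 0.1682 0.1742] gp [0.509  0.2507 0.0867]
x [0.426 0.371 0.825] y [ 0.649 -0.761  0.007] z [ 0.63   0.533 -0.565] F [-0.1  0.2 -0.5] w 0.0853
[-0.0024 -0.0001  0.0013]
```

View pics/w8.png

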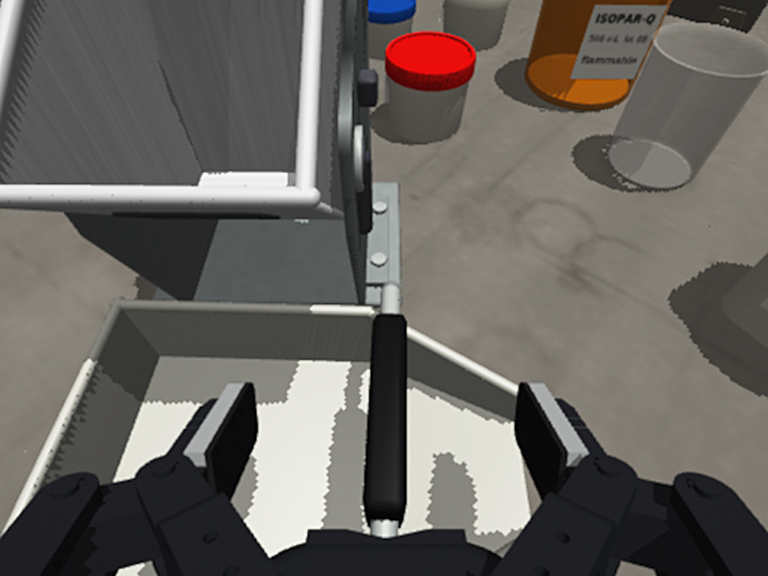

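Emit:
carry_out(
  moves=[
    {"slide": [0,0,0],"twist": 0},
    {"slide": [0,0,0],"twist": 0},
    {"slide": [0,0,0],"twist": 0},
    {"slide": [0,0,0],"twist": 0},
    {"slide": [0,0,0],"twist": 0},
    {"slide": [0,0,0],"twist": 0},
    {"slide": [0,0,0],"twist": 0},
  ],
  grip=0,
)

```text
time: 24.75
tcp_pos: [0.4099, 0.1672, 0.1755]
ee_rot: [-2.372, -0.878, -1.254]
force: [0.1, 0.4, 0.3]
grip_width: 0.0115
```

```bash
python3 -c "
from h import *
s,Rm=st()
save('wrist','w9.png',None,1.5)
plan(Rm,[((0,0,.01),0)]*2+[((-.0154,-.0126,.002),0)]*3+[((0,0,.03),0)]*3)"
```

```text
t 24.75 q [ 0.05   0.617  2.317  2.381  0.812 -1.405] tcp [0.4099 0.1672 0.1755] gp [0.5076 0.2497 0.088 ]
x [0.427 0.37  0.825] y [ 0.648 -0.761  0.006] z [ 0.631  0.532 -0.565] F [0.1 0.4 0.3] w 0.0115
[{"slide": [0.008, 0.0, -0.006], "twist": 0}, {"slide": [0.008, 0.0, -0.006], "twist": 0}, {"slide": [-0.01, -0.0, -0.018], "twist": 0}, {"slide": [-0.01, -0.0, -0.018], "twist": 0}, {"slide": [-0.01, -0.0, -0.018], "twist": 0}, {"slide": [0.025, 0.0, -0.017], "twist": 0}, {"slide": [0.025, 0.0, -0.017], "twist": 0}, {"slide": [0.025, 0.0, -0.017], "twist": 0}]
```

View pics/w9.png

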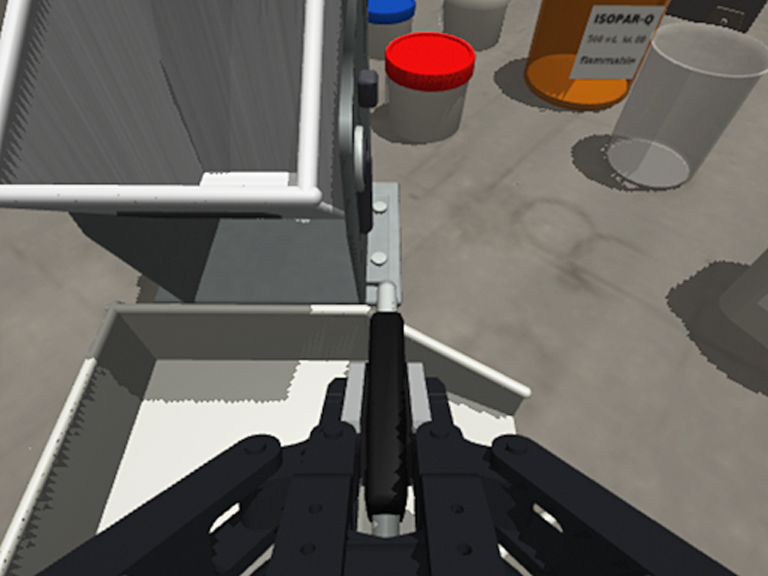

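Emit:
carry_out(
  moves=[
    {"slide": [0.007,0,-0.005],"twist": 0},
    {"slide": [0.006,0,-0.005],"twist": 0},
    {"slide": [-0.008,0,-0.015],"twist": 0},
    {"slide": [-0.01,0,-0.018],"twist": 0},
    {"slide": [-0.01,0,-0.018],"twist": 0},
    {"slide": [0.01,0,-0.01],"twist": 0},
  ],
)

```text
time: 25.4
tcp_pos: [0.3607, 0.1268, 0.2134]
ee_rot: [-2.374, -0.883, -1.248]
force: [-0.0, -0.1, -2.3]
grip_width: 0.0112
```

```bash
python3 -c "
from h import *
s,Rm=st()
save('wrist','w10.png',None,1.5)
save('side','s13.png',(190,190,310,290),6)"
```

```text
t 25.4 q [-0.09   0.472  2.451  2.214  0.822 -1.366] tcp [0.3607 0.1268 0.2134] gp [0.4579 0.2092 0.1252]
x [0.429 0.374 0.822] y [ 0.651 -0.759  0.007] z [ 0.627  0.532 -0.569] F [-0.  -0.1 -2.3] w 0.0112
```

View pics/w10.png

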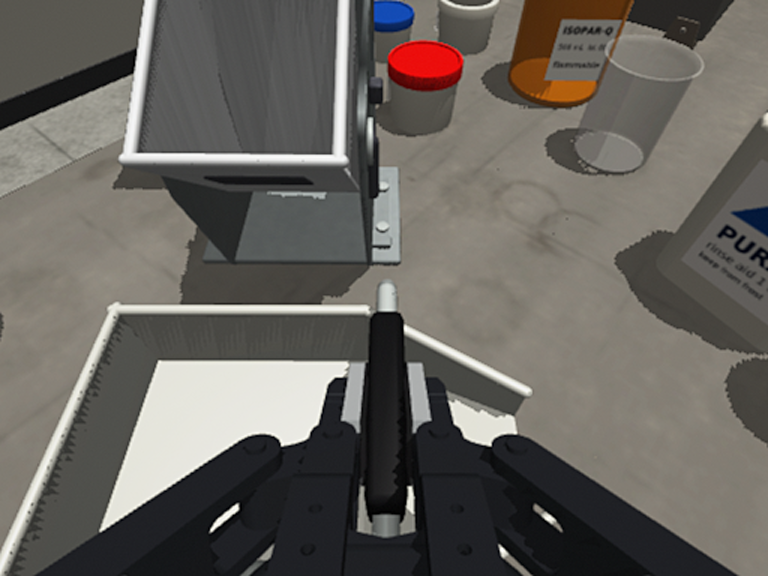

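View pics/s13.png

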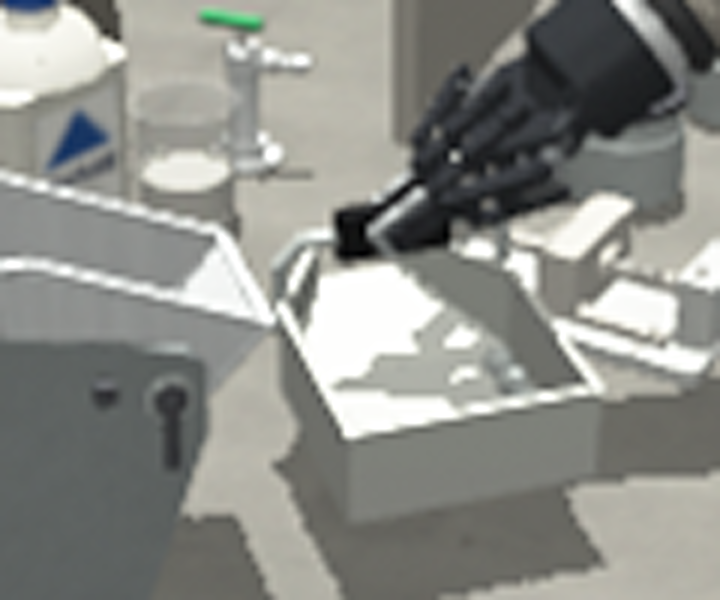

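```bash
cat > tip.py <<'E'
from h import *
from sim import gpt
import kin
G=dict(x=[.427,.37,.825],y=[.648,-.761,.006],z=[.631,.532,-.565])
Rg=np.column_stack([G['x'],G['y'],G['z']]);Rg=R.from_matrix(Rg).as_matrix()
tg=np.array([.4099,.1672,.1755])
xs_=-Rg[:,1]*[1,1,0];xs_/=np.linalg.norm(xs_);Rs=np.column_stack([xs_,np.cross([0,0,1],xs_),[0,0,1]])
h=np.array([.5103,.2525,.082])
Rts=Rg.T@Rs; ph=Rg.T@(h-tg)
def scoop_pt(tcp,Rm,p): # p in scoop frame (m)
    return tcp+Rm@(ph+Rts@(np.array(p)-[-.03,0,.082]))
SP=[-.09,0,.021]
MOUTH=np.array([.3872,-.2436,.062])
def tcp_for(Rm,S,p=SP): return S-Rm@(ph+Rts@(np.array(p)-[-.03,0,.082]))
def Rpsi(Rm,psi): return Rm@R.from_euler('z',psi).as_matrix()
E
python3 - <<'E'
from tip import *
s,Rm=st();q=s['joint_pos']
print('scoop origin now',scoop_pt(s['tcp_pos'],Rm,[0,0,0]).round(3),'up in scoop',(Rts.T@Rm.T@[0,0,1]).round(3))
for psi in (0,.2,.4,.6,.8,1.0,1.2,1.4):
    R1=Rpsi(Rm,psi);u=Rts.T@R1.T@np.array([0,0,1.]); dirs=R1@Rts@np.array([-1,0,0]); hd=dirs[:2]/np.linalg.norm(dirs[:2])
    S=MOUTH+[*(-.016*hd),.025]; t=tcp_for(R1,S)
    pts=np.array([scoop_pt(t,R1,p) for p in ([-.09,-.025,.019],[-.09,.025,.019],[-.02,-.065,0],[-.02,.065,0],[.1,-.065,0],[.1,.065,0])])
    print(psi,'u',u.round(2),'tilt_x',np.degrees(np.arcsin(u[0])).round(0),'head',np.degrees(np.arctan2(hd[1],hd[0])).round(0),'tcp',t.round(3)); 
    if psi in(.2,.8,1.2): print(pts.round(3).tolist())
E
```

```text
t 25.5 q [-0.088  0.468  2.447  2.216  0.823 -1.365] tcp [0.3623 0.1272 0.2153] gp [0.4601 0.2097 0.1278]
x [0.422 0.374 0.826] y [ 0.651 -0.759  0.011] z [ 0.631  0.532 -0.564] F [-0.1  0.6 -1.9] w 0.0112
scoop origin now [0.444 0.235 0.04 ] up in scoop [-0.005 -0.001  1.   ]
0 u [-0.01 -0.    1.  ] tilt_x -0.0 head -49.0 tcp [ 0.237 -0.271  0.241]
0.2 u [0.16 0.01 0.99] tilt_x 9.0 head -56.0 tcp [ 0.251 -0.275  0.25 ]
[[0.399, -0.216, 0.085], [0.357, -0.244, 0.085], [0.391, -0.134, 0.077], [0.284, -0.207, 0.078], [0.325, -0.036, 0.096], [0.217, -0.109, 0.097]]
0.4 u [0.32 0.03 0.95] tilt_x 18.0 head -63.0 tcp [ 0.265 -0.281  0.257]
0.6 u [0.46 0.08 0.88] tilt_x 28.0 head -70.0 tcp [ 0.279 -0.29   0.261]
0.8 u [0.59 0.14 0.8 ] tilt_x 36.0 head -79.0 tcp [ 0.292 -0.3    0.263]
[[0.407, -0.22, 0.082], [0.36, -0.234, 0.089], [0.43, -0.143, 0.103], [0.306, -0.179, 0.12], [0.412, -0.048, 0.173], [0.289, -0.084, 0.191]]
1.0 u [0.69 0.21 0.69] tilt_x 44.0 head -90.0 tcp [ 0.305 -0.312  0.263]
1.2 u [0.77 0.29 0.57] tilt_x 50.0 head -104.0 tcp [ 0.317 -0.326  0.259]
[[0.414, -0.224, 0.079], [0.367, -0.229, 0.093], [0.458, -0.161, 0.11], [0.335, -0.176, 0.148], [0.478, -0.087, 0.202], [0.354, -0.102, 0.24]]
1.4 u [0.81 0.38 0.44] tilt_x 55.0 head -122.0 tcp [ 0.328 -0.342  0.254]
```

```bash
cat >> tip.py <<'E'
def bottom():
    P=[]
    for x in np.linspace(-.02,.1,13):
        for y in np.linspace(-.065,.065,14): P.append([x,y,0])
        for y in (-.065,.065): P+= [[x,y,.025],[x,y,.05]]
    for f in np.linspace(0,1,8):
        w=.065-f*.04
        for y in np.linspace(-w,w,9): P.append([-.02-.07*f,y,.019*f])
    return np.array(P)
B=bottom()
CJ=np.array([.427,-.1005])
def clear(t,Rm):
    P=np.array([scoop_pt(t,Rm,p) for p in B])
    d=np.linalg.norm(P[:,:2]-CJ,axis=1)-.041
    ins=P[d<.0]; zc=(ins[:,2].min()-.093) if len(ins) else 9
    dl=d[P[:,2]<.1].min() if (P[:,2]<.1).any() else 9
    dm=np.linalg.norm(P[:,:2]-MOUTH[:2],axis=1); zj=P[dm<.041][:,2].min()-.062 if (dm<.041).any() else 9
    return round(zc,3),round(dl,3),round(zj,3)
E
python3 - <<'E'
from tip import *
s,Rm=st()
for zz in (.02,.03):
  for psi in np.arange(.1,1.4,.1):
    R1=Rpsi(Rm,psi); dirs=R1@Rts@np.array([-1,0,0]); hd=dirs[:2]/np.linalg.norm(dirs[:2]); t=tcp_for(R1,MOUTH+[*(-.016*hd),zz])
    print(zz,round(psi,1),'z above closed lid, lateral gap below .1, above rim',clear(t,R1))
E
```

```text
t 25.5 q [-0.088  0.468  2.447  2.216  0.823 -1.365] tcp [0.3623 0.1272 0.2153] gp [0.4601 0.2097 0.1278]
x [0.422 0.374 0.826] y [ 0.651 -0.759  0.011] z [ 0.631  0.532 -0.564] F [-0.1  0.6 -1.9] w 0.0112
0.02 0.1 z above closed lid, lateral gap below .1, above rim (9, np.float64(0.013), np.float64(0.014))
0.02 0.2 z above closed lid, lateral gap below .1, above rim (9, np.float64(0.007), np.float64(0.016))
0.02 0.3 z above closed lid, lateral gap below .1, above rim (9, np.float64(0.002), np.float64(0.017))
0.02 0.4 z above closed lid, lateral gap below .1, above rim (np.float64(-0.008), np.float64(-0.004), np.float64(0.017))
0.02 0.5 z above closed lid, lateral gap below .1, above rim (np.float64(-0.006), np.float64(-0.011), np.float64(0.017))
0.02 0.6 z above closed lid, lateral gap below .1, above rim (np.float64(-0.002), np.float64(-0.009), np.float64(0.016))
0.02 0.7 z above closed lid, lateral gap below .1, above rim (np.float64(0.001), np.float64(-0.009), np.float64(0.016))
0.02 0.8 z above closed lid, lateral gap below .1, above rim (np.float64(0.011), np.float64(0.001), np
[... 1410 characters left out ...]
bove closed lid, lateral gap below .1, above rim (np.float64(0.021), np.float64(0.035), np.float64(0.025))
0.03 0.9 z above closed lid, lateral gap below .1, above rim (np.float64(0.024), np.float64(0.048), np.float64(0.024))
0.03 1.0 z above closed lid, lateral gap below .1, above rim (np.float64(0.033), np.float64(0.05), np.float64(0.023))
0.03 1.1 z above closed lid, lateral gap below .1, above rim (np.float64(0.046), np.float64(0.052), np.float64(0.023))
0.03 1.2 z above closed lid, lateral gap below .1, above rim (np.float64(0.061), np.float64(0.055), np.float64(0.022))
0.03 1.3 z above closed lid, lateral gap below .1, above rim (np.float64(0.083), np.float64(0.059), np.float64(0.021))
```

```bash
cat > go.py <<'E'
from tip import *
from kin import *
s,Rm=st();q=s['joint_pos'];p0=s['tcp_pos']
def prof(psi,zz,b=.016):
    R1=Rpsi(Rm,psi); dirs=R1@Rts@np.array([-1,0,0]); hd=dirs[:2]/np.linalg.norm(dirs[:2]); return tcp_for(R1,MOUTH+[*(-b*hd),zz])
segs=[(p0+[0,0,.165],0,5),(np.array([.34,-.05,.38]),0,5),(prof(0,.14),0,7),(prof(.28,.06),.28,4)]
segs+=[(prof(a,z),b,1) for a,z,b in [(.4,.045,.12),(.52,.035,.12),(.64,.027,.12),(.76,.025,.12),(.86,.023,.1),(.96,.023,.1),(1.06,.023,.1),(1.16,.023,.1)]]
for w,tw,n in segs:
    g0=pos(q,PAR)
    for i in range(n):
        t=g0+(w-g0)*(i+1)/n; q1=row(q,rot(q).T@(t-pos(q,PAR)),tw/n,.6); dq=np.abs(q1-q).max(); q=q1
    print(np.round(w,3),info(q),'err',np.linalg.norm(pos(q,PAR)-w).round(4),'dq',dq.round(2))
E
python3 go.py
```

```text
t 25.5 q [-0.088  0.468  2.447  2.216  0.823 -1.365] tcp [0.3623 0.1272 0.2153] gp [0.4601 0.2097 0.1278]
x [0.422 0.374 0.826] y [ 0.651 -0.759  0.011] z [ 0.631  0.532 -0.564] F [-0.1  0.6 -1.9] w 0.0112
[0.362 0.127 0.38 ] ('q', array([-0.09, -0.01,  2.24,  1.42,  0.63, -0.35]), 'tcp', array([0.362, 0.127, 0.38 ]), 'lean', np.float64(55.7), 'az', np.float64(40.2)) err 0.0 dq 0.21
[ 0.34 -0.05  0.38] ('q', array([-0.74, -0.  ,  2.23,  1.14,  1.12, -0.53]), 'tcp', array([ 0.34, -0.05,  0.38]), 'lean', np.float64(55.7), 'az', np.float64(40.2)) err 0.0 dq 0.11
[ 0.237 -0.271  0.356] ('q', array([-1.37,  0.22,  2.06,  0.81,  1.5 , -0.85]), 'tcp', array([ 0.237, -0.271,  0.356]), 'lean', np.float64(55.7), 'az', np.float64(40.2)) err 0.0 dq 0.06
[ 0.256 -0.277  0.288] ('q', array([-1.32,  0.37,  2.1 ,  0.87,  1.35, -0.7 ]), 'tcp', array([ 0.256, -0.277,  0.288]), 'lean', np.float64(55.7), 'az', np.float64(40.2)) err 0.0 dq 0.04
[ 0.265 -0.281  0.277] ('q', array([-1.3 ,  0.41,  2.09,  0.88,  1.32, -0.59]), 'tcp', array([ 0.265, -0.281,  0.277]), 'lean', np.float64(55.7), 'az', np.float64
[... 625 characters left out ...]
 0.48,  2.02,  0.92,  1.3 , -0.11]), 'tcp', array([ 0.296, -0.304,  0.261]), 'lean', np.float64(55.7), 'az', np.float64(40.2)) err 0.0 dq 0.11
[ 0.303 -0.31   0.261] ('q', array([-1.24,  0.49,  1.99,  0.93,  1.3 ,  0.01]), 'tcp', array([ 0.303, -0.31 ,  0.261]), 'lean', np.float64(55.7), 'az', np.float64(40.2)) err 0.0 dq 0.11
[ 0.309 -0.316  0.26 ] ('q', array([-1.23,  0.5 ,  1.97,  0.93,  1.3 ,  0.12]), 'tcp', array([ 0.309, -0.316,  0.26 ]), 'lean', np.float64(55.7), 'az', np.float64(40.2)) err 0.0 dq 0.11
[ 0.315 -0.323  0.258] ('q', array([-1.22,  0.52,  1.95,  0.93,  1.3 ,  0.23]), 'tcp', array([ 0.315, -0.323,  0.258]), 'lean', np.float64(55.7), 'az', np.float64(40.2)) err 0.0 dq 0.11
```

Emit:
carry_out(
  moves=[
    {"slide": [0.012,0,-0.008],"twist": 0},
    {"slide": [0.016,0,-0.011],"twist": 0},
    {"slide": [0.018,0,-0.012],"twist": 0},
    {"slide": [0.018,0,-0.012],"twist": 0},
    {"slide": [0.018,0,-0.012],"twist": 0},
    {"slide": [0.018,0,-0.012],"twist": 0},
    {"slide": [0.016,0,-0.011],"twist": 0},
    {"slide": [0.01,0,-0.007],"twist": 0},
  ],
)

```text
time: 26.3
tcp_pos: [0.3619, 0.1309, 0.3727]
ee_rot: [-2.372, -0.894, -1.257]
force: [0.4, 0.3, -2.2]
grip_width: 0.0108
```

```bash
python3 - <<'E'
from tip import *
s,Rm=st()
print('up in scoop',(Rts.T@Rm.T@[0,0,1]).round(3))
d=np.array([.34,-.05,.37])-s['tcp_pos']
plan(Rm,[(d/8,0)]*8)
E
```

```text
t 26.3 q [-0.074  0.01   2.249  1.462  0.619 -0.392] tcp [0.3619 0.1309 0.3727] gp [0.4596 0.2133 0.285 ]
x [0.42  0.38  0.824] y [ 0.653 -0.757  0.016] z [ 0.63   0.532 -0.566] F [ 0.4  0.3 -2.2] w 0.0108
up in scoop [-0.01   0.002  1.   ]
[{"slide": [-0.01, 0.015, -0.014], "twist": 0}, {"slide": [-0.01, 0.015, -0.014], "twist": 0}, {"slide": [-0.01, 0.015, -0.014], "twist": 0}, {"slide": [-0.01, 0.015, -0.014], "twist": 0}, {"slide": [-0.01, 0.015, -0.014], "twist": 0}, {"slide": [-0.01, 0.015, -0.014], "twist": 0}, {"slide": [-0.01, 0.015, -0.014], "twist": 0}, {"slide": [-0.01, 0.015, -0.014], "twist": 0}]
```

Emit:
carry_out(
  moves=[
    {"slide": [-0.006,0.01,-0.009],"twist": 0},
    {"slide": [-0.01,0.015,-0.014],"twist": 0},
    {"slide": [-0.01,0.015,-0.014],"twist": 0},
    {"slide": [-0.01,0.015,-0.014],"twist": 0},
    {"slide": [-0.01,0.015,-0.014],"twist": 0},
    {"slide": [-0.01,0.015,-0.014],"twist": 0},
    {"slide": [-0.01,0.015,-0.014],"twist": 0},
    {"slide": [-0.01,0.015,-0.014],"twist": 0},
  ],
)

```text
time: 27.1
tcp_pos: [0.3374, -0.0432, 0.3763]
ee_rot: [-2.355, -0.922, -1.264]
force: [0.2, -0.2, -2.6]
grip_width: 0.0108
```

```bash
python3 - <<'E'
from tip import *
s,Rm=st()
print('up in scoop',(Rts.T@Rm.T@[0,0,1]).round(3))
d=np.array([.237,-.271,.36])-s['tcp_pos']
plan(Rm,[(d/9,0)]*2)
E
```

```text
t 27.1 q [-7.250e-01 -2.000e-03  2.250e+00  1.148e+00  1.118e+00 -5.710e-01] tcp [ 0.3374 -0.0432  0.3763] gp [0.4344 0.0408 0.2893]
x [0.403 0.392 0.827] y [ 0.668 -0.744  0.027] z [ 0.626  0.542 -0.561] F [ 0.2 -0.2 -2.6] w 0.0108
up in scoop [-0.021 -0.004  1.   ]
[{"slide": [-0.016, 0.011, -0.02], "twist": 0}, {"slide": [-0.016, 0.011, -0.02], "twist": 0}]
```

Emit:
carry_out(
  moves=[
    {"slide": [-0.016,0.011,-0.02],"twist": 0},
    {"slide": [-0.016,0.011,-0.02],"twist": 0},
    {"slide": [-0.016,0.011,-0.02],"twist": 0},
    {"slide": [-0.016,0.011,-0.02],"twist": 0},
    {"slide": [-0.016,0.011,-0.02],"twist": 0},
    {"slide": [-0.016,0.011,-0.02],"twist": 0},
    {"slide": [-0.016,0.011,-0.02],"twist": 0},
    {"slide": [-0.012,0.008,-0.014],"twist": 0},
  ],
)

```text
time: 27.9
tcp_pos: [0.2456, -0.2468, 0.3641]
ee_rot: [-2.353, -0.941, -1.268]
force: [0.2, -0.3, -2.4]
grip_width: 0.0113
```

```bash
python3 - <<'E'
from tip import *
s,Rm=st()
print('up in scoop',(Rts.T@Rm.T@[0,0,1]).round(3),'spout',scoop_pt(s['tcp_pos'],Rm,SP).round(3))
save('wrist','w11.png',None,1.5)
save('top','t6.png',(220,100,420,280),4)
E
```

```text
t 27.9 q [-1.33   0.177  2.088  0.831  1.501 -0.861] tcp [ 0.2456 -0.2468  0.3641] gp [ 0.3426 -0.1629  0.277 ]
x [0.394 0.403 0.826] y [ 0.674 -0.738  0.039] z [ 0.625  0.542 -0.562] F [ 0.2 -0.3 -2.4] w 0.0113
up in scoop [-0.033 -0.003  0.999] spout [ 0.387 -0.206  0.212]
```

View pics/w11.png

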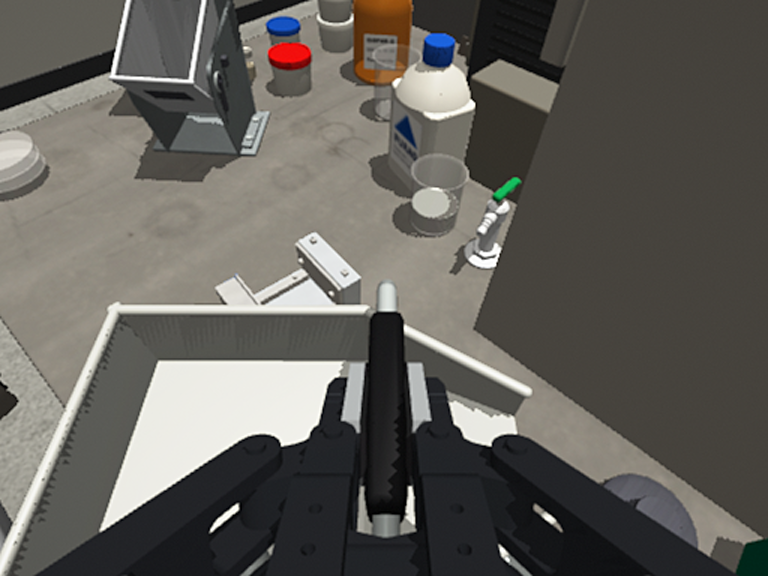

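View pics/t6.png

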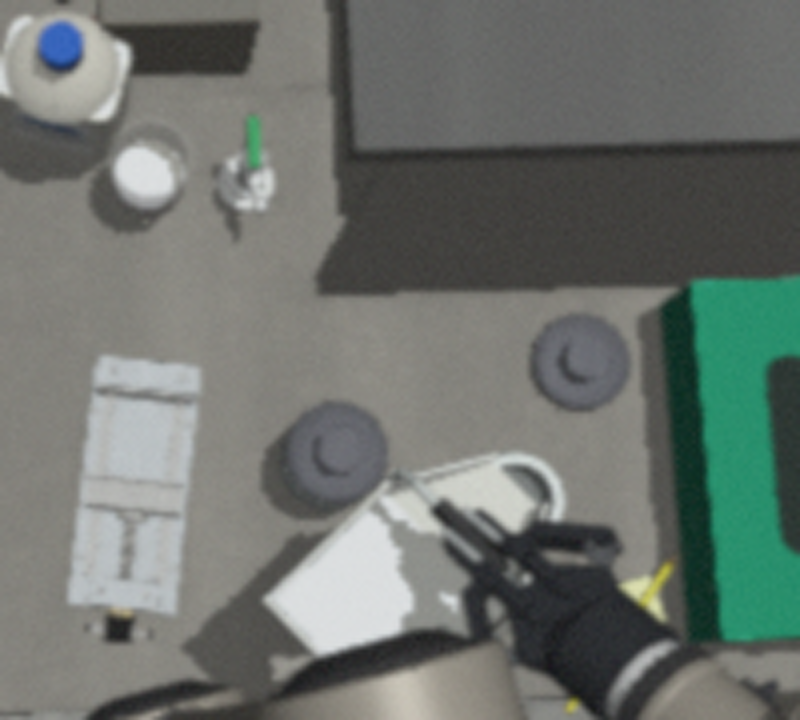

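```bash
python3 - <<'E'
from tip import *
s,Rm=st();t=s['tcp_pos']
T=w2c('top')
for n,p in [('spoutmid',SP),('sp-',[-.09,-.025,.05]),('sp+',[-.09,.025,.05]),('backcorner-',[.1,-.065,.05]),('corner -20,-65',[-.02,-.065,.05]),('handle -y end',[-.03,-.032,.097])]:
    print(n,((proj(T,scoop_pt(t,Rm,p))[0]-[220,100])*4).round(0))
print('mouth',((proj(T,MOUTH)[0]-[220,100])*4).round(0))
def prof(psi,zz,b=.016):
    R1=Rpsi(Rm,psi); dirs=R1@Rts@np.array([-1,0,0]); hd=dirs[:2]/np.linalg.norm(dirs[:2]); return tcp_for(R1,MOUTH+[*(-b*hd),zz])
W=[prof(.08,.12),prof(.16,.1),prof(.24,.08),prof(.3,.065)]
st_=[];c=t
for w in W: st_.append((w-c,.08)); c=w
plan(Rm,st_)
E
```

```text
t 28.0 q [-1.33   0.178  2.087  0.831  1.5   -0.86 ] tcp [ 0.2458 -0.2475  0.364 ] gp [ 0.3428 -0.1638  0.2768]
x [0.394 0.402 0.826] y [ 0.672 -0.739  0.039] z [ 0.626  0.54  -0.562] F [-0.2  0.7 -2.1] w 0.011
spoutmid [510. 482.]
sp- [493. 453.]
sp+ [543. 504.]
backcorner- [261. 599.]
corner -20,-65 [382. 481.]
handle -y end [436. 500.]
mouth [516. 500.]
[{"slide": [-0.034, 0.014, -0.003], "twist": 0.08}, {"slide": [-0.012, 0.005, 0.012], "twist": 0.08}, {"slide": [-0.011, 0.006, 0.012], "twist": 0.08}, {"slide": [-0.008, 0.006, 0.009], "twist": 0.08}]
```

Emit:
carry_out(
  moves=[
    {"slide": [-0.02,0.008,-0.003],"twist": 0.06},
    {"slide": [-0.022,0.008,0.006],"twist": 0.08},
    {"slide": [-0.014,0.007,0.012],"twist": 0.08},
    {"slide": [-0.008,0.006,0.01],"twist": 0.08},
  ],
)

```text
time: 28.4
tcp_pos: [0.2526, -0.2784, 0.2956]
ee_rot: [-2.387, -0.553, -1.147]
force: [0.2, 0.4, -1.8]
grip_width: 0.0114
```

```bash
sed -i 's/^h=np.array.*/h=np.array([.509,.2500,.082])/' tip.py; cat > nxt.py <<'E'
from tip import *
import sys
def run(seq,b=.016,yoff=0.):
    s,Rm=st();t=s['tcp_pos']
    u=Rts.T@Rm.T@np.array([0,0,1.]); sp=scoop_pt(t,Rm,SP)
    print('u',u.round(3),'spout-mouth',(sp-MOUTH).round(4),'clear',clear(t,Rm))
    c=t;S=[]; psi=0
    for dps,zz in seq:
        psi+=dps; R1=Rpsi(Rm,psi); dirs=R1@Rts@np.array([-1,0,0]); hd=dirs[:2]/np.linalg.norm(dirs[:2])
        w=tcp_for(R1,MOUTH+[*(-b*hd),zz],[-.09,yoff,.021]); S.append((w-c,dps)); c=w
        print(round(psi,2),'clear',clear(w,R1),'u',(Rts.T@R1.T@np.array([0,0,1.])).round(2))
    plan(Rm,S)
E
python3 - <<'E'
from nxt import *
run([(.1,.05),(.12,.04),(.12,.033),(.12,.028)])
save('top','t7.png',(270,140,390,260),5)
E
```

```text
t 28.4 q [-1.332  0.358  2.095  0.849  1.372 -0.7  ] tcp [ 0.2526 -0.2784  0.2956] gp [ 0.3497 -0.195   0.2082]
x [0.578 0.165 0.799] y [ 0.523 -0.827 -0.208] z [ 0.627  0.538 -0.564] F [ 0.2  0.4 -1.8] w 0.0114
u [0.214 0.014 0.977] spout-mouth [-0.0133  0.0108  0.0678] clear (9, 9, np.float64(0.065))
0.1 clear (np.float64(0.021), 9, np.float64(0.047)) u [0.29 0.03 0.96]
0.22 clear (np.float64(0.013), np.float64(0.067), np.float64(0.037)) u [0.38 0.05 0.92]
0.34 clear (np.float64(0.011), np.float64(0.032), np.float64(0.029)) u [0.47 0.08 0.88]
0.46 clear (np.float64(0.01), np.float64(0.022), np.float64(0.024)) u [0.55 0.11 0.83]
[{"slide": [-0.005, 0.01, 0.015], "twist": 0.1}, {"slide": [-0.0, 0.01, 0.007], "twist": 0.12}, {"slide": [0.002, 0.01, 0.005], "twist": 0.12}, {"slide": [0.004, 0.009, 0.004], "twist": 0.12}]
```

View pics/t7.png

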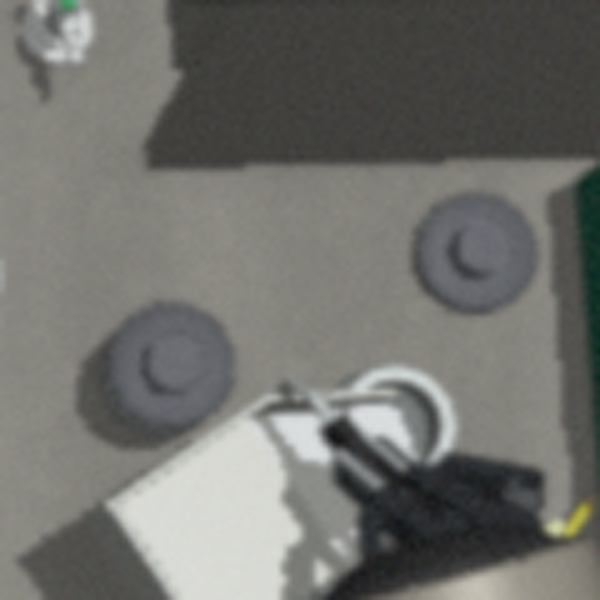

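Emit:
carry_out(
  moves=[
    {"slide": [-0.005,0.01,0.015],"twist": 0.1},
    {"slide": [0,0.01,0.008],"twist": 0.12},
    {"slide": [0.002,0.01,0.005],"twist": 0.12},
    {"slide": [0.004,0.009,0.004],"twist": 0.12},
  ],
)

```text
time: 28.85
tcp_pos: [0.2931, -0.2926, 0.2636]
ee_rot: [-2.336, 0.017, -0.927]
force: [-0.0, -0.1, -1.7]
grip_width: 0.0112
```

```bash
python3 - <<'E'
from nxt import *
run([(.1,.025),(.1,.023),(.1,.023),(.1,.023),(.1,.023)],yoff=-.005)
E
```

```text
t 28.85 q [-1.244  0.465  2.04   0.917  1.301 -0.234] tcp [ 0.2931 -0.2926  0.2636] gp [ 0.3899 -0.2085  0.1764]
x [ 0.754 -0.228  0.616] y [ 0.206 -0.809 -0.551] z [ 0.624  0.542 -0.563] F [-0.  -0.1 -1.7] w 0.0112
u [0.556 0.116 0.823] spout-mouth [-0.0019  0.02    0.0255] clear (np.float64(0.009), np.float64(0.006), np.float64(0.021))
0.1 clear (np.float64(0.018), np.float64(0.026), np.float64(0.02)) u [0.61 0.15 0.77]
0.2 clear (np.float64(0.026), np.float64(0.028), np.float64(0.018)) u [0.67 0.18 0.72]
0.3 clear (np.float64(0.029), np.float64(0.031), np.float64(0.017)) u [0.71 0.22 0.67]
0.4 clear (np.float64(0.044), np.float64(0.044), np.float64(0.016)) u [0.75 0.26 0.6 ]
0.5 clear (np.float64(0.062), np.float64(0.048), np.float64(0.016)) u [0.78 0.31 0.54]
[{"slide": [0.003, 0.009, -0.007], "twist": 0.1}, {"slide": [0.006, 0.007, 0.002], "twist": 0.1}, {"slide": [0.007, 0.006, 0.001], "twist": 0.1}, {"slide": [0.007, 0.006, 0.001], "twist": 0.1}, {"slide": [0.008, 0.006, 0.001], "twist": 0.1}]
```

Emit:
carry_out(
  moves=[
    {"slide": [0.004,0.009,-0.004],"twist": 0.1},
    {"slide": [0.006,0.007,0.002],"twist": 0.1},
    {"slide": [0.007,0.006,0.001],"twist": 0.1},
    {"slide": [0.007,0.006,0.001],"twist": 0.08},
    {"slide": [0,0,0],"twist": 0},
    {"slide": [0,0,0],"twist": 0},
  ],
)

```text
time: 29.45
tcp_pos: [0.3187, -0.3202, 0.2611]
ee_rot: [-2.221, 0.439, -0.73]
force: [-1.2, 0.2, -1.7]
grip_width: 0.0114
```

```bash
python3 - <<'E'
from nxt import *
run([(.1,.023),(.1,.023)],yoff=-.005)
save('side','s14.png',(230,170,350,270),6)
save('top','t8.png',(270,140,390,260),5)
save('wrist','w12.png',None,1.5)
E
```

```text
t 29.45 q [-1.209  0.515  1.943  0.927  1.318  0.198] tcp [ 0.3187 -0.3202  0.2611] gp [ 0.415  -0.2354  0.1742]
x [ 0.779 -0.509  0.366] y [-0.085 -0.665 -0.742] z [ 0.621  0.547 -0.561] F [-1.2  0.2 -1.7] w 0.0114
u [0.746 0.256 0.615] spout-mouth [0.0042 0.0175 0.0255] clear (np.float64(0.042), np.float64(0.042), np.float64(0.018))
0.1 clear (np.float64(0.057), np.float64(0.047), np.float64(0.016)) u [0.78 0.3  0.55]
0.2 clear (np.float64(0.079), np.float64(0.052), np.float64(0.015)) u [0.8  0.34 0.49]
[{"slide": [0.003, 0.009, -0.004], "twist": 0.1}, {"slide": [0.008, 0.006, 0.001], "twist": 0.1}]
```

View pics/s14.png

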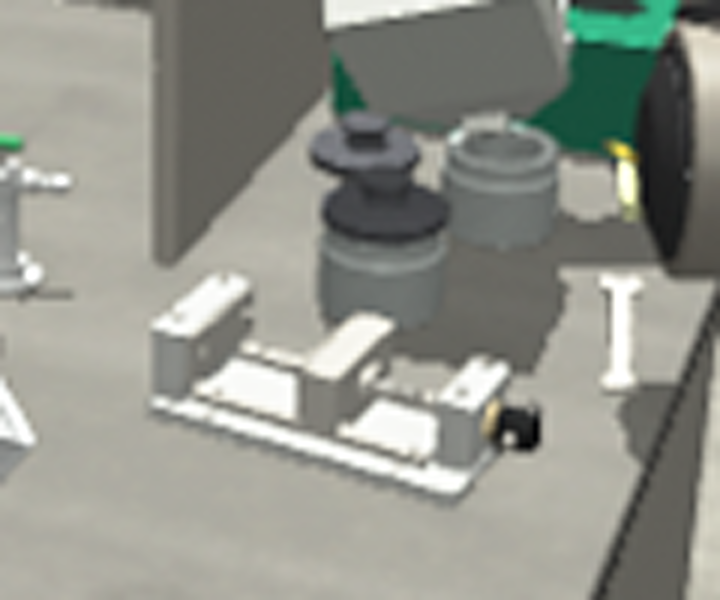

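View pics/t8.png

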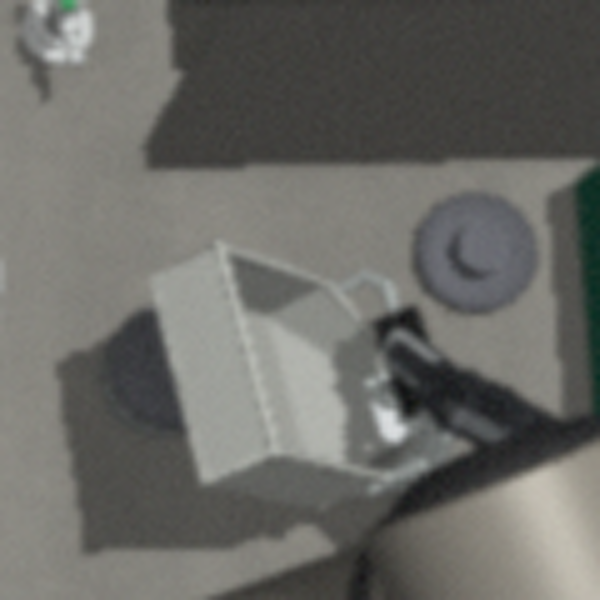

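View pics/w12.png

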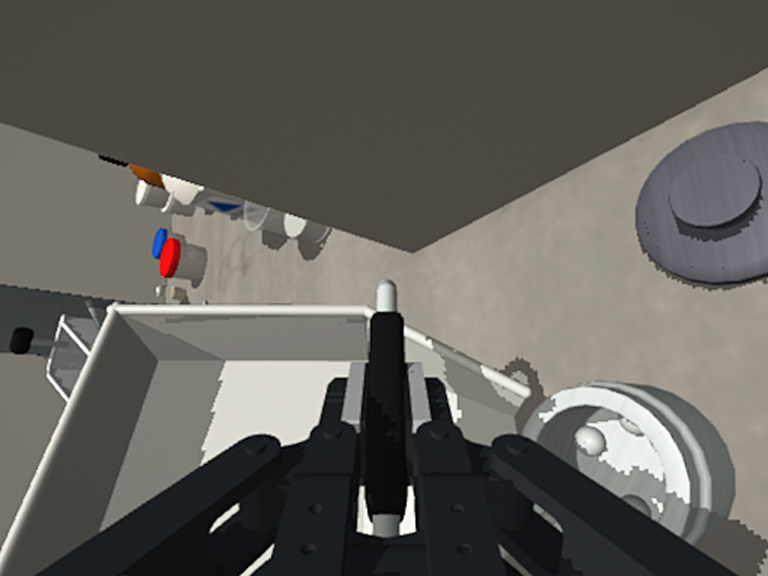

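Emit:
carry_out(
  moves=[
    {"slide": [0.005,0.008,-0.002],"twist": 0.1},
    {"slide": [0.008,0.006,0.001],"twist": 0.08},
    {"slide": [0,0,0],"twist": 0},
    {"slide": [0,0,0],"twist": 0},
  ],
)

```text
time: 30.0
tcp_pos: [0.3255, -0.3361, 0.2556]
ee_rot: [-2.147, 0.632, -0.633]
force: [1.1, 0.3, -1.4]
grip_width: 0.0116
```

```bash
python3 - <<'E'
from nxt import *
run([(-.12,.03),(-.12,.03),(-.12,.03)],yoff=-.005)
save('wrist','w13.png',(300,200,512,384),3.6)
E
```

```text
t 30.0 q [-1.208  0.547  1.9    0.926  1.325  0.391] tcp [ 0.3255 -0.3361  0.2556] gp [ 0.4217 -0.2513  0.1686]
x [ 0.751 -0.621  0.226] y [-0.224 -0.561 -0.797] z [ 0.621  0.548 -0.561] F [ 1.1  0.3 -1.4] w 0.0116
u [0.8   0.335 0.498] spout-mouth [0.0041 0.0139 0.0244] clear (np.float64(0.079), np.float64(0.052), np.float64(0.015))
-0.12 clear (np.float64(0.057), np.float64(0.055), np.float64(0.023)) u [0.77 0.28 0.58]
-0.24 clear (np.float64(0.044), np.float64(0.052), np.float64(0.024)) u [0.72 0.23 0.65]
-0.36 clear (np.float64(0.033), np.float64(0.049), np.float64(0.025)) u [0.67 0.18 0.72]
[{"slide": [-0.011, -0.011, -0.007], "twist": -0.12}, {"slide": [-0.01, -0.006, -0.001], "twist": -0.12}, {"slide": [-0.009, -0.006, -0.001], "twist": -0.12}]
```

View pics/w13.png

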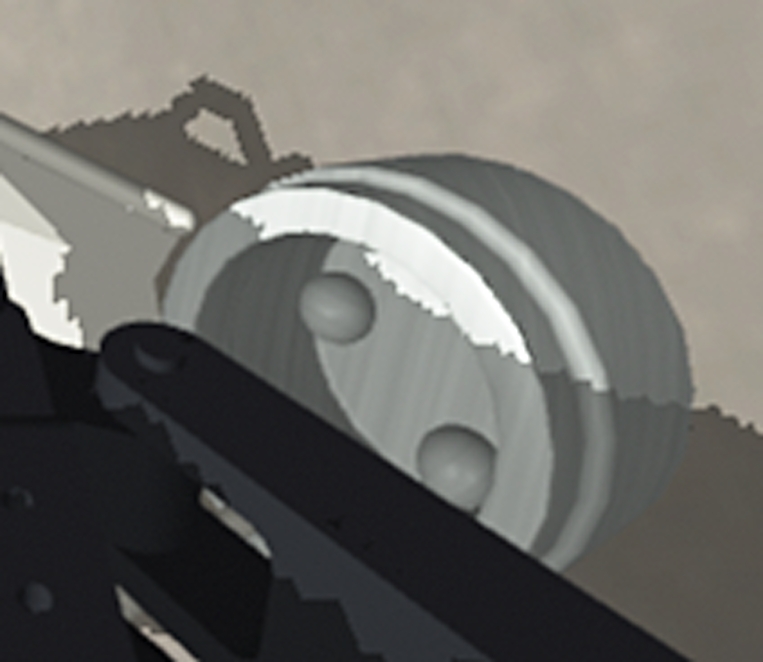

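```bash
python3 - <<'E'
from nxt import *
run([(-.12,.035),(-.12,.04),(-.12,.045),(-.12,.05),(-.12,.055),(-.12,.06),(-.12,.065),(-.12,.07)],yoff=0)
E
```

```text
t 30.05 q [-1.208  0.546  1.9    0.926  1.324  0.391] tcp [ 0.3255 -0.3362  0.2556] gp [ 0.4218 -0.2514  0.1687]
x [ 0.751 -0.621  0.226] y [-0.225 -0.561 -0.797] z [ 0.621  0.547 -0.561] F [ 0.3  1.2 -1.5] w 0.0112
u [0.8   0.335 0.498] spout-mouth [0.0041 0.0139 0.0244] clear (np.float64(0.079), np.float64(0.052), np.float64(0.015))
-0.12 clear (np.float64(0.064), np.float64(0.063), np.float64(0.027)) u [0.77 0.28 0.58]
-0.24 clear (np.float64(0.053), np.float64(0.071), np.float64(0.033)) u [0.72 0.23 0.65]
-0.36 clear (np.float64(0.041), 9, np.float64(0.039)) u [0.67 0.18 0.72]
-0.48 clear (np.float64(0.042), 9, np.float64(0.045)) u [0.61 0.14 0.78]
-0.6 clear (np.float64(0.037), 9, np.float64(0.051)) u [0.54 0.1  0.84]
-0.72 clear (np.float64(0.038), 9, np.float64(0.056)) u [0.46 0.07 0.89]
-0.84 clear (np.float64(0.038), 9, np.float64(0.062)) u [0.37 0.04 0.93]
-0.96 clear (9, 9, np.float64(0.068)) u [0.28 0.02 0.96]
[{"slide": [-0.007, -0.015, -0.005], "twist": -0.12}, {"slide": [-0.008, -0.01, -0.004], "twist": -0.12}, {"slide": [-0.007, -0.01, -0.004], "twist": -0.12}, {"slide": [-0.006, -0.009, -0.004], "twist": -0.12}, {"slide": [-0.006, -0.009, -0.004], "twist": -0.12}, {"slide": [-0.005, -0.009, -0.004], "twist": -0.12}, {"slide": [-0.005, -0.008, -0.004], "twist": -0.12}, {"slide": [-0.005, -0.008, -0.004], "twist": -0.12}]
```

Emit:
carry_out(
  moves=[
    {"slide": [-0.006,-0.01,-0.006],"twist": -0.12},
    {"slide": [-0.008,-0.01,-0.005],"twist": -0.12},
    {"slide": [-0.007,-0.01,-0.004],"twist": -0.12},
    {"slide": [-0.006,-0.009,-0.004],"twist": -0.12},
    {"slide": [-0.006,-0.009,-0.004],"twist": -0.12},
    {"slide": [-0.005,-0.009,-0.004],"twist": -0.12},
    {"slide": [-0.005,-0.008,-0.004],"twist": -0.12},
    {"slide": [-0.005,-0.008,-0.004],"twist": -0.12},
  ],
)

```text
time: 30.85
tcp_pos: [0.2575, -0.2802, 0.2983]
ee_rot: [-2.375, -0.534, -1.132]
force: [0.1, -0.0, -0.7]
grip_width: 0.0113
```

```bash
python3 - <<'E'
from nxt import *
run([(-.12,.08),(-.1,.09),(-.05,.1)],yoff=0)
save('top','t9.png',(270,140,390,260),5)
E
```

```text
t 30.85 q [-1.319  0.361  2.079  0.848  1.387 -0.664] tcp [ 0.2575 -0.2802  0.2983] gp [ 0.3537 -0.195   0.2115]
x [0.587 0.148 0.796] y [ 0.52  -0.822 -0.231] z [ 0.62  0.55 -0.56] F [ 0.1 -0.  -0.7] w 0.0113
u [0.237 0.012 0.971] spout-mouth [-0.0102  0.0125  0.0701] clear (9, 9, np.float64(0.067))
-0.12 clear (9, 9, np.float64(0.075)) u [ 0.14 -0.    0.99]
-0.22 clear (9, 9, np.float64(0.084)) u [ 0.06 -0.01  1.  ]
-0.27 clear (9, 9, np.float64(0.093)) u [ 0.02 -0.01  1.  ]
[{"slide": [0.001, -0.008, -0.005], "twist": -0.12}, {"slide": [0.001, -0.006, -0.006], "twist": -0.1}, {"slide": [0.005, -0.003, -0.006], "twist": -0.05}]
```

View pics/t9.png

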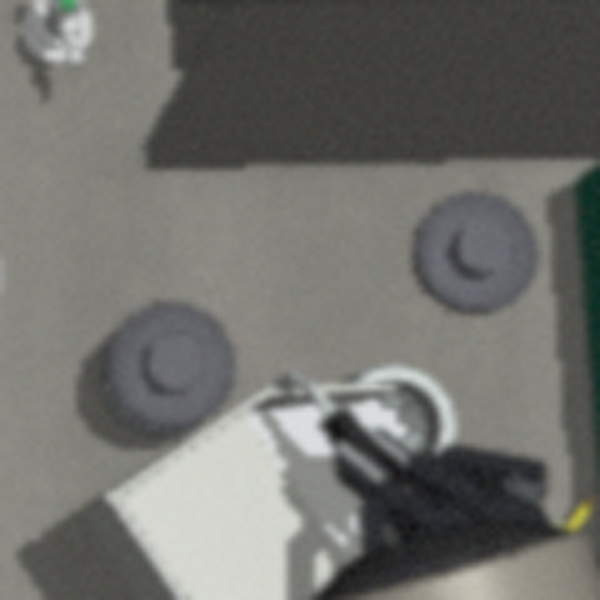

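Emit:
carry_out(
  moves=[
    {"slide": [0.01,-0.008,-0.012],"twist": -0.1},
    {"slide": [0.012,-0.006,-0.014],"twist": -0.1},
    {"slide": [0.015,-0.003,-0.012],"twist": -0.09},
    {"slide": [0.018,0,-0.012],"twist": 0},
  ],
)

```text
time: 31.3
tcp_pos: [0.2416, -0.2755, 0.3751]
ee_rot: [-2.343, -0.913, -1.256]
force: [-0.1, -0.4, -1.6]
grip_width: 0.0111
```

```bash
python3 - <<'E'
from nxt import *
s,Rm=st();t=s['tcp_pos'];print('u',(Rts.T@Rm.T@np.array([0,0,1.])).round(3))
d1=np.array([.34,-.05,.375])-t
plan(Rm,[(d1/9,0)])
d1=np.array([.362,.13,.37])-np.array([.34,-.05,.375])
plan(Rm,[(d1/7,0)])
save('wrist','w14.png',None,1.5)
save('top','t10.png',(270,140,390,260),5)
E
```

```text
t 31.3 q [-1.357  0.204  2.012  0.807  1.563 -0.816] tcp [ 0.2416 -0.2755  0.3751] gp [ 0.3375 -0.1897  0.2887]
x [0.406 0.382 0.83 ] y [ 0.672 -0.74   0.011] z [ 0.619  0.553 -0.557] F [-0.1 -0.4 -1.6] w 0.0111
u [-0.005 -0.009  1.   ]
[{"slide": [0.014, -0.011, 0.021], "twist": 0}]
[{"slide": [0.01, -0.017, 0.017], "twist": 0}]
```

View pics/t10.png

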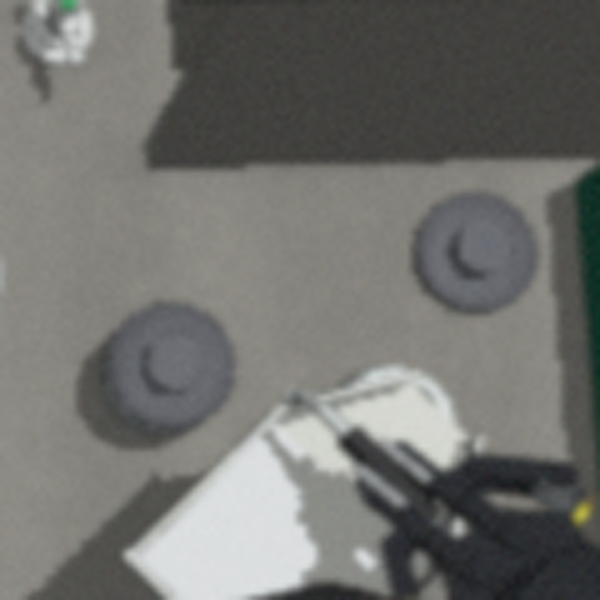

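Emit:
carry_out(
  moves=[
    {"slide": [0.009,-0.007,0.014],"twist": 0},
    {"slide": [0.014,-0.011,0.021],"twist": 0},
    {"slide": [0.014,-0.011,0.021],"twist": 0},
    {"slide": [0.014,-0.011,0.021],"twist": 0},
    {"slide": [0.014,-0.011,0.021],"twist": 0},
    {"slide": [0.014,-0.011,0.021],"twist": 0},
    {"slide": [0.014,-0.011,0.021],"twist": 0},
    {"slide": [0.014,-0.011,0.021],"twist": 0},
  ],
)

```text
time: 32.2
tcp_pos: [0.3307, -0.0783, 0.3681]
ee_rot: [-2.355, -0.892, -1.247]
force: [1.7, -0.9, -1.6]
grip_width: 0.011
```

```bash
python3 - <<'E'
from nxt import *
s,Rm=st();t=s['tcp_pos'];print('u',(Rts.T@Rm.T@np.array([0,0,1.])).round(3))
d1=np.array([.362,.13,.37])-t
plan(Rm,[(d1/8,0)])
save('top','t11.png',(310,180,400,270),7)
E
```

```text
t 32.2 q [-0.834  0.04   2.238  1.101  1.187 -0.611] tcp [ 0.3307 -0.0783  0.3681] gp [0.4268 0.0064 0.281 ]
x [0.421 0.373 0.827] y [ 0.662 -0.75   0.001] z [ 0.62   0.547 -0.562] F [ 1.7 -0.9 -1.6] w 0.011
u [ 0.005 -0.003  1.   ]
[{"slide": [0.012, -0.017, 0.017], "twist": 0}]
```

View pics/t11.png

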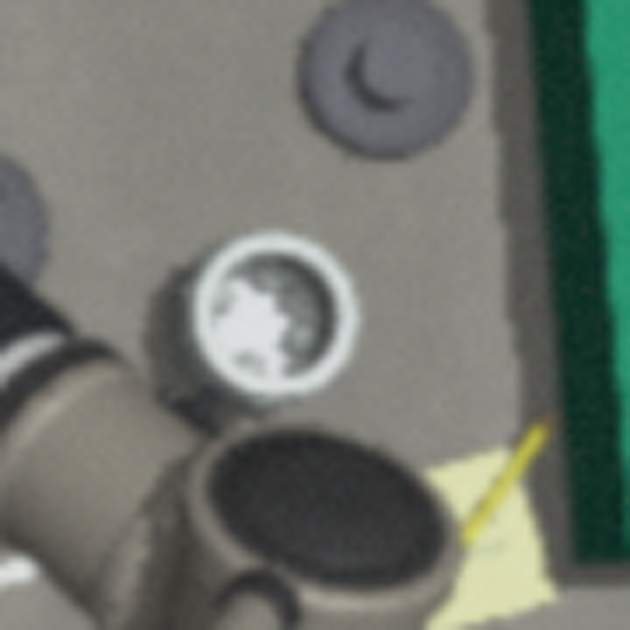

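Emit:
carry_out(
  moves=[
    {"slide": [0.012,-0.017,0.017],"twist": 0},
    {"slide": [0.012,-0.017,0.017],"twist": 0},
    {"slide": [0.012,-0.017,0.017],"twist": 0},
    {"slide": [0.012,-0.017,0.017],"twist": 0},
    {"slide": [0.012,-0.017,0.017],"twist": 0},
    {"slide": [0.012,-0.017,0.017],"twist": 0},
    {"slide": [0.012,-0.017,0.017],"twist": 0},
    {"slide": [0.008,-0.01,0.01],"twist": 0},
  ],
)

```text
time: 33.05
tcp_pos: [0.3613, 0.1347, 0.3646]
ee_rot: [-2.363, -0.878, -1.221]
force: [0.6, -0.3, -1.5]
grip_width: 0.0111
```

```bash
python3 - <<'E'
from nxt import *
s,Rm=st();t=s['tcp_pos'];print('u',(Rts.T@Rm.T@np.array([0,0,1.])).round(3),'origin',scoop_pt(t,Rm,[0,0,0]).round(4),[scoop_pt(t,Rm,p)[2].round(4) for p in ([.1,.065,0],[.1,-.065,0],[-.02,.065,0],[-.02,-.065,0])])
d1=np.array([.365,.14,.25])-t
plan(Rm,[(d1/6,0)])
save('top','t12.png',(310,180,400,270),7)
save('wrist','w15.png',None,1.5)
E
```

```text
t 33.05 q [-0.067  0.03   2.256  1.472  0.631 -0.39 ] tcp [0.3613 0.1347 0.3646] gp [0.4559 0.2195 0.2757]
x [0.44  0.368 0.819] y [ 0.659 -0.752 -0.017] z [ 0.61   0.547 -0.573] F [ 0.6 -0.3 -1.5] w 0.0111
u [0.023 0.01  1.   ] origin [0.4354 0.2433 0.1884] [np.float64(0.1914), np.float64(0.1901), np.float64(0.1887), np.float64(0.1873)]
[{"slide": [-0.015, 0.0, 0.012], "twist": 0}]
```

View pics/t12.png

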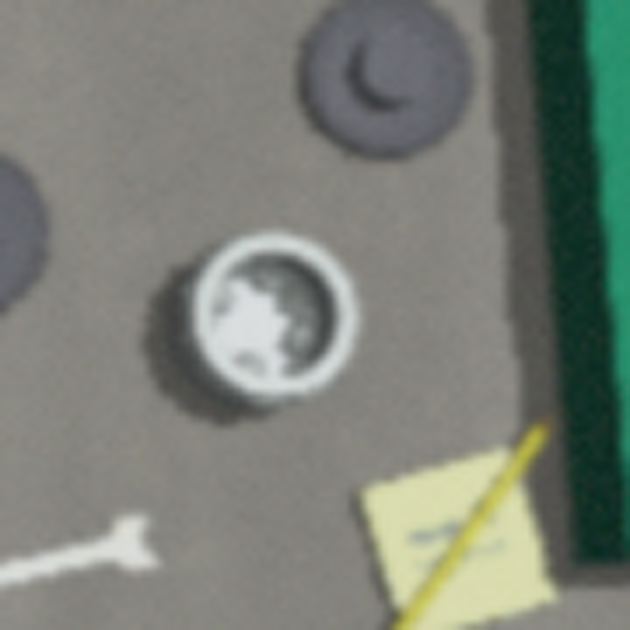

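View pics/w15.png

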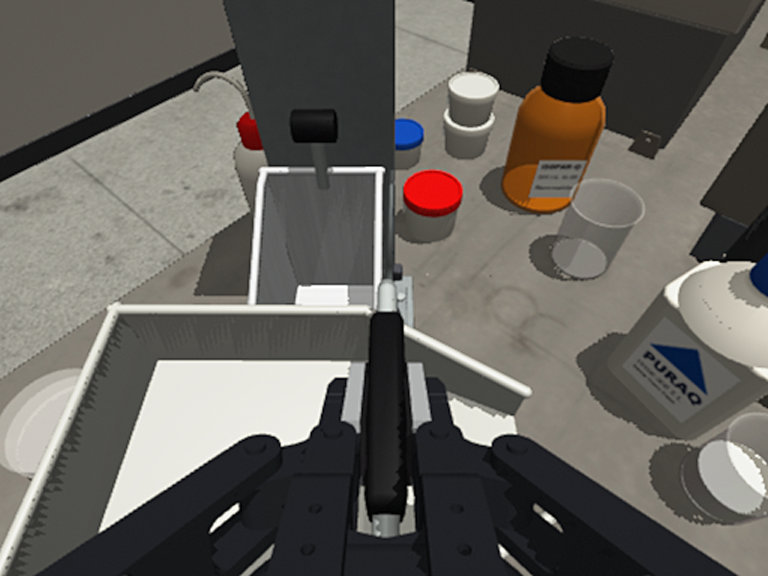

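Emit:
carry_out(
  moves=[
    {"slide": [-0.012,0,0.008],"twist": -0.014},
    {"slide": [-0.017,0,0.012],"twist": -0.014},
    {"slide": [-0.018,0,0.013],"twist": 0},
    {"slide": [-0.018,0,0.013],"twist": 0},
    {"slide": [-0.018,0,0.013],"twist": 0},
    {"slide": [-0.018,0,0.013],"twist": 0},
    {"slide": [-0.016,0,0.011],"twist": 0},
    {"slide": [-0.01,0,0.007],"twist": 0},
  ],
)

```text
time: 33.95
tcp_pos: [0.3601, 0.1304, 0.2013]
ee_rot: [-2.371, -0.913, -1.226]
force: [0.5, -0.8, -1.3]
grip_width: 0.0115
```

```bash
cat > pl.py <<'E'
from nxt import *
s,Rm=st();t=s['tcp_pos'];print('u',(Rts.T@Rm.T@np.array([0,0,1.])).round(3),'origin',scoop_pt(t,Rm,[0,0,0]).round(4),[scoop_pt(t,Rm,p)[2].round(4) for p in ([.1,.065,0],[.1,-.065,0],[-.02,.065,0],[-.02,-.065,0])])
E
python3 pl.py
```

```text
t 33.95 q [-0.079  0.511  2.451  2.229  0.833 -1.408] tcp [0.3601 0.1304 0.2013] gp [0.4546 0.2139 0.1112]
x [0.428 0.393 0.814] y [ 0.667 -0.745  0.009] z [ 0.61   0.539 -0.581] F [ 0.5 -0.8 -1.3] w 0.0115
u [-0.003  0.02   1.   ] origin [0.4348 0.2353 0.0232] [np.float64(0.0242), np.float64(0.0216), np.float64(0.0245), np.float64(0.022)]
```

Emit:
carry_out(
  moves=[
    {"slide": [-0.006,0,0.004],"twist": 0},
    {"slide": [-0.006,0,0.004],"twist": 0},
    {"slide": [-0.003,0,0.002],"twist": 0},
    {"slide": [0,0,0],"twist": 0},
  ],
)

```text
time: 34.35
tcp_pos: [0.359, 0.1274, 0.1797]
ee_rot: [-2.378, -0.902, -1.218]
force: [0.0, 2.6, 2.9]
grip_width: 0.0116
```

```bash
python3 pl.py
```

```text
t 34.35 q [-0.089  0.589  2.465  2.281  0.887 -1.492] tcp [0.359  0.1274 0.1797] gp [0.4534 0.2104 0.089 ]
x [0.437 0.389 0.811] y [ 0.662 -0.749  0.003] z [ 0.609  0.536 -0.585] F [0.  2.6 2.9] w 0.0116
u [0.003 0.025 1.   ] origin [0.433  0.232  0.0012] [np.float64(0.0031), np.float64(-0.0001), np.float64(0.0027), np.float64(-0.0005)]
```

Emit:
carry_out(
  moves=[
    {"slide": [0,0,0],"twist": 0},
    {"slide": [0,0,0],"twist": 0},
    {"slide": [0,0,0],"twist": 0},
    {"slide": [0,0,0],"twist": 0},
    {"slide": [0,0,0],"twist": 0},
  ],
  grip=1,
)

```text
time: 34.85
tcp_pos: [0.3592, 0.1265, 0.1803]
ee_rot: [-2.38, -0.901, -1.219]
force: [0.1, -0.3, 0.1]
grip_width: 0.0823
```

```bash
python3 pl.py; python3 -c "
from h import *
save('wrist','w16.png',None,1.5)"
```

```text
t 34.85 q [-0.091  0.586  2.465  2.28   0.885 -1.491] tcp [0.3592 0.1265 0.1803] gp [0.4538 0.2093 0.0896]
x [0.437 0.389 0.811] y [ 0.661 -0.751  0.004] z [ 0.61   0.534 -0.585] F [ 0.1 -0.3  0.1] w 0.0823
u [0.002 0.025 1.   ] origin [0.4335 0.2309 0.0017] [np.float64(0.0035), np.float64(0.0003), np.float64(0.0033), np.float64(0.0)]
```

View pics/w16.png

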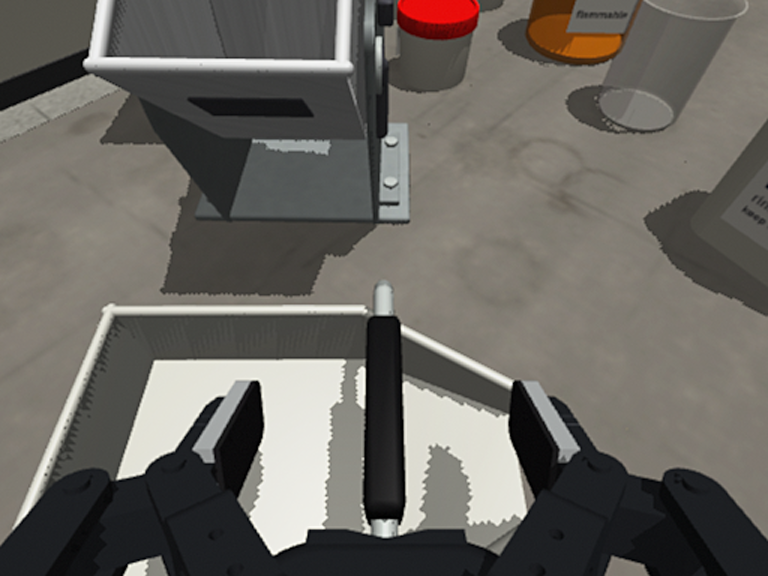

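Emit:
carry_out(
  moves=[
    {"slide": [0,0,-0.012],"twist": 0},
    {"slide": [0,0,-0.018],"twist": 0},
    {"slide": [0.003,0,-0.02],"twist": 0},
    {"slide": [0.006,0,-0.018],"twist": 0},
    {"slide": [0.012,0,-0.015],"twist": 0},
    {"slide": [0.015,0,-0.01],"twist": 0},
  ],
)

```text
time: 35.5
tcp_pos: [0.3162, 0.09, 0.2644]
ee_rot: [-2.382, -0.9, -1.21]
force: [0.2, 0.4, -0.9]
grip_width: 0.0855
```

```bash
python3 -c "
from h import *
st()
save('wrist','w17.png',None,1.5)
save('top','t13.png',(90,120,230,260),5)
save('side','s15.png',(170,180,330,300),4.5)"
```

```text
t 35.5 q [-0.27   0.232  2.517  1.833  0.776 -1.095] tcp [0.3162 0.09   0.2644] gp [0.41   0.1728 0.1731]
x [0.443 0.39  0.808] y [ 0.661 -0.75  -0.001] z [ 0.606  0.534 -0.59 ] F [ 0.2  0.4 -0.9] w 0.0855
```

View pics/w17.png

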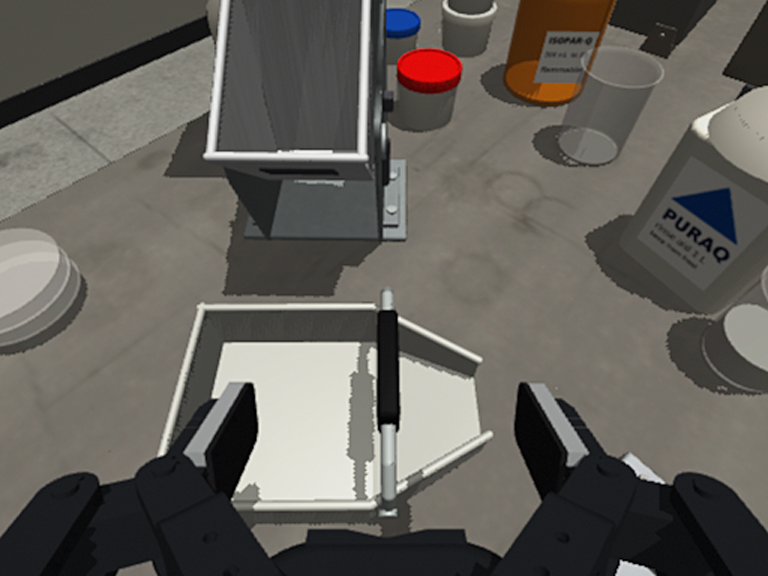

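View pics/s15.png

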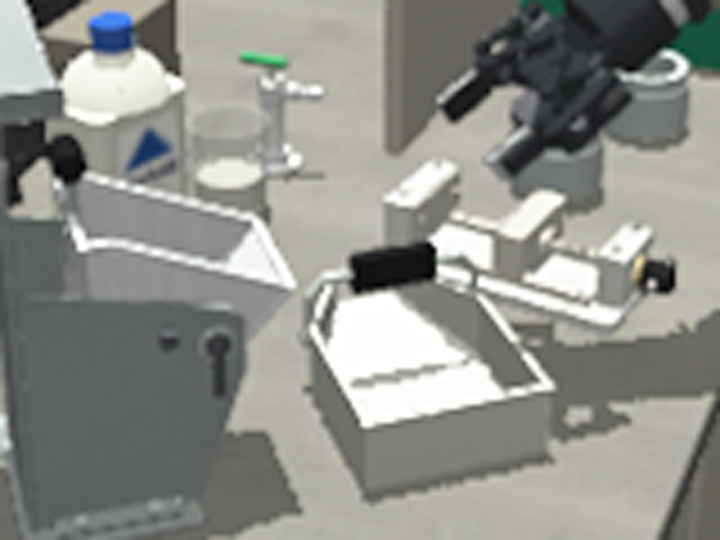

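Emit:
carry_out(
  moves=[
    {"slide": [0.018,0,-0.012],"twist": 0},
    {"slide": [0.018,0,-0.012],"twist": 0},
    {"slide": [0.012,0.02,-0.02],"twist": 0},
    {"slide": [0.01,0.03,-0.02],"twist": 0},
    {"slide": [0,0.035,-0.01],"twist": 0},
    {"slide": [0,0.035,-0.01],"twist": 0},
    {"slide": [0,0.035,-0.01],"twist": 0.05},
    {"slide": [0,0.03,0],"twist": 0.05},
  ],
)

```text
time: 36.45
tcp_pos: [0.4088, -0.078, 0.3613]
ee_rot: [-2.384, -0.778, -1.157]
force: [0.3, -0.2, -0.3]
grip_width: 0.0854
```

```bash
python3 -c "
from h import *
st()
save('wrist','w18.png',None,1.5)
save('top','t14.png',(80,80,430,300),2.2)"
```

```text
t 36.45 q [-0.657  0.177  2.083  1.136  1.071 -0.407] tcp [ 0.4088 -0.078   0.3613] gp [0.5007 0.0069 0.2698]
x [0.508 0.314 0.802] y [ 0.624 -0.776 -0.092] z [ 0.593  0.548 -0.59 ] F [ 0.3 -0.2 -0.3] w 0.0854
```

View pics/w18.png

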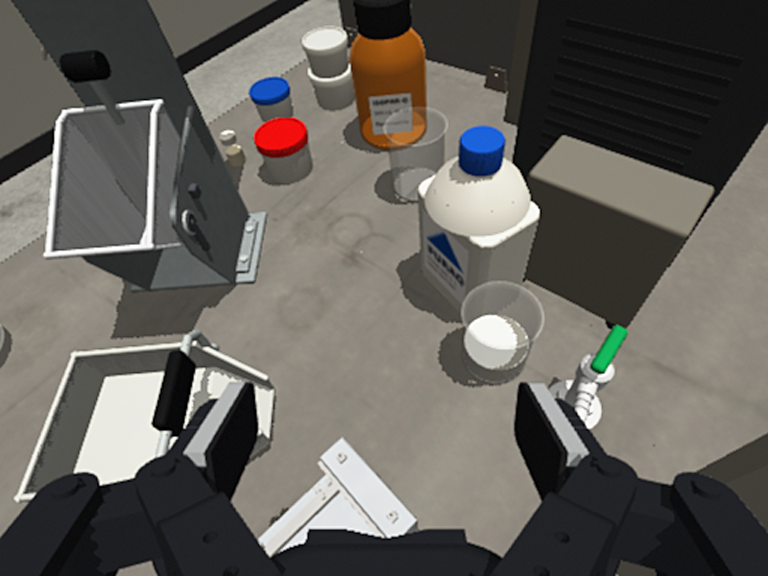

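View pics/t14.png

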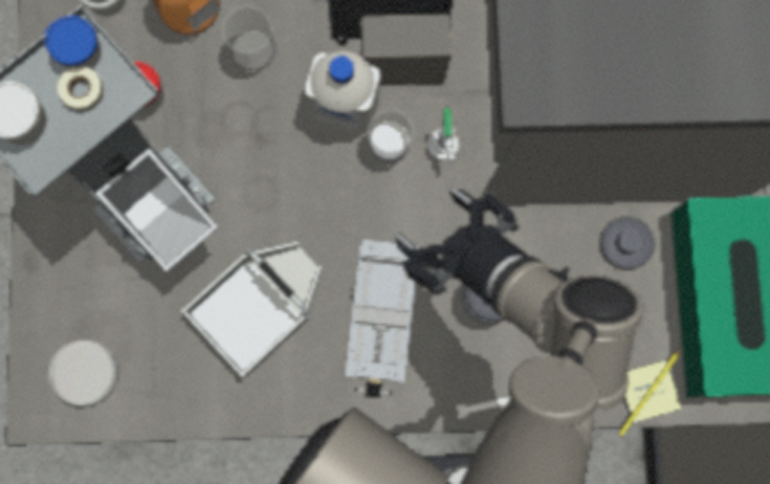

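```bash
python3 -c "
from h import *
s,Rm=st()
plan(Rm,[((-.021,-.036,0),0)]*1)
K,T=wristcam()
d=np.array([-.168,-.288,0]);T2=T.copy();T2[:3,3]-=T[:3,:3]@d
print(proj((K,T2),[.387,-.244,.03]))"
```

```text
t 36.55 q [-0.657  0.18   2.081  1.137  1.068 -0.407] tcp [ 0.41   -0.0789  0.3606] gp [0.502  0.0058 0.2691]
x [0.509 0.313 0.802] y [ 0.623 -0.777 -0.092] z [ 0.594  0.546 -0.591] F [-0.1 -0.3 -0.1] w 0.0852
[{"slide": [-0.022, 0.015, -0.032], "twist": 0}]
[[277.42052255 292.66121822]]
```

Emit:
carry_out(
  moves=[
    {"slide": [-0.015,0.01,-0.02],"twist": 0},
    {"slide": [-0.022,0.015,-0.032],"twist": 0},
    {"slide": [-0.022,0.015,-0.032],"twist": 0},
    {"slide": [-0.022,0.015,-0.032],"twist": 0},
    {"slide": [-0.022,0.015,-0.032],"twist": 0},
    {"slide": [-0.022,0.015,-0.032],"twist": 0},
    {"slide": [-0.022,0.015,-0.032],"twist": 0},
    {"slide": [-0.022,0.015,-0.032],"twist": 0},
  ],
)

```text
time: 37.35
tcp_pos: [0.2495, -0.3564, 0.3467]
ee_rot: [-2.347, -0.787, -1.162]
force: [0.9, -0.5, 0.3]
grip_width: 0.0853
```

```bash
python3 -c "
from h import *
st()
print(proj(wristcam(),[.387,-.244,.03]))
save('wrist','w19.png',None,1.5)"
```

```text
t 37.35 q [-1.369  0.379  1.841  0.76   1.58  -0.709] tcp [ 0.2495 -0.3564  0.3467] gp [ 0.3403 -0.2674  0.258 ]
x [0.495 0.306 0.813] y [ 0.642 -0.76  -0.105] z [ 0.586  0.574 -0.572] F [ 0.9 -0.5  0.3] w 0.0853
[[287.76252959 306.26945052]]
```

View pics/w19.png

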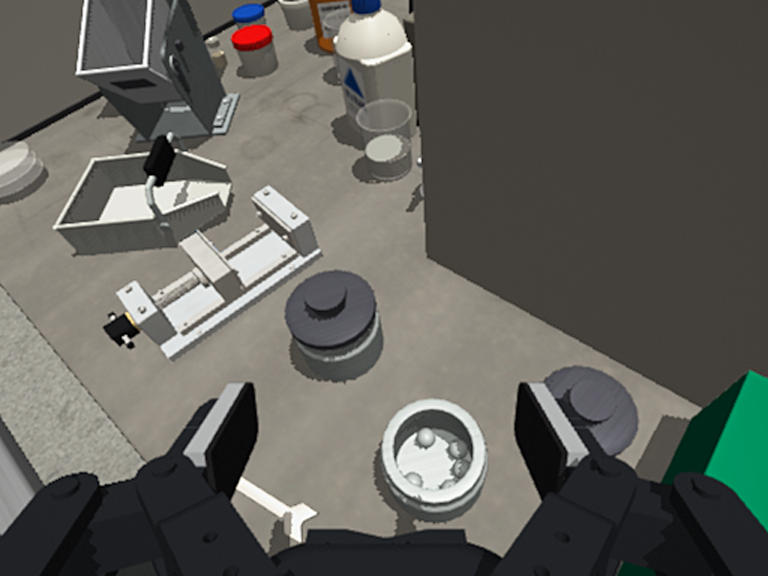

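Emit:
carry_out(
  moves=[
    {"slide": [0,0,-0.01],"twist": 0},
    {"slide": [0,0,0],"twist": 0},
    {"slide": [0,0,0],"twist": 0},
  ],
)

```text
time: 37.7
tcp_pos: [0.2413, -0.367, 0.3496]
ee_rot: [-2.346, -0.782, -1.168]
force: [0.9, 0.4, -0.7]
grip_width: 0.0857
```

```bash
python3 -c "
from h import *
st()
print(robot.finish_job())"
```

```text
t 37.7 q [-1.392  0.386  1.82   0.751  1.604 -0.711] tcp [ 0.2413 -0.367   0.3496] gp [ 0.3327 -0.278   0.2615]
x [0.493 0.302 0.816] y [ 0.64  -0.761 -0.105] z [ 0.589  0.574 -0.568] F [ 0.9  0.4 -0.7] w 0.0857
the job is handed in; nothing more can be done
None
```

I pulled the bin to its stop, which ran all five balls into the scoop, and eased it back home. Then I carried the scoop to the open jar, tipped the balls in, stood the empty scoop on the worktop and handed the job in at 37.7 s. I never saw the simulator's own values; everything below comes from the pictures and the sensed forces and poses.

**Last checks:**
- **Jar:** the last wrist picture shows five balls in the open jar, which looks upright and in place.
- **Scoop:** it is upright and empty. By my calculation it tilted about 0.025 rad and sat within 2 mm of the worktop when I released it.
- **Bin:** it looks home in the pictures, both in the side view right after I let go of it and in the later wrist views.
- **Bystanders:** the dishes, closed jar, lid and beaker stand where they did as far as the pictures show. The hand touches nothing.

**Checks that were less clear:**
- **Bin angle at the stop:** the image estimates ranged from 1.34 to 1.39 rad and the gripper-based one read high, at 1.43 to 1.50 rad. I took it as at the stop because it resisted a further push, with about 22 N along its swing.
- **Force:** while I pressed the bin home, the wrist force reached about 105 N for a moment, against the 120 N limit.
- **Joint range:** joint 3 read 0.036 to 0.037 rad, just under its stated 0.04 minimum, while I leaned the hand by pushing the arm to full stretch. I don't know if that counts as passing its range.

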